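# Set the shear's hold-down screw to the bar, then feed the bar to the length stop

### The arm

A 6-joint arm with a two-finger parallel gripper is mounted at the origin on the work surface. World frame = base frame: x ahead of the robot, y to its left, z up, the work surface at z = 0. Lengths are in m, angles in rad, forces in N, time in s.
With the tool pointing down it reaches from about 0.35 to 0.85 m from the base axis. Payload 8.1 kg.
Tool frame: the origin (TCP) lies between the finger pads; the fingertips stand 25 mm ahead of it and the grasp point (between the pads) lies 6 mm ahead of it (robot.tip_extent is the distance from the TCP to the fingertips, in m); z points along the fingers, y is the direction in which the jaws open and shut (so a half turn about z gives the same grasp; the last joint's range is limited). The gripper opens to 93 mm and grips with 3 to 60 N. Pads are 15 mm wide; open, the fingers measure 128 mm over their backs; the gripper's body (75 mm by 188 mm) begins 65 mm behind the grasp point.
Start: joints at [1.102, 0.13, 1.488, -0, 1.523, -0.085], TCP at [0.225, 0.556, 0.244] pointing down, gripper open.
Joint ranges: [-2.96, 2.96], [-0.89, 2.26], [0.02, 2.5], [-1.34, 4.48], [0, 2.73], [-2.66, 2.66]. Speed limits (rad/s): [2.39, 2.39, 2.79, 3.14, 3.14, 3.14].

### API

Orientations are given as a rotation vector (axis times angle).
In Python, from plant import robot gives the robot as it stands.
- The arm moves only by the tool drive_tool, never from a script. Its argument "increments" is a list of rows, each a list of 7 numbers: the closure, from 0 (fully open) to 1 (shut), then the shift along the world's x, y, z in units of 25 mm (1.0 is 25 mm), then the turn, a rotation vector about the world's x, y, z in rad. In form: [[gripper, dx, dy, dz, rx, ry, rz], ...]. A call has 1 to 20 rows; each row is the pose to reach, as a shift and turn from the pose commanded when the call began; what a row does not reach only later rows make up. A row lasts 1/12 s, in which the tool goes at most 41.7 mm and 7.16 degrees, less where a joint would pass 70% of its speed; a pose out of reach is approached as far as the arm can. A call with a gripper value outside its range is refused whole. The fingers move at their own pace and stop on an object; "squeeze" is the grip in N (left out, the last holds). Time passes only in rows, so rows that repeat a pose let the fingers close. It gives the time, the measured TCP pose, the force and the opening at its end, in the units of the state.
- robot.read_state(): the state, without advancing time (a new reading comes with each control period).
- robot.read_camera(name): name is "scene" or "side" or "wrist"; returns a dict with "image" (400x640x3 uint8, red, green, blue), "fx", "fy", "cx", "cy" (pixels), "T" (4x4, takes a point from camera to world coordinates); the wrist camera has in their place "mount" (4x4, takes a point from camera to tool coordinates, whose origin is the TCP and whose axes are the flange's). Camera axes: x right, y down, z forward; pixel columns grow to the right and rows downward; lengths in m; the calibration is good to about 2 mm. The wrist camera is an equidistant fisheye: a pixel r from the principal point sees the ray r / f radians off the axis. A picture is of the moment at which its call begins: read the wrist's pose just before it. There is no depth.
- robot.close_job(): hands the job in, once; it reports no verdict.
The state is a dict: "t": time; "q": joint angles; "dq": joint speeds; "joint_torque": joint torques, N m; "tool_pos": TCP position; "orientation": TCP orientation; "force": force on the tool from outside, world axes, zero at the start; "wrist_torque": the same for the moment, N m; "opening": finger opening in m.
Only numpy, scipy, OpenCV 4.12 (cv2) and the standard library are available. Lean on these libraries where they do the work, as an engineer would, in place of code of your own. Each camera call takes 0.05 s, during which the arm holds its last target.

### The job

Lay the plain steel flat bar on the bench shear's support arm with its front end under the red hold-down foot, still well short of the length stop. With the T-wrench turn the hold-down screw down until the sprung foot nips the bar so lightly that it just drags beneath it, not clamped. Then slide the bar on under the foot until its end meets the length stop, and stand the wrench back in its holder.

Things in the scene. Friction and masses are not known exactly. Their poses are not given: they have to be found in the camera images.
- shear: Blue bench lever shear, fixed. Origin: centre of its underside on the table, in the blade plane, midway between its columns; x = feed direction (to the robot's left, give or take 9 degrees), z up; mm below are in this frame. Columns: |y| 78 to 130, |x| under 22, up to z 196. The parked hand lever rises from (8, -104, 190) to (8, -275, 385)
- support (a point): Middle of the front end of the shear's level support arm, on its top (shear frame: -115, 0, 70). The arm runs from here 95 mm along +x, 24 mm wide; the bar lies lengthwise and centred on it, its centre over it or it tips. From shear x -60 on, a feed table 110 mm wide lies 3 mm lower, then two flared guide cheeks (x -40 to -2, up to z 90) leave 46 mm for the bar
- guard_edge (a point): Middle of the front edge of the clear finger guard (yellow side bars) over the feed, shear frame: -138, 0, 121. It is 6 mm thick (side bars 12 mm), reaches 84 mm to each side and back to the hold-down: no hand fits above the bar behind this edge, and at the stop the bar's tail is 16 mm behind it: reach in below it, the tool leaning back 30 to 45 degrees out of the feed
- stop_face (a point): Middle of the dark length stop's face behind the blades (shear frame: 58, 0, 76). The 180 mm bar meets it when the bar's centre is 90 mm before it (shear x -32). Not nipped, the bar slides along the arm at about 2 N; rightly nipped, at about 3 to 11 N
- holddown: Yellow hold-down arm fixed on the shear (at -45, 0, 142 in its frame, parallel to it). Origin: top of its boss, on the vertical axis of the steel screw. On the screw: a collar 34 mm wide, its top 13 to 19 mm above this origin at the start; on it a brass square head 14 mm across and 12 mm high, then its 7 mm tapered end. Neither the screw's height nor its square's angle is told: feel or look
- foot_axis (a point): Screw axis at the height of the top of a bar on the support arm (82 mm). The red foot (28 mm wide, turns with the screw) starts 2 to 8 mm above; it touches the bar when the collar's top is 11.5 mm above holddown's origin. Clockwise from above lowers it 10 mm a turn; the screw stays put. Spring: 2 N at first touch, 6 N more per mm. Right: 1.5 to 14 N, from first touch to 0.2 turn beyond
- bar_center (a point): Centre of the plain steel flat bar, 180 x 40 x 12 mm, 0.66 kg; x along its length. It starts flat across two wooden bearers 40 mm high (20 mm wide, 120 mm clear between them), so this point is 46 mm above the table
- wrench_grip (a point): Centre of the red cross handle of the T-wrench, 0.3 kg: handle 100 mm along this point's x, 16 mm wide (y), 20 mm high; z up along the shank. The socket's mouth is 114 mm below. Socket 28 mm square outside; hole 17.6 mm square, 22 mm deep, sides parallel to the handle (1.8 mm play a side). Seated, the mouth rests on the screw's collar and the wrench stands by itself
- wrench_mouth (a point): Centre of the mouth (lower end) of the wrench's socket
- holder_hole (a point): Centre of the floor of the round hole (50 mm wide, 30 mm deep) in the black wrench holder, 10 mm above the table; x as the holder's. The wrench stands in it, its handle's centre 114 mm above this point. Holder 110 x 110 x 40 mm, its middle 20 mm along +x; three screwdrivers stand 60 mm along +x from this hole, up to 105 mm high
- spare_bar: Copper-coloured flat bar, 180 x 30 x 8 mm, lying beside the steel bar on the bearers; origin at its centre. Leave it alone
- oil_can: Yellow bottle, 60 mm wide and 150 mm high, standing; origin at its foot. Leave it alone
- cone_a: Dark steel centring cone, 96 mm wide and 60 mm high; origin at its foot. Leave it alone
There are look-alikes about, which are no part of the job. What is shaped like the part that bears wrench_grip but pink or purple is not meant.

How it is judged:
By the outcome, as a careful person would: the job done as asked, in the order asked, and still so for the second after the job is handed in, with the robot touching nothing.
It also fails if it takes over 72 s, if anything falls off the work surface, if the arm or the gripper's body presses on something with over 40 N, if the wrist force passes 120 N, or if a joint passes its speed limit or range.

## Working session

There is one attempt and no reset: what is moved stays moved. The work goes in short steps, Python scripts to look and compute and a tool call to move; the robot and the scene stay as the last step left them, time stands still between calls to the robot, and variables do not carry over. Pictures are saved under pics/ and viewed, and the job is handed in when it is done.

Besides the shell and the picture viewer there is one more tool, called after "Request:" as name([rows], argument=value, ...), one row to a line, values as JSON. drive_tool: Moves the arm, as the interface text tells. Its arguments: {"type":"object","properties":{"increments":{"type":"array"},"squeeze":{"type":"number"}},"required":["increments"]}

```bash
ls; mkdir -p pics; python3 - <<'E'
from plant import robot
import cv2
s=robot.read_state(); print(s)
for n in ["scene","side","wrist"]:
    c=robot.read_camera(n); cv2.imwrite(f"pics/{n}0.png",c["image"][:,:,::-1])
    print(n,{k:v for k,v in c.items() if k!="image"})
print(robot.tip_extent)
E
```

```text
pics
{'t': 0.0, 'q': array([ 1.10158179e+00,  1.31131431e-01,  1.48925285e+00,  1.98321995e-05,
        1.52297587e+00, -8.54225707e-02]), 'dq': array([ 0.00049416, -0.00076979, -0.00083143,  0.00033301,  0.00117685,
       -0.00023614]), 'joint_torque': array([ 2.00367608e-04, -5.59828341e+01, -4.91763031e+01,  7.68296001e-02,
        3.54037376e-02, -1.56763895e-04]), 'tool_pos': array([0.22442034, 0.55590597, 0.24261967]), 'orientation': array([-5.99071217e-01, -3.08343171e+00,  2.66134839e-03]), 'force': array([ 1.03257595, -0.14943211,  0.88672159]), 'wrist_torque': array([ 0.05157951, -0.09161931, -0.01002844]), 'opening': 0.0931202024186596}
scene {'fx': 484.5791745260642, 'fy': 484.5791745260642, 'cx': 318.8335447262822, 'cy': 202.92922346563446, 'T': array([[-0.71037597,  0.55709046, -0.4301351 ,  1.16120358],
       [ 0.70377374,  0.56942609, -0.42480166,  0.56804444],
       [ 0.0082772 , -0.60448668, -0.79657224,  1.17647052],
       [ 0.        ,  0.        ,  0.        ,  1.        ]])}
side {'fx': 410.99815360285817, 'fy': 410.99815360285817, 'cx': 317.87752467576524, 'cy': 199.06857311622022, 'T': array([[ 0.92841578, -0.22963671,  0.29208068,  0.25571618],
       [-0.37121208, -0.60647601,  0.70312761, -0.7571903 ],
       [ 0.01567601, -0.76121865, -0.64830582,  0.81427631],
       [ 0.        ,  0.        ,  0.        ,  1.        ]])}
wrist {'fx': 309.70691628693146, 'fy': 309.70691628693146, 'cx': 321.7591809946217, 'cy': 193.23428554203466, 'mount': array([[-1.35579231e-04, -9.67074493e-01, -2.54493433e-01,
         7.02696320e-02],
       [ 9.99999982e-01, -9.72645781e-05, -1.63136376e-04,
        -3.27308164e-04],
       [ 1.33011831e-04, -2.54493451e-01,  9.67074488e-01,
        -1.41038410e-01],
       [ 0.00000000e+00,  0.00000000e+00,  0.00000000e+00,
         1.00000000e+00]])}
0.025
```

View pics/scene0.png

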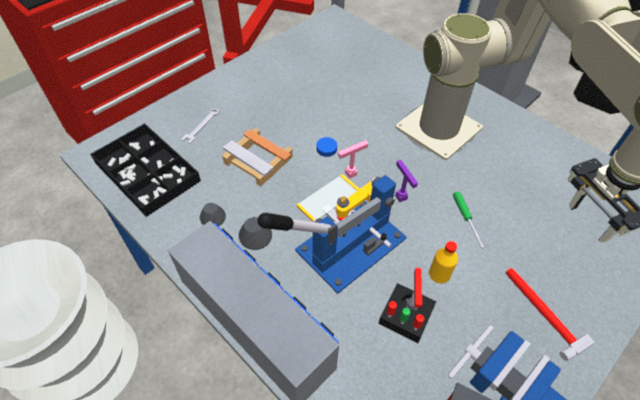

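View pics/side0.png

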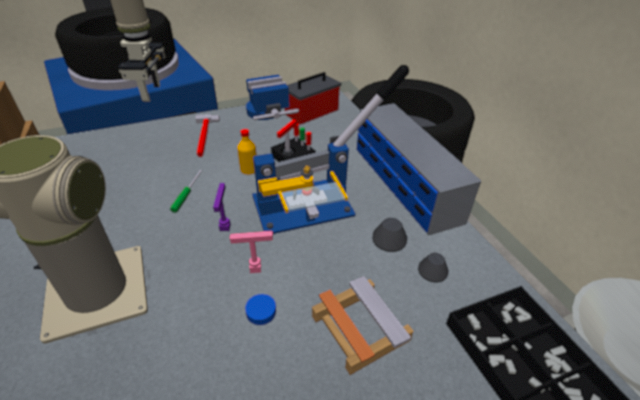

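View pics/wrist0.png

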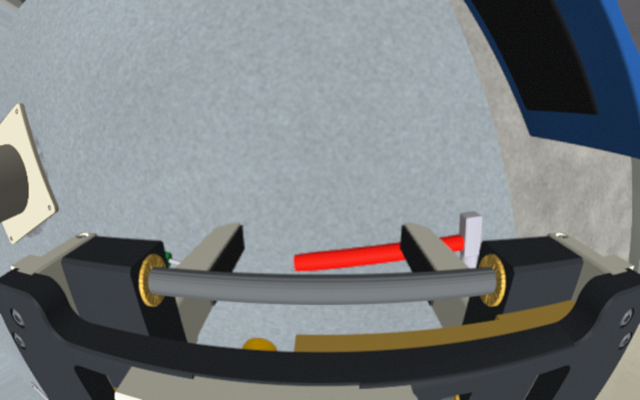

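```bash
cat > h.py <<'E'
import numpy as np, cv2
from scipy.spatial.transform import Rotation as R
from plant import robot
def cam(n):
    s=robot.read_state() if n=="wrist" else None
    c=robot.read_camera(n)
    if s is not None:
        T=np.eye(4);T[:3,:3]=R.from_rotvec(s["orientation"]).as_matrix();T[:3,3]=s["tool_pos"]
        c["T"]=T@c["mount"]
    c["n"]=n; return c
def ray(c,p):
    x=(p[0]-c["cx"])/c["fx"];y=(p[1]-c["cy"])/c["fy"]
    if c["n"]=="wrist":
        r=np.hypot(x,y);d=np.array([x/r*np.sin(r),y/r*np.sin(r),np.cos(r)]) if r>1e-9 else np.array([0,0,1.])
    else: d=np.array([x,y,1.])
    d=c["T"][:3,:3]@d
    return c["T"][:3,3],d/np.linalg.norm(d)
def onz(c,p,z):
    o,d=ray(c,p);return o+d*(z-o[2])/d[2]
def proj(c,P):
    v=np.linalg.inv(c["T"])@np.append(P,1);v=v[:3]
    if c["n"]=="wrist":
        th=np.arctan2(np.hypot(v[0],v[1]),v[2]);a=np.arctan2(v[1],v[0]);return np.array([c["cx"]+c["fx"]*th*np.cos(a),c["cy"]+c["fy"]*th*np.sin(a)])
    return np.array([c["cx"]+c["fx"]*v[0]/v[2],c["cy"]+c["fy"]*v[1]/v[2]])
def tri(c1,p1,c2,p2):
    o1,d1=ray(c1,p1);o2,d2=ray(c2,p2)
    A=np.stack([d1,-d2],1);t=np.linalg.lstsq(A,o2-o1,rcond=None)[0]
    a=o1+t[0]*d1;b=o2+t[1]*d2;return (a+b)/2,np.linalg.norm(a-b)
def crop(c,x0,y0,x1,y1,f,name):
    im=cv2.resize(c["image"][y0:y1,x0:x1,::-1],None,fx=f,fy=f,interpolation=cv2.INTER_CUBIC)
    cv2.imwrite("pics/"+name,im)
E
python3 - <<'E'
from h import *
a=cam("scene");b=cam("side")
crop(a,215,115,315,195,8,"sc_bar.png")
crop(a,290,140,420,237,6,"sc_shear.png")
crop(a,360,230,460,350,5,"sc_hold.png")
crop(b,300,265,420,375,5,"si_bar.png")
crop(b,240,100,370,240,4,"si_shear.png")
E
```

```text
(no output)
```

View pics/sc_bar.png

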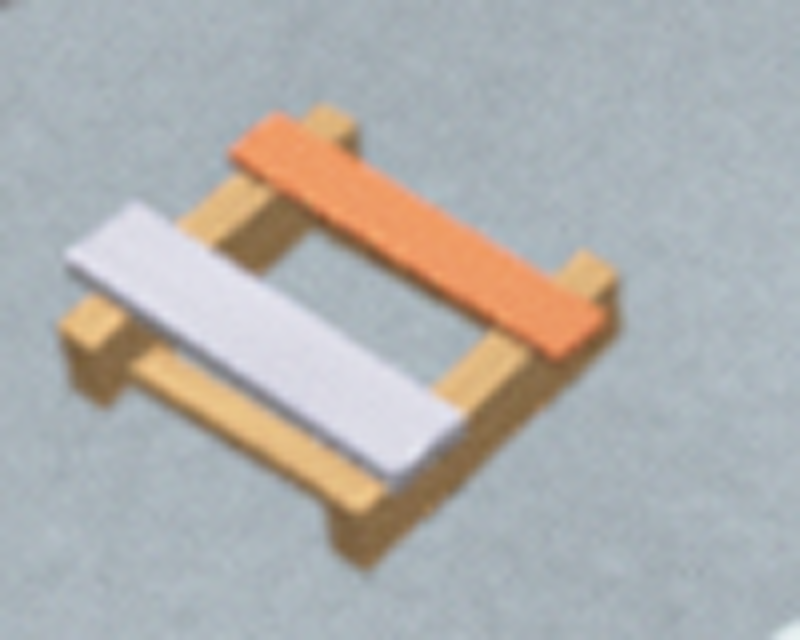

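View pics/sc_shear.png

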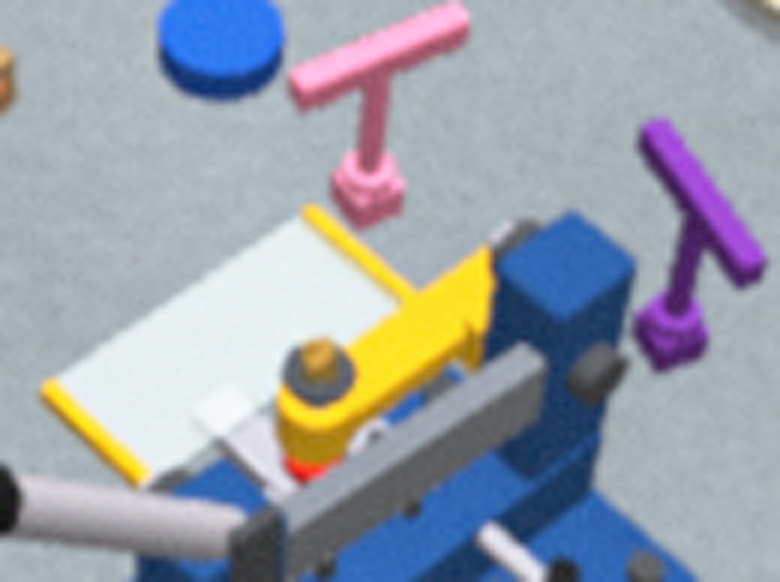

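View pics/sc_hold.png

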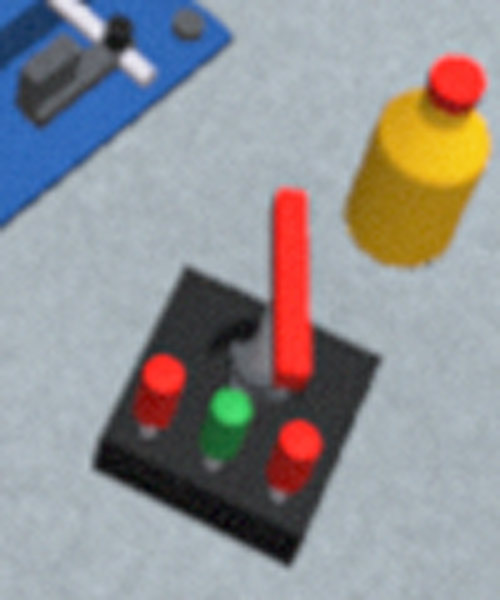

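View pics/si_bar.png

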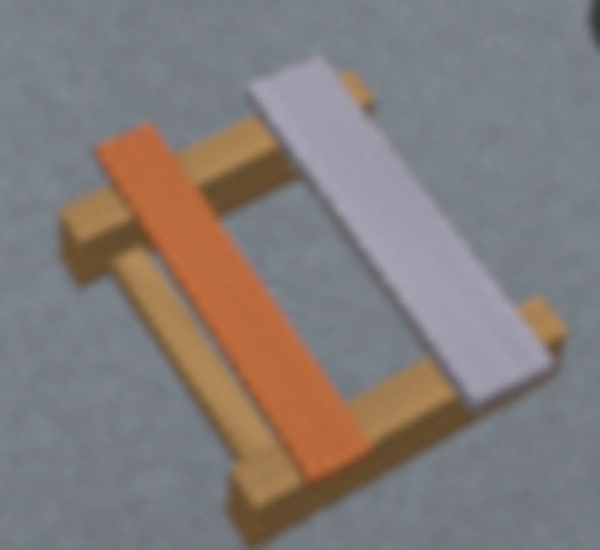

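View pics/si_shear.png

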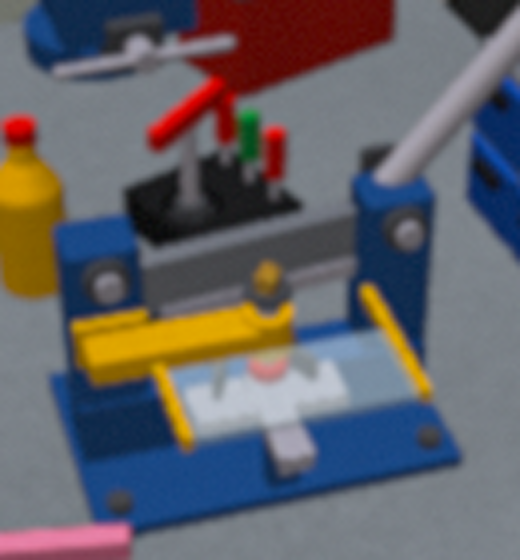

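```bash
python3 - <<'E'
from h import *
np.set_printoptions(precision=4,suppress=True)
a=cam("scene");b=cam("side")
S=lambda x,y,x0,y0,f:(x0+(x+.5)/f-.5,y0+(y+.5)/f-.5)
sb=lambda x,y:S(x,y,215,115,8); ss=lambda x,y:S(x,y,290,140,6); sh=lambda x,y:S(x,y,360,230,5)
ib=lambda x,y:S(x,y,300,265,5); is_=lambda x,y:S(x,y,240,100,4)
# steel bar top corners z=.052
for nm,c,f,ps in [("sc",a,sb,[(137,200),(66,252),(395,478),(468,420)]),("si",b,ib,[(250,85),(322,57),(555,355),(478,402)])]:
    P=np.array([onz(c,f(*p),.052) for p in ps]);print(nm,P[:,:2].tolist(),P.mean(0))
# guard
def T(n,p,q): r=tri(a,p,b,q);print(n,r[0],r[1])
T("guard R(robot side)",ss(312,210),is_(185,440)); T("guard L",ss(48,388),is_(425,390))
T("brass top",ss(322,347),is_(267,268))
T("wr end1",sh(290,195),is_(155,138)); T("wr end2",sh(293,378),is_(222,85))
T("can top",sh(457,75),is_(18,122))
T("collar",ss(320,375),is_(267,290))
for n,p in [("holder",sh(187,268)),("h2",sh(380,357)),("h3",sh(292,545)),("h4",sh(98,445))]: print(n,onz(a,p,.04))
# shear base corners side: 
for n,p in [("bs1",is_(105,530)),("bs2",is_(462,455))]:print(n,onz(b,p,.012))
for n,p in [("bolt",is_(120,500)),("bolt2",is_(428,435))]:print(n,onz(b,p,.02))
E
```

```text
sc [[0.574377855909119, -0.4106935443019688], [0.612712505387112, -0.40769698150749034], [0.5965295191145212, -0.22630023090258866], [0.5571876142958991, -0.22893843378329204]] [ 0.5852 -0.3184  0.052 ]
si [[0.5583827522844313, -0.23053087170412367], [0.5970202971080814, -0.22782305203433673], [0.6168379174632677, -0.40229933729563544], [0.5764066773854717, -0.4092428983891717]] [ 0.5872 -0.3175  0.052 ]
guard R(robot side) [ 0.4759 -0.0193  0.1253] 0.0002162483045104982
guard L [ 0.6376 -0.0292  0.1256] 0.0012902424096055364
brass top [0.5633 0.0669 0.1772] 6.930436863910274e-05
wr end1 [0.565  0.3239 0.1288] 0.001041211914794305
wr end2 [0.6417 0.3854 0.1283] 0.002492369442010371
can top [0.4635 0.3455 0.1518] 0.0005911773495436365
collar [0.5638 0.0677 0.1584] 0.00039244709244272305
holder [0.5869 0.2927 0.04  ]
h2 [0.5557 0.3946 0.04  ]
h3 [0.6667 0.425  0.04  ]
h4 [0.6949 0.3247 0.04  ]
bs1 [0.4318 0.0336 0.012 ]
bs2 [0.6944 0.0153 0.012 ]
bolt [0.4479 0.0502 0.02  ]
bolt2 [0.6763 0.0359 0.02  ]
```

```bash
python3 - <<'E'
from h import *
np.set_printoptions(precision=4,suppress=True)
print([x for x in dir(robot) if x[0]!='_'])
a=cam("scene");b=cam("side")
S=lambda x,y,x0,y0,f:(x0+(x+.5)/f-.5,y0+(y+.5)/f-.5)
sb=lambda x,y:S(x,y,215,115,8);ib=lambda x,y:S(x,y,300,265,5)
for nm,c,f,ps in [("sc cu",a,sb,[(278,112),(230,152),(558,358),(608,315)]),("si",b,ib,[(95,150),(152,122),(372,450),(312,478)])]:
    P=np.array([onz(c,f(*p),.048) for p in ps]);print(nm,P[:,:2].tolist(),P.mean(0))
for z in (.01,.02,.03,.04):
  print(z,[onz(a,sb(*p),z)[:2] for p in [(150,350),(370,500),(135,372),(350,515)]],[onz(b,ib(*p),z)[:2] for p in [(130,245),(270,455),(110,250),(240,465)]])
xs=np.array([np.cos(np.radians(86.4)),np.sin(np.radians(86.4)),0])
print(xs)
print([robot.read_state()["tool_pos"] for _ in range(2)],robot.read_state()["t"])
E
```

```text
['IKError', 'close_job', 'read_camera', 'read_state', 'tip_extent']
sc cu [[0.49897604018103825, -0.41342941093318863], [0.5279510010724643, -0.4091852158930446], [0.5083991073341548, -0.23140348150465895], [0.47883247391040595, -0.23456945004418628]] [ 0.5035 -0.3221  0.048 ]
si [[0.47888755565975605, -0.23578658921217577], [0.5090227481317489, -0.2307807118425158], [0.5279955456165054, -0.41029051411520884], [0.5003593269046464, -0.4121779043164166]] [ 0.5041 -0.3223  0.048 ]
0.01 [array([ 0.6017, -0.377 ]), array([ 0.5899, -0.2542]), array([ 0.6136, -0.3718]), array([ 0.6005, -0.2538])] [array([ 0.4853, -0.2643]), array([ 0.5007, -0.3796]), array([ 0.4758, -0.2634]), array([ 0.4871, -0.379 ])]
0.02 [array([ 0.6065, -0.3689]), array([ 0.5948, -0.2472]), array([ 0.6183, -0.3637]), array([ 0.6053, -0.2468])] [array([ 0.4824, -0.2704]), array([ 0.4976, -0.3843]), array([ 0.4731, -0.2696]), array([ 0.4842, -0.3837])]
0.03 [array([ 0.6113, -0.3608]), array([ 0.5997, -0.2401]), array([ 0.623 , -0.3557]), array([ 0.6101, -0.2397])] [array([ 0.4796, -0.2765]), array([ 0.4946, -0.3889]), array([ 0.4703, -0.2757]), array([ 0.4813, -0.3884])]
0.04 [array([ 0.6161, -0.3527]), array([ 0.6046, -0.2331]), array([ 0.6277, -0.3476]), array([ 0.6149, -0.2327])] [array([ 0.4767, -0.2827]), array([ 0.4915, -0.3936]), array([ 0.4676, -0.2818]), array([ 0.4785, -0.3931])]
[0.0628 0.998  0.    ]
[array([0.2247, 0.5563, 0.2435]), array([0.2247, 0.5563, 0.2435])] 0.45
```

```bash
cat > p.py <<'E'
from h import *
import json,os
np.set_printoptions(precision=4,suppress=True)
L='led.json'
def load():
    d=json.load(open(L)); return np.array(d["p"]),R.from_rotvec(d["r"])
def save(p,r): json.dump({"p":list(map(float,p)),"r":list(map(float,r.as_rotvec()))},open(L,"w"))
if not os.path.exists(L): save([.225,.556,.244],R.from_rotvec(robot.read_state()["orientation"]))
def ori(yaw,lean,yax=1):
    # yaw deg of tool-x horizontal heading; lean deg back
    y=np.radians(yaw);l=np.radians(lean);u=np.array([np.cos(y),np.sin(y),0])
    z=np.sin(l)*u-np.cos(l)*np.array([0,0,1]); 
    j=np.array([np.sin(y),-np.cos(y),0]); x=np.cross(j,z)
    return R.from_matrix(np.stack([x,j,z],1))
def tcp(G,r): return np.asarray(G)-0.006*r.as_matrix()[:,2]
def plan(ps):
    "ps: list of (pos TCP, R) ; prints rows; last becomes pending ledger"
    p0,r0=load()
    for p,r in ps:
        d=np.round((p-p0)/.025,2); w=np.round((r*r0.inv()).as_rotvec(),3)
        print("row",d.tolist()+w.tolist(),"dist",np.linalg.norm(p-p0),"ang",np.degrees(np.linalg.norm(w)))
    save(p0+d*.025,R.from_rotvec(w)*r0)
def meas():
    s=robot.read_state();p,r=load();m=R.from_rotvec(s["orientation"])
    print("t",s["t"],"pos",s["tool_pos"],"err",s["tool_pos"]-p,"angerr",(m*r.inv()).as_rotvec(),"F",s["force"],"M",s["wrist_torque"],"open",s["opening"],"q",s["q"])
    return s
E
python3 - <<'E'
from p import *
u=np.array([-.101,.995,0]);C=np.array([.586,-.318,.047]);G=C-.025*u
r=ori(95.8,40);t=tcp(G,r);print(t)
plan([(np.array([.30,.45,.38]),r),(t+[0,0,.14],r)])
meas()
E
```

```text
[ 0.5889 -0.3467  0.0516]
row [3.0, -4.24, 5.44, 0.586, 0.44, -1.04] dist 0.18803457128943074 ang 72.8940136561543
row [14.56, -36.11, -2.1, 0.586, 0.44, -1.04] dist 0.9747148384495368 ang 72.8940136561543
t 0.45 pos [0.2247 0.5563 0.2435] err [-0.3643  0.9031  0.052 ] angerr [-0.586 -0.44   1.04 ] F [ 0.3798 -0.0026 -0.0596] M [-0.0203  0.0442  0.0089] open 0.09320598097311802 q [ 1.1016  0.1305  1.4883 -0.      1.523  -0.0854]
```

Request:
drive_tool([
  [0.3,3,-4.24,5.44,0.586,0.44,-1.04],
  [0.3,3,-4.24,5.44,0.586,0.44,-1.04],
  [0.3,3,-4.24,5.44,0.586,0.44,-1.04],
  [0.3,3,-4.24,5.44,0.586,0.44,-1.04],
  [0.3,12,-30,4,0.586,0.44,-1.04],
  [0.3,12,-30,4,0.586,0.44,-1.04],
  [0.3,12,-30,4,0.586,0.44,-1.04],
  [0.3,12,-30,4,0.586,0.44,-1.04],
  [0.3,12,-30,4,0.586,0.44,-1.04],
  [0.3,12,-30,4,0.586,0.44,-1.04],
  [0.3,12,-30,4,0.586,0.44,-1.04],
  [0.3,12,-30,4,0.586,0.44,-1.04],
  [0.3,12,-30,4,0.586,0.44,-1.04],
  [0.3,12,-30,4,0.586,0.44,-1.04],
  [0.3,12,-30,4,0.586,0.44,-1.04],
  [0.3,12,-30,4,0.586,0.44,-1.04],
  [0.3,12,-30,4,0.586,0.44,-1.04],
  [0.3,12,-30,4,0.586,0.44,-1.04],
  [0.3,12,-30,4,0.586,0.44,-1.04],
  [0.3,12,-30,4,0.586,0.44,-1.04],
])

```text
t: 2.12
tool_pos: [0.5117, -0.1583, 0.3445]
orientation: [-1.713, -1.894, -0.624]
force: [0.7, -0.6, 1.3]
opening: 0.0649
```

Request:
drive_tool([
  [0.3,0,0,0,0,0,0],
  [0.3,0,0,0,0,0,0],
])

```text
t: 2.28
tool_pos: [0.5116, -0.158, 0.3425]
orientation: [-1.713, -1.888, -0.623]
force: [-0.1, 0.1, -0.3]
opening: 0.0652
```

```bash
python3 - <<'E'
from p import *
s=meas(); c=cam("wrist"); crop(c,0,0,640,400,1.25,"w1.png")
save(s["tool_pos"],R.from_rotvec(s["orientation"]))
r=ori(95.8,40);u=np.array([-.101,.995,0]);C=np.array([.586,-.318,.047])
plan([(tcp(C-.025*u,r)+[0,0,.12],r)])
E
```

```text
t 2.2833 pos [ 0.5116 -0.158   0.3425] err [-0.0774  0.1888  0.151 ] angerr [ 0.0023  0.0031 -0.0026] F [-0.0696  0.0973 -0.2772] M [-0.3943  0.0216 -0.0304] open 0.06523624498369571 q [-0.7008  0.2826  1.2866  0.5309  2.0546 -0.6636]
row [3.09, -7.55, -6.84, -0.003, -0.003, 0.003] dist 0.2661080869848778 ang 0.2977176035277677
```

View pics/w1.png

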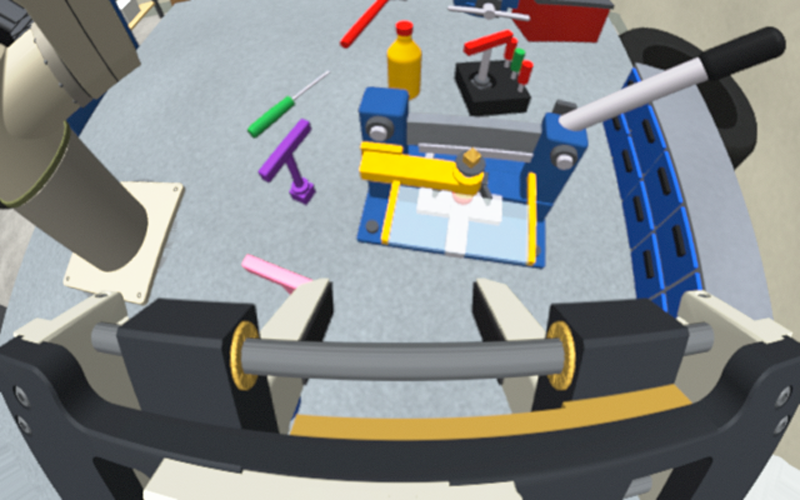

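```bash
python3 - <<'E'
from p import *
c=cam("wrist"); crop(c,270,55,480,220,3.8,"w2.png")
a=cam("scene");b=cam("side")
print(tri(a,(337.5,158),b,(230,238)),tri(a,(365.5,146),b,(271,238)))
E
```

```text
(array([ 0.3669, -0.0773,  0.0989]), np.float64(0.0986591849398959)) (array([ 0.3834, -0.063 ,  0.1214]), np.float64(0.08319836957263853))
```

View pics/w2.png

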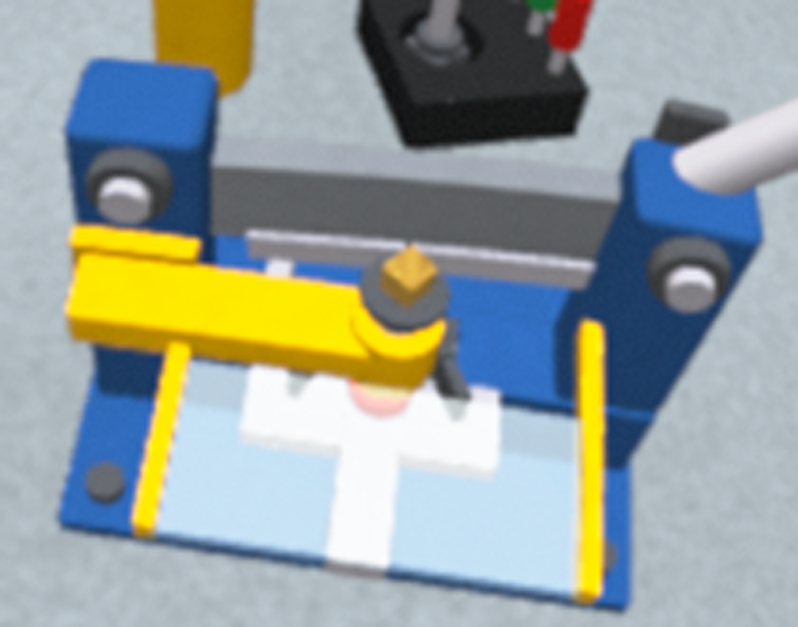

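```bash
python3 - <<'E'
from p import *
S=lambda x,y:(270+(x+.5)/3.8-.5,55+(y+.5)/3.8-.5)
a=cam("scene");b=cam("side");c=cam("wrist")
print(tri(a,(337.5,158),b,(271,238)),tri(a,(365.5,146),b,(230,238)))
for n,p,z in [("gL",(145,525),.125),("gR",(591,592),.125),("arm l",(330,563),.07),("arm r",(386,572),.07),("arm l far",(345,450),.07),("arm r far",(397,460),.07),("brass top",(411,262),.177),("collar c",(404,292),.158)]:
    print(n,onz(c,S(*p),z))
o,d=ray(c,S(411,262)); o2=None
q=(290+(322.5)/6-.5,140+347.5/6-.5); print(tri(c,S(411,262),a,q))
xs=np.array([np.cos(np.radians(86.4)),np.sin(np.radians(86.4)),0]);ys=np.array([-xs[1],xs[0],0])
O=np.array([.566,.113,0])
F=lambda x,y,z:O+x*xs+y*ys+np.array([0,0,z])
for P in [(-.138,.084,.125),(-.138,-.084,.125),(-.115,.012,.07),(-.115,-.012,.07),(-.045,0,.177)]: print(F(*P))
E
```

```text
(array([ 0.4201, -0.0834,  0.1042]), np.float64(0.007040305846255191)) (array([ 0.3281, -0.0547,  0.1104]), np.float64(0.006468205048018574))
gL [ 0.4785 -0.0178  0.125 ]
gR [ 0.639  -0.0278  0.125 ]
arm l [ 0.5486 -0.0013  0.07  ]
arm r [ 0.5713 -0.003   0.07  ]
arm l far [0.5522 0.0508 0.07  ]
arm r far [0.5743 0.0484 0.07  ]
brass top [0.5632 0.0685 0.177 ]
collar c [0.5635 0.0694 0.158 ]
(array([0.5634, 0.0674, 0.178 ]), np.float64(0.0007624398455109792))
[ 0.4735 -0.0195  0.125 ]
[ 0.6412 -0.03    0.125 ]
[ 0.5468 -0.001   0.07  ]
[ 0.5708 -0.0025  0.07  ]
[0.5632 0.0681 0.177 ]
```

Request:
drive_tool([
  [0.3,3.09,-7.55,-6.84,-0.003,-0.003,0.003],
  [0.3,3.09,-7.55,-6.84,-0.003,-0.003,0.003],
  [0.3,3.09,-7.55,-6.84,-0.003,-0.003,0.003],
  [0.3,3.09,-7.55,-6.84,-0.003,-0.003,0.003],
  [0.3,3.09,-7.55,-6.84,-0.003,-0.003,0.003],
  [0.3,3.09,-7.55,-6.84,-0.003,-0.003,0.003],
  [0.3,3.09,-7.55,-6.84,-0.003,-0.003,0.003],
  [0.3,3.09,-7.55,-6.84,-0.003,-0.003,0.003],
  [0.3,3.09,-7.55,-6.84,-0.003,-0.003,0.003],
])

```text
t: 3.38
tool_pos: [0.5883, -0.3443, 0.1728]
orientation: [-1.71, -1.898, -0.623]
force: [0.2, 0.4, 0.2]
opening: 0.0646
```

```bash
python3 - <<'E'
from p import *
s=meas(); c=cam("wrist"); crop(c,0,0,640,400,1.25,"w3.png");a=cam("side"); crop(a,280,200,440,380,3.3,"s3.png")
E
```

```text
t 3.3833 pos [ 0.5883 -0.3443  0.1728] err [-0.0005  0.0024  0.0013] angerr [-0.0005 -0.0018  0.0027] F [0.1973 0.3588 0.202 ] M [-0.3189  0.0551 -0.0845] open 0.0645856090055698 q [-0.8111  0.8926  0.76    0.4531  2.0306 -0.8257]
```

View pics/w3.png

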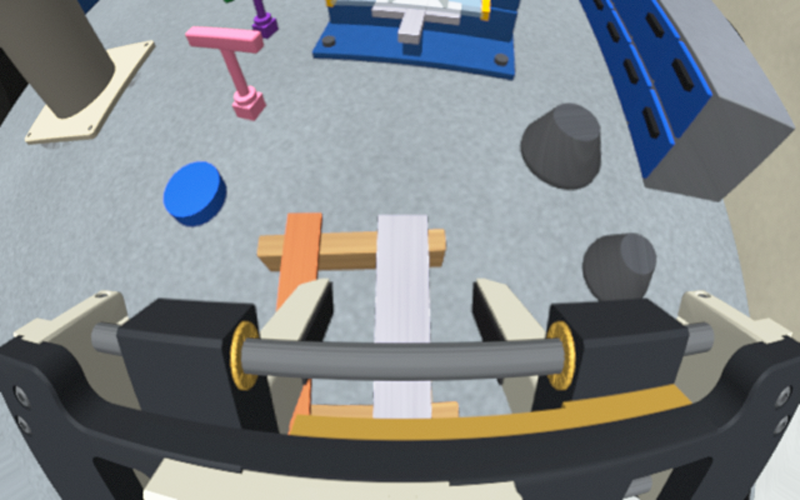

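View pics/s3.png

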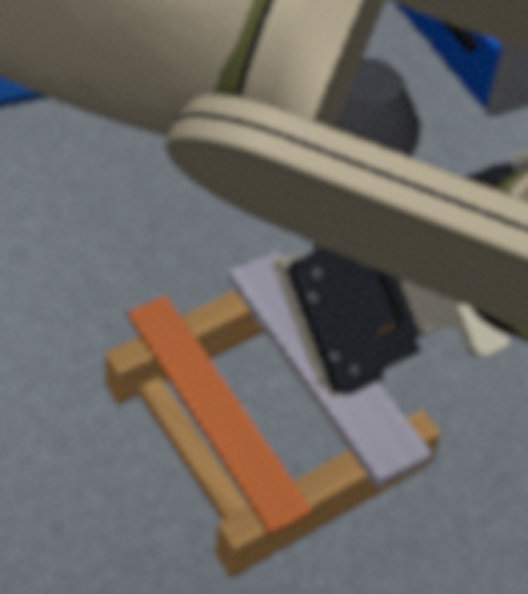

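```bash
python3 - <<'E'
from p import *
c=cam("wrist")
for p in [(377,214),(428,214)]: print(onz(c,((p[0]+.5)/1.25-.5,(p[1]+.5)/1.25-.5),.052))
r=ori(95.8,40);u=np.array([-.101,.995,0]);C=np.array([.586,-.318,.047])
plan([(tcp(C-.025*u,r),r)])
E
```

```text
[ 0.5566 -0.229   0.052 ]
[ 0.5983 -0.2245  0.052 ]
row [0.0, 0.0, -4.8, 0.0, -0.0, 0.0] dist 0.11995072955702907 ang 0.0
```

Request:
drive_tool([
  [0.3,0,0,-4.8,0,0,0],
  [0.3,0,0,-4.8,0,0,0],
  [0.3,0,0,-4.8,0,0,0],
  [0.3,0,0,-4.8,0,0,0],
  [0.8,0,0,-4.8,0,0,0],
  [0.8,0,0,-4.8,0,0,0],
  [0.8,0,0,-4.8,0,0,0],
  [0.8,0,0,-4.8,0,0,0],
  [0.8,0,0,-4.8,0,0,0],
  [0.8,0,0,-4.8,0,0,0],
], squeeze=55)

```text
t: 4.37
tool_pos: [0.5895, -0.3463, 0.0577]
orientation: [-1.713, -1.904, -0.623]
force: [-2.3, -2.7, 9.1]
opening: 0.0392
```

```bash
python3 - <<'E'
from p import *
meas()
u=np.array([-.101,.995,0]);r=ori(95.8,40)
xs=np.array([np.cos(np.radians(86.4)),np.sin(np.radians(86.4)),0]);O=np.array([.5662,.113,0])
def G(xc,zc): return O+(xc-.025)*xs+np.array([0,0,zc])
p0,_=load(); r2=ori(86.4,40)
# grasp pt was at z .047 vs bar centre .046 -> +1
plan([(p0+[0,0,.10],r),(tcp(G(-.30,.147),r2),r2),(tcp(G(-.23,.095),r2),r2)])
E
```

```text
t 4.3667 pos [ 0.5895 -0.3463  0.0577] err [0.0006 0.0004 0.0061] angerr [-0.0052 -0.0066  0.0026] F [-2.2679 -2.7145  9.1118] M [0.3441 0.5518 0.3598] open 0.03918314113358043 q [-0.8119  0.9993  0.8063  0.4252  1.8863 -0.8997]
row [0.0, 0.0, 4.0, 0.0, -0.0, 0.0] dist 0.1 ang 0.0
row [-1.73, 5.26, 4.0, 0.0, -0.0, -0.164] dist 0.17084551772070178 ang 9.396507840145501
row [-1.56, 8.06, 1.92, 0.0, -0.0, -0.164] dist 0.21067935115315303 ang 9.396507840145501
```

```bash
python3 - <<'E'
from p import *
c=cam("wrist"); crop(c,200,150,460,400,2.4,"w4.png");a=cam("scene"); crop(a,200,90,330,200,6,"s4.png")
meas()
E
```

```text
t 4.4667 pos [ 0.5895 -0.3463  0.0577] err [ 0.0396 -0.2011 -0.0418] angerr [-0.0056 -0.0062  0.1666] F [-1.8379 -2.7205  9.2203] M [0.3188 0.4839 0.3305] open 0.039861346120830775 q [-0.8119  0.9993  0.8062  0.4253  1.8864 -0.8997]
```

View pics/w4.png

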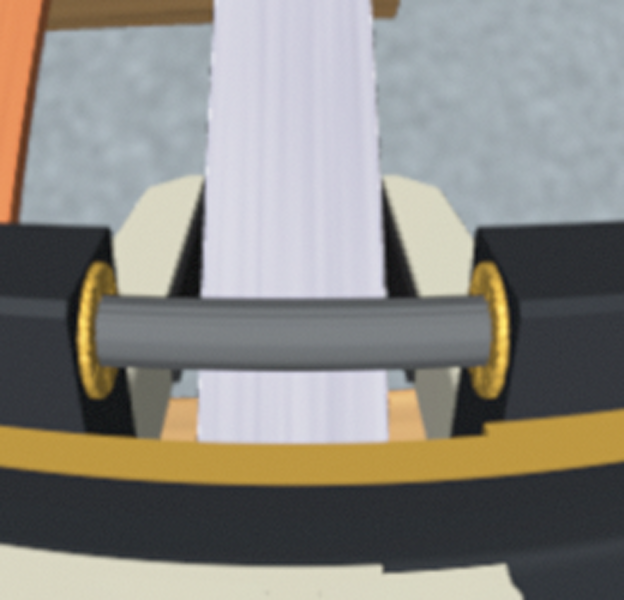

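View pics/s4.png

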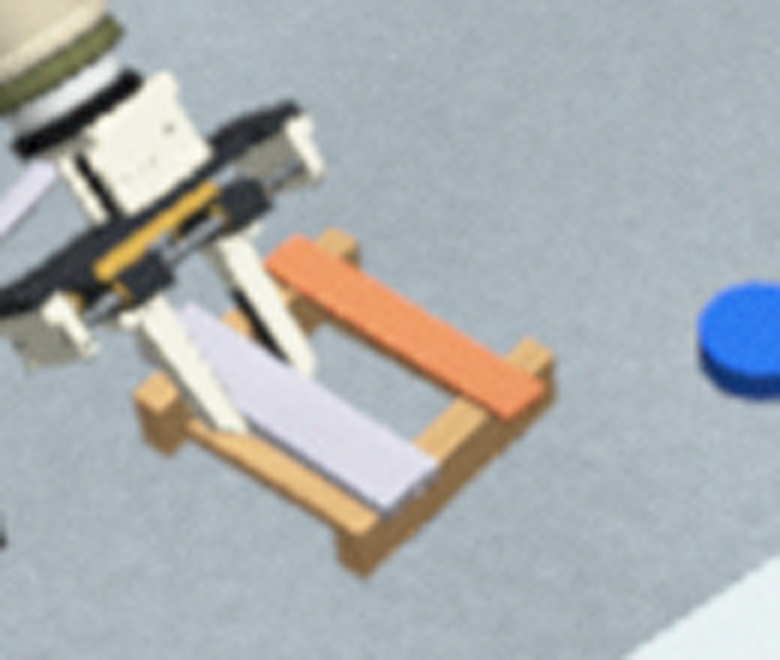

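```bash
cat >> p.py <<'E'
xs=np.array([np.cos(np.radians(86.4)),np.sin(np.radians(86.4)),0]);ys=np.array([-xs[1],xs[0],0]);O=np.array([.5662,.113,0])
Z=np.array([0,0,1.])
def F(x,y=0,z=0): return O+x*xs+y*ys+z*Z
E
python3 - <<'E'
from p import *
save([.5889,-.3467,.0516],ori(95.8,40))
p0,r=load();r2=ori(86.4,40)
plan([(p0+[0,0,.09],r),(F(-.26-.0284,0,.12+.0117),r2)])
E
```

```text
row [0.0, 0.0, 3.6, 0.0, 0.0, 0.0] dist 0.09 ang 0.0
row [-1.63, 6.87, 3.2, -0.0, -0.0, -0.164] dist 0.19395966493437525 ang 9.396507840145501
```

Request:
drive_tool([
  [0.8,0,0,0.6,0,0,0],
  [0.8,0,0,1.2,0,0,0],
  [0.8,0,0,2.0,0,0,0],
  [0.8,0,0,2.8,0,0,0],
  [0.8,0,0,3.6,0,0,0],
  [0.8,-0.3,1.2,3.6,0,0,-0.03],
  [0.8,-0.6,2.4,3.6,0,0,-0.06],
  [0.8,-0.9,3.6,3.6,0,0,-0.1],
  [0.8,-1.2,4.8,3.5,0,0,-0.14],
  [0.8,-1.5,6.0,3.3,0,0,-0.164],
  [0.8,-1.63,6.87,3.2,0,0,-0.164],
  [0.8,-1.63,6.87,3.2,0,0,-0.164],
  [0.8,-1.63,6.87,3.2,0,0,-0.164],
])

```text
t: 5.55
tool_pos: [0.5479, -0.1721, 0.1358]
orientation: [-1.879, -1.775, -0.683]
force: [0.3, -0.8, -6.5]
opening: 0.0394
```

```bash
python3 - <<'E'
from p import *
meas()
c=cam("wrist"); crop(c,0,0,640,400,1.25,"w5.png");a=cam("scene"); crop(a,230,90,400,230,4.5,"s5.png");b=cam("side"); crop(b,220,140,400,320,3.3,"i5.png")
E
```

```text
t 5.55 pos [ 0.5479 -0.1721  0.1358] err [-0.0002  0.0028  0.0042] angerr [-0.0043 -0.0037  0.0044] F [ 0.3383 -0.8261 -6.527 ] M [-1.2278  0.087   0.0096] open 0.03943571172524411 q [-0.7168  0.4551  1.4562  0.5363  1.681  -0.7246]
```

View pics/w5.png

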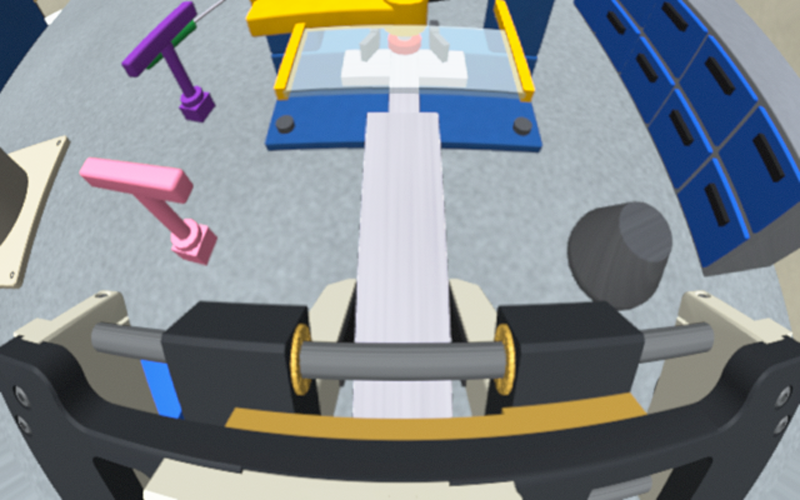

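View pics/s5.png

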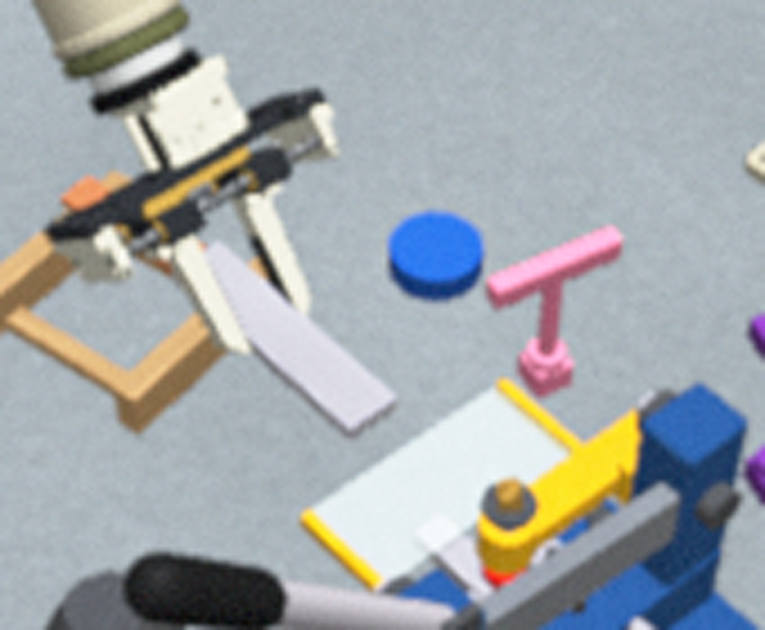

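View pics/i5.png

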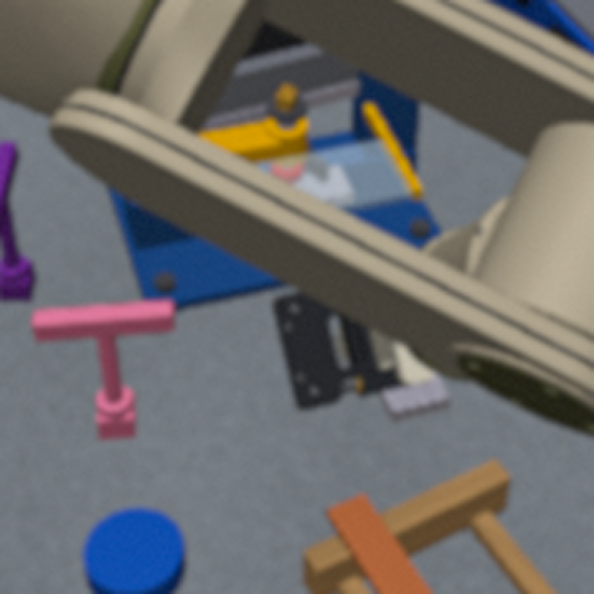

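```bash
python3 - <<'E'
from p import *
meas()
c=cam("wrist");a=cam("scene")
W=lambda x,y:((x+.5)/1.25-.5,(y+.5)/1.25-.5);S=lambda x,y:(230+(x+.5)/4.5-.5,90+(y+.5)/4.5-.5)
for w,s in [((367,114),(394,400)),((438,114),(350,429))]:
    P,e=tri(c,W(*w),a,S(*s));print(P,e,"shear",(P-O)@xs,(P-O)@ys)
m=(W(367,114)+np.array(W(438,114)) )if 0 else None
# bar width at front from wrist: angular -> range
o,d1=ray(c,W(367,114));_,d2=ray(c,W(438,114));print("range",.04/np.linalg.norm(d1-d2),(o+.04/np.linalg.norm(d1-d2)*(d1+d2)/2))
# edges yaw using wrist: left edge (367,114)-(357,330)
for z in (.13,): print([onz(c,W(*p),z) for p in [(367,114),(361,250),(438,114),(446,250)]])
E
```

```text
t 5.7 pos [ 0.5487 -0.1744  0.1353] err [0.0005 0.0005 0.0037] angerr [-0.0052 -0.0044  0.0022] F [ 0.8601 -1.1186 -7.5243] M [-1.1647  0.1412  0.0159] open 0.03981383649850339 q [-0.719   0.4586  1.4524  0.536   1.6803 -0.725 ]
[ 0.5366 -0.0558  0.1281] 0.0016496370932224877 shear -0.1702890834783023 0.01892296686496877
[ 0.5751 -0.0579  0.1291] 0.0018880028441556978 shear -0.16996535989888212 -0.019605134079533255
range 0.2224213045061207 [ 0.5559 -0.0574  0.1292]
[array([ 0.536 , -0.0571,  0.13  ]), array([ 0.5322, -0.14  ,  0.13  ]), array([ 0.5757, -0.0593,  0.13  ]), array([ 0.5703, -0.1422,  0.13  ])]
```

Request:
drive_tool([
  [0.8,0,0,-0.65,0,0,0],
  [0.8,0,0,-1.3,0,0,0],
  [0.8,0.04,0.7,-1.3,0,0,0],
  [0.8,0.09,1.4,-1.3,0,0,0],
  [0.8,0.13,2.1,-1.3,0,0,0],
  [0.8,0.17,2.8,-1.3,0,0,0],
  [0.8,0.22,3.5,-1.3,0,0,0],
  [0.8,0.26,4.19,-1.3,0,0,0],
  [0.8,0.26,4.19,-1.5,0,0,0],
  [0.8,0.26,4.19,-1.6,0,0,0],
  [0.8,0.26,4.19,-1.6,0,0,0],
])

```text
t: 6.72
tool_pos: [0.5538, -0.0683, 0.0926]
orientation: [-1.88, -1.771, -0.682]
force: [-0.8, -0.6, -6.3]
opening: 0.0399
```

```bash
python3 - <<'E'
from p import *
p,r=load(); save(p+.025*np.array([.26,4.19,-1.6]),r)
meas()
c=cam("wrist"); crop(c,160,0,480,200,2.5,"w6.png");a=cam("scene"); crop(a,270,130,400,230,6,"s6.png")
E
```

```text
t 6.7167 pos [ 0.5538 -0.0683  0.0926] err [-0.0009  0.0019  0.001 ] angerr [-0.0029 -0.001   0.0028] F [-0.8477 -0.6471 -6.3139] M [-1.2295  0.2314  0.0263] open 0.039921182850797585 q [-0.5815  0.3916  1.6289  0.5902  1.5237 -0.6743]
```

View pics/w6.png

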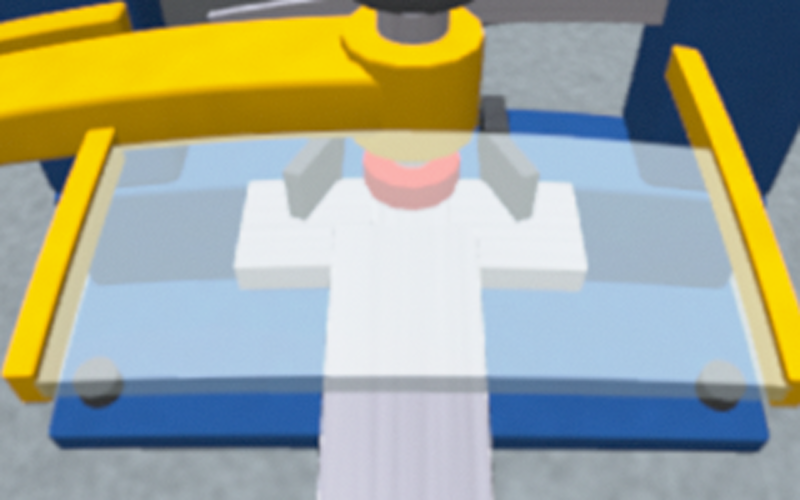

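View pics/s6.png

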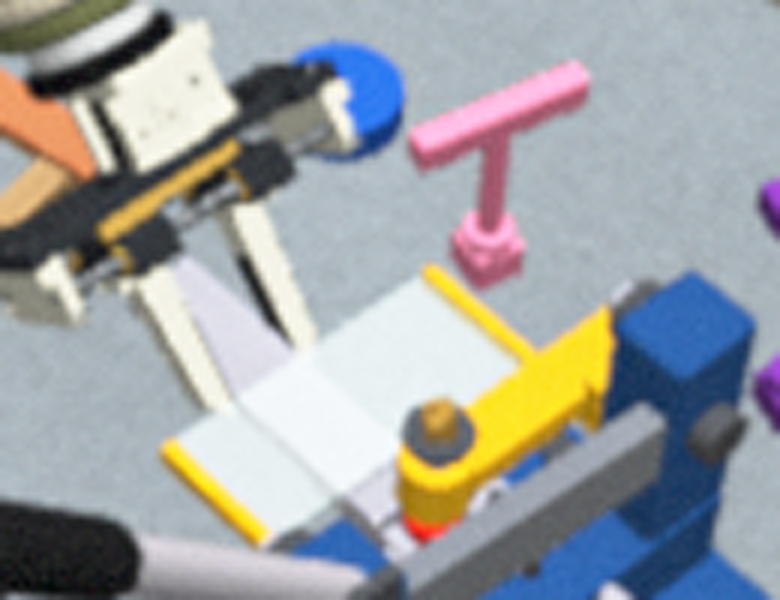

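Request:
drive_tool([
  [0.8,0,0,-0.1,0,0,0],
  [0.8,0,0,-0.16,0,0,0],
  [0.8,0,0,-0.16,0,0,0],
])

```text
t: 7.07
tool_pos: [0.5542, -0.0687, 0.0894]
orientation: [-1.88, -1.771, -0.684]
force: [-0.2, -0.4, -6.5]
opening: 0.0393
```

Request:
drive_tool([
  [0.8,0,0,-0.04,0,0,0],
  [0.8,0,0,-0.08,0,0,0],
  [0.8,0,0,-0.08,0,0,0],
])

```text
t: 7.32
tool_pos: [0.5543, -0.0684, 0.0877]
orientation: [-1.88, -1.771, -0.684]
force: [-0.5, -0.2, -6.2]
opening: 0.0398
```

Request:
drive_tool([
  [0.8,0,0,-0.03,0,0,0],
  [0.8,0,0,-0.06,0,0,0],
  [0.8,0,0,-0.06,0,0,0],
])

```text
t: 7.57
tool_pos: [0.5545, -0.0684, 0.0869]
orientation: [-1.879, -1.772, -0.684]
force: [-2.6, -1.3, 0.3]
opening: 0.0396
```

Request:
drive_tool([
  [0.8,0,0,0.02,0,0,0],
  [0.8,0.02,0.3,0.02,0,0,0],
  [0.8,0.04,0.6,0.02,0,0,0],
  [0.8,0.06,0.9,0.02,0,0,0],
  [0.8,0.08,1.2,0.02,0,0,0],
  [0.8,0.09,1.5,0.02,0,0,0],
  [0.8,0.12,1.87,0.02,0,0,0],
  [0.8,0.12,1.87,0.02,0,0,0],
])

```text
t: 8.23
tool_pos: [0.5577, -0.0195, 0.0875]
orientation: [-1.878, -1.773, -0.685]
force: [2.1, 3.1, 2.0]
opening: 0.0398
```

```bash
python3 - <<'E'
from p import *
p,r=load(); save(p+.025*np.array([.12,1.87,-.28]),r)
s=meas(); print("barC x",(s["tool_pos"]-O)@xs+.0284,(s["tool_pos"]-O)@ys)
c=cam("wrist"); crop(c,160,0,480,200,2.5,"w7.png");a=cam("scene"); crop(a,270,130,400,230,6,"s7.png")
E
```

```text
t 8.2333 pos [ 0.5577 -0.0195  0.0875] err [0.0001 0.004  0.0029] angerr [-0.002  -0.0035  0.0037] F [2.1001 3.143  2.0489] M [ 0.287  -0.2131 -0.2262] open 0.03981130056525138 q [-0.5097  0.3564  1.6855  0.6207  1.4691 -0.6358]
barC x -0.10435608807633656 0.00011547362785856745
```

View pics/w7.png

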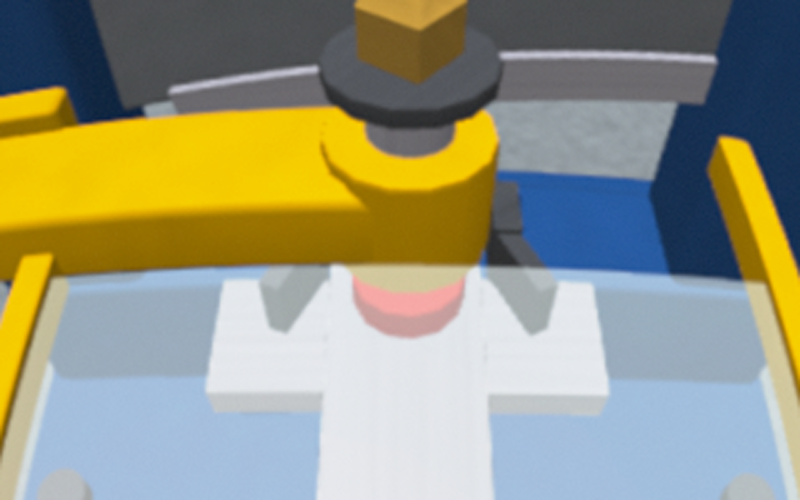

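View pics/s7.png

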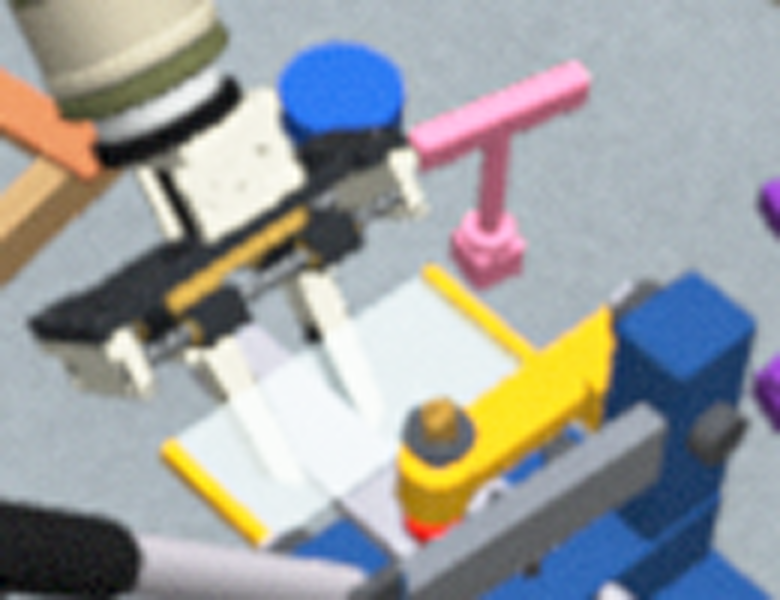

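Request:
drive_tool([
  [0.25,0,0,0,0,0,0],
  [0.25,0,0,0,0,0,0],
  [0.25,0,0,0,0,0,0],
  [0.25,0,0,0,0,0,0],
  [0.25,-0.05,-0.8,0.4,0,0,0],
  [0.25,-0.1,-1.6,0.8,0,0,0],
  [0.25,-0.15,-2.4,1.2,0,0,0],
  [0.25,-0.15,-2.6,2.6,0,0,0],
  [0.25,-0.15,-2.6,4.2,0,0,0],
  [0.25,-0.15,-2.6,5.8,0,0,0],
])

```text
t: 9.17
tool_pos: [0.5527, -0.0873, 0.2322]
orientation: [-1.881, -1.768, -0.682]
force: [0.2, -0.5, -0.2]
opening: 0.0698
```

```bash
python3 - <<'E'
from p import *
p,r=load(); save(p+.025*np.array([-.15,-2.6,5.8]),r)
s=meas()
c=cam("wrist"); crop(c,160,0,480,240,2.5,"w8.png");b=cam("side"); crop(b,220,120,400,280,4,"i8.png")
E
```

```text
t 9.1667 pos [ 0.5527 -0.0873  0.2322] err [-0.0012  0.0012  0.0026] angerr [-0.0019  0.0003  0.0009] F [ 0.158  -0.4527 -0.2007] M [-0.3772  0.0628 -0.0508] open 0.0697894116179125 q [-0.6083  0.2511  1.5248  0.5895  1.7418 -0.557 ]
```

View pics/w8.png

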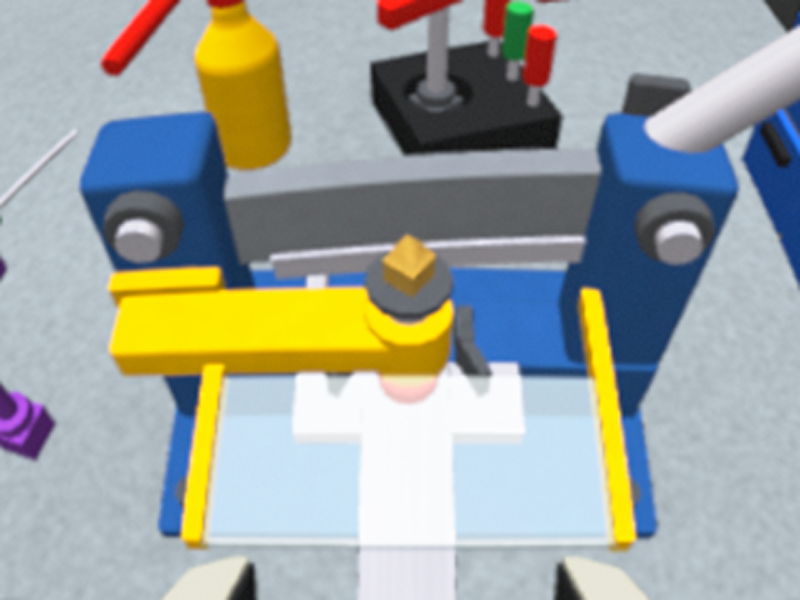

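View pics/i8.png

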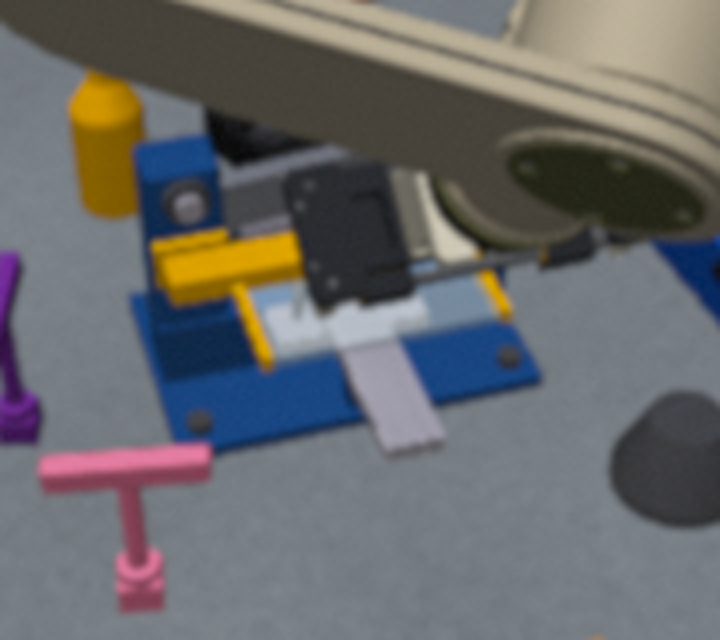

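```bash
python3 - <<'E'
from p import *
b=cam("side");c=cam("wrist"); crop(c,290,80,360,130,11,"w9.png")
for p in [(387,446),(441,435)]:
    P=onz(b,(220+(p[0]+.5)/4-.5,120+(p[1]+.5)/4-.5),.082); print("tail",(P-O)@xs,(P-O)@ys)
# bar edges from wrist: at rows 470 & 590 (crop 2.5, off 160,0)
W=lambda x,y:(160+(x+.5)/2.5-.5,(y+.5)/2.5-.5)
for y,l,r in [(400,366,450),(560,357,456)]:
    for x in (l,r):
        P=onz(c,W(x,y),.082);print((P-O)@xs,(P-O)@ys)
E
```

```text
tail -0.19174920487457314 0.01831503808304819
tail -0.1925582615630586 -0.017451650321360337
-0.05263970362580889 0.01523712217994953
-0.05233928342719124 -0.02363741434985043
-0.13060810991168237 0.017196894782972753
-0.13040120172612088 -0.024392684606317952
```

View pics/w9.png

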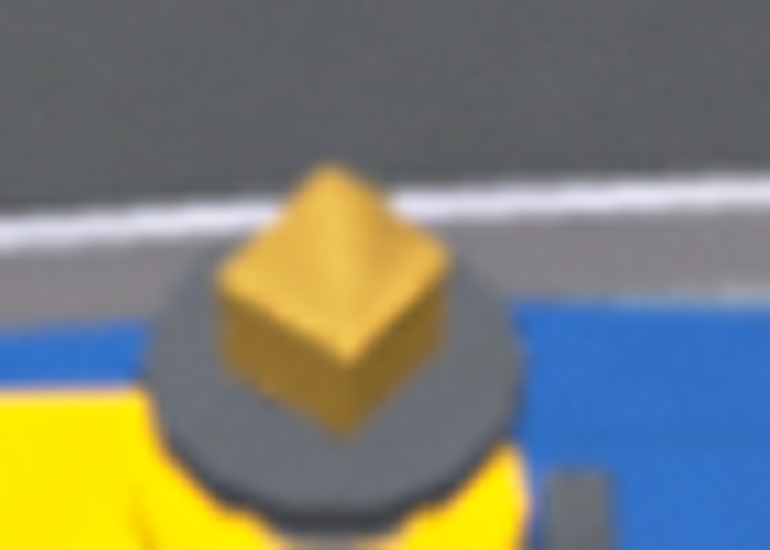

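```bash
python3 - <<'E'
from p import *
c=cam("wrist")
W=lambda x,y:(160+(x+.5)/2.5-.5,(y+.5)/2.5-.5);V=lambda x,y:(290+(x+.5)/11-.5,80+(y+.5)/11-.5)
for p in [(195,545),(622,545)]:
    P=onz(c,W(*p),.125);print("guard",(P-O)@xs,(P-O)@ys)
for z,ps in [(.1585,[(222,358),(343,437),(440,335)]),(.1705,[(215,278),(345,362),(452,252)])]:
    Q=[onz(c,V(*p),z) for p in ps]
    for i in (0,1):
        d=Q[i+1]-Q[i];print(z,np.linalg.norm(d[:2]),np.degrees(np.arctan2(d[1],d[0])))
    print("ctr",(Q[0]+Q[2])/2)
E
```

```text
guard -0.14068745897107687 0.07638036097713244
guard -0.14011679557885054 -0.08123761969569392
0.1585 0.013694857760082642 -43.65660920370578
0.1585 0.014256623377158467 50.428654024234554
ctr [0.562  0.0684 0.1585]
0.1705 0.014252362367626593 -43.954588593879684
0.1705 0.015170478390671732 50.37163547176873
ctr [0.5622 0.0673 0.1705]
```

```bash
python3 - <<'E'
from p import *
r=ori(218.7,0)
plan([(np.array([.55,-.08,.34]),r),(np.array([.57,.12,.35]),r),(np.array([.6034,.3546,.26]),r)])
E
```

```text
row [-0.16, 0.34, 4.42, -0.403, -0.775, 2.195] dist 0.11079157233291712 ang 135.35706824909514
row [0.64, 8.34, 4.82, -0.403, -0.775, 2.195] dist 0.24126079768582376 ang 135.35706824909514
row [1.98, 17.72, 1.22, -0.403, -0.775, 2.195] dist 0.4468419323429707 ang 135.35706824909514
```

Request:
drive_tool([
  [0.45,-0.16,0.34,4.42,-0.403,-0.775,2.195],
  [0.45,-0.16,0.34,4.42,-0.403,-0.775,2.195],
  [0.45,-0.16,0.34,4.42,-0.403,-0.775,2.195],
  [0.45,0.64,8.34,4.82,-0.403,-0.775,2.195],
  [0.45,0.64,8.34,4.82,-0.403,-0.775,2.195],
  [0.45,0.64,8.34,4.82,-0.403,-0.775,2.195],
  [0.45,0.64,8.34,4.82,-0.403,-0.775,2.195],
  [0.45,0.64,8.34,4.82,-0.403,-0.775,2.195],
  [0.45,1.98,17.72,4.0,-0.403,-0.775,2.195],
  [0.45,1.98,17.72,4.0,-0.403,-0.775,2.195],
  [0.45,1.98,17.72,4.0,-0.403,-0.775,2.195],
  [0.45,1.98,17.72,1.22,-0.403,-0.775,2.195],
  [0.45,1.98,17.72,1.22,-0.403,-0.775,2.195],
  [0.45,1.98,17.72,1.22,-0.403,-0.775,2.195],
  [0.45,1.98,17.72,1.22,-0.403,-0.775,2.195],
  [0.45,1.98,17.72,1.22,-0.403,-0.775,2.195],
  [0.45,1.98,17.72,1.22,-0.403,-0.775,2.195],
  [0.45,1.98,17.72,1.22,-0.403,-0.775,2.195],
  [0.45,1.98,17.72,1.22,-0.403,-0.775,2.195],
  [0.45,1.98,17.72,1.22,-0.403,-0.775,2.195],
])

```text
t: 11.08
tool_pos: [0.6014, 0.3572, 0.2595]
orientation: [1.058, -2.958, 0.002]
force: [0.1, 1.3, 0.7]
opening: 0.0513
```

```bash
python3 - <<'E'
from p import *
s=meas()
c=cam("wrist"); crop(c,0,0,640,400,1.25,"w10.png")
E
```

```text
t 11.0833 pos [0.6014 0.3572 0.2595] err [-0.002   0.0026 -0.0006] angerr [-0.0007 -0.      0.011 ] F [0.131  1.2767 0.6968] M [ 0.0644  0.0648 -0.0443] open 0.051283970560128095 q [ 0.4632  0.3972  1.1464 -0.001   1.5981 -1.7943]
```

View pics/w10.png

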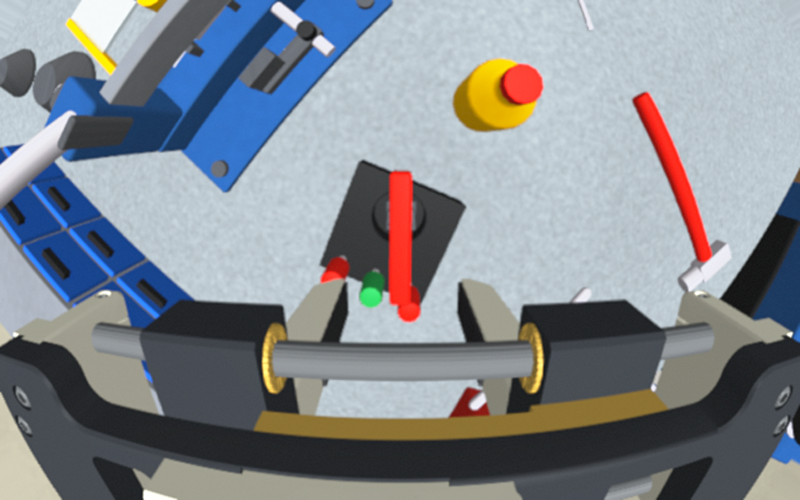

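```bash
python3 - <<'E'
from p import *
s=meas()
c=cam("wrist"); crop(c,240,110,400,270,4.5,"w11.png")
hsv=cv2.cvtColor(c["image"],cv2.COLOR_RGB2HSV)
m=((hsv[...,0]<6)|(hsv[...,0]>174))&(hsv[...,1]>180)&(hsv[...,2]>90);m=m.astype(np.uint8)
m[:,:300]=0;m[:,345:]=0;m[:130]=0;m[236:]=0
for y in range(136,244,6):
    x=np.nonzero(m[y])[0]
    if len(x):P=[onz(c,(v,y),.134) for v in (x[0]-.5,x[-1]+.5)];print(y,x[0],x[-1],P[0][:2],P[1][:2],(P[0]+P[1])[:2]/2)
y=np.nonzero(m.sum(1)>3)[0];print(y[0],y[-1])
E
```

```text
t 11.1333 pos [0.6015 0.3569 0.2598] err [-0.0019  0.0023 -0.0003] angerr [0.0005 0.0016 0.0038] F [-0.9737  0.5802  0.4627] M [ 0.0653  0.0369 -0.0805] open 0.05147911557645461 q [ 0.4618  0.3977  1.1451  0.0008  1.5998 -1.7885]
142 311 328 [0.5718 0.3202] [0.5621 0.3323] [0.5669 0.3263]
148 311 329 [0.5759 0.3235] [0.5656 0.3363] [0.5707 0.3299]
154 311 329 [0.58   0.3268] [0.5696 0.3396] [0.5748 0.3332]
160 312 329 [0.5836 0.3307] [0.5737 0.3429] [0.5786 0.3368]
166 312 328 [0.5877 0.334 ] [0.5784 0.3456] [0.583  0.3398]
172 312 328 [0.5919 0.3374] [0.5825 0.349 ] [0.5872 0.3432]
178 312 328 [0.5961 0.3407] [0.5867 0.3524] [0.5914 0.3465]
184 312 328 [0.6003 0.3441] [0.5909 0.3558] [0.5956 0.3499]
190 311 329 [0.6052 0.3468] [0.5946 0.3599] [0.5999 0.3534]
196 311 329 [0.6095 0.3502] [0.5988 0.3634] [0.6042 0.3568]
202 311 328 [0.6139 0.3537] [0.6037 0.3663] [0.6088 0.36  ]
208 312 328 [0.6177 0.3579] [0.6081 0.3698] [0.6129 0.3639]
214 312 328 [0.6222 0.3615] [0.6125 0.3735] [0.6174 0.3675]
220 312 328 [0.6268 0.365 ] [0.617  0.3771] [0.6219 0.3711]
226 312 328 [0.6314 0.3687] [0.6216 0.3809] [0.6265 0.3748]
232 312 333 [0.6361 0.3724] [0.6233 0.3883] [0.6297 0.3803]
138 235
```

View pics/w11.png

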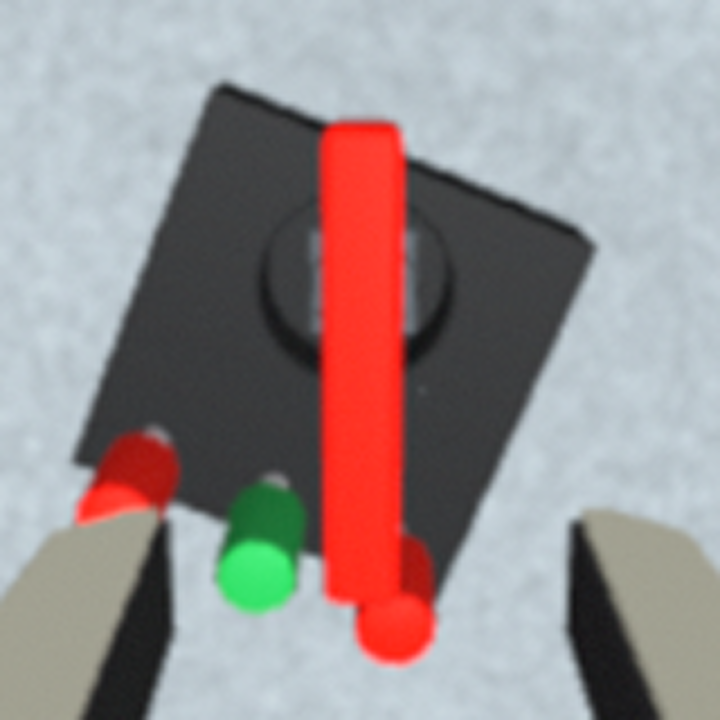

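Request:
drive_tool([
  [0.45,0.02,-0.08,-1.4,0,0,0],
  [0.45,0.02,-0.08,-2.8,0,0,0],
  [0.45,0.02,-0.08,-4.2,0,0,0],
  [0.45,0.02,-0.08,-4.8,0,0,0],
  [0.45,0.02,-0.08,-5.12,0,0,0],
  [0.45,0.02,-0.08,-5.12,0,0,0],
  [0.45,0.02,-0.08,-5.12,0,0,0],
], squeeze=50)

```text
t: 11.77
tool_pos: [0.6044, 0.3545, 0.1357]
orientation: [-1.043, 2.959, 0.002]
force: [0.3, 0.2, 1.2]
opening: 0.051
```

```bash
python3 - <<'E'
from p import *
p,r=load(); save(p+.025*np.array([.02,-.08,-5.12]),r)
s=meas()
c=cam("wrist"); crop(c,160,80,480,320,2.5,"w12.png")
E
```

```text
t 11.7667 pos [0.6044 0.3545 0.1357] err [0.0005 0.0019 0.0036] angerr [ 0.0028 -0.003   0.0022] F [0.3349 0.1968 1.1969] M [0.0724 0.0411 0.0224] open 0.050982064912681174 q [ 0.4569  0.461   1.2915  0.0008  1.3851 -1.792 ]
```

View pics/w12.png

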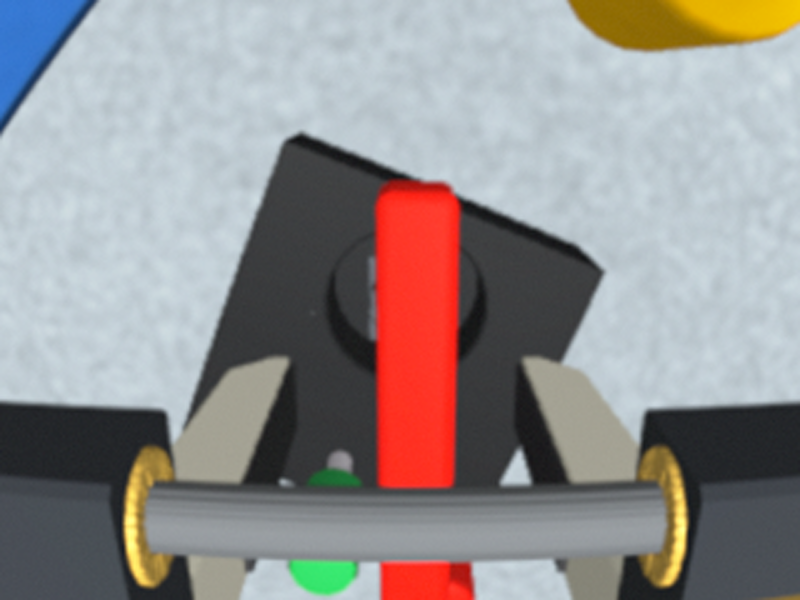

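Request:
drive_tool([
  [0.45,-0.1,0.02,-0.14,0,0,0],
  [0.45,-0.1,0.02,-0.14,0,0,0],
  [0.45,-0.1,0.02,-0.14,0,0,0],
])

```text
t: 12.07
tool_pos: [0.6014, 0.3553, 0.1321]
orientation: [-1.045, 2.958, 0.002]
force: [-0.3, -0.5, -0.6]
opening: 0.0513
```

```bash
python3 - <<'E'
from p import *
p,r=load(); save(p+.025*np.array([-.1,.02,-.14]),r)
s=meas()
c=cam("wrist");hsv=cv2.cvtColor(c["image"],cv2.COLOR_RGB2HSV)
m=((hsv[...,0]<6)|(hsv[...,0]>174))&(hsv[...,1]>180)&(hsv[...,2]>90)
m[:,:290]=0;m[:,360:]=0
for y in (170,190,210,230,250):
    x=np.nonzero(m[y])[0]
    P=[onz(c,(v,y),.134) for v in (x[0]-.5,x[-1]+.5)];print(y,x[0],x[-1],(P[0]+P[1])[:2]/2,np.linalg.norm(P[0]-P[1]))
y=np.nonzero(m.sum(1)>8)[0];print(y[0],onz(c,(325,y[0]),.134))
E
```

```text
t 12.0667 pos [0.6014 0.3553 0.1321] err [0.     0.0023 0.0035] angerr [ 0.0029 -0.0037  0.0037] F [-0.3031 -0.4986 -0.5543] M [ 0.0662 -0.0244  0.0236] open 0.051328939980487986 q [ 0.4599  0.4576  1.3025  0.0006  1.3768 -1.7903]
170 305 338 [0.5666 0.3267] 0.015514282186185974
190 305 337 [0.5741 0.3325] 0.015289910924020383
210 305 337 [0.5817 0.3386] 0.015573846816741876
230 305 337 [0.5896 0.345 ] 0.01591444781549505
250 306 337 [0.5978 0.3519] 0.015823203854549894
156 [0.5606 0.3239 0.134 ]
```

Request:
drive_tool([
  [0.9,0,0,0,0,0,0],
  [0.9,0,0,0,0,0,0],
  [0.9,0,0,0,0,0,0],
  [0.9,0,0,0,0,0,0],
  [0.9,0,0,0,0,0,0],
])

```text
t: 12.53
tool_pos: [0.6011, 0.3549, 0.1308]
orientation: [-1.046, 2.959, 0.001]
force: [-1.2, -0.4, -0.3]
opening: 0.0227
```

```bash
python3 - <<'E'
from p import *
s=meas();s=robot.read_state()
c=cam("wrist");hsv=cv2.cvtColor(c["image"],cv2.COLOR_RGB2HSV); crop(c,160,80,480,320,2.5,"w13.png")
a=cam("scene"); crop(a,360,230,460,350,5,"s13.png")
E
```

```text
t 12.5333 pos [0.6011 0.3549 0.1308] err [-0.0003  0.0018  0.0022] angerr [ 0.0021 -0.0021  0.0035] F [-1.1998 -0.3515 -0.2926] M [ 0.1008  0.0225 -0.0103] open 0.022725014394517365 q [ 0.4596  0.459   1.3033  0.0006  1.3764 -1.7905]
```

View pics/w13.png

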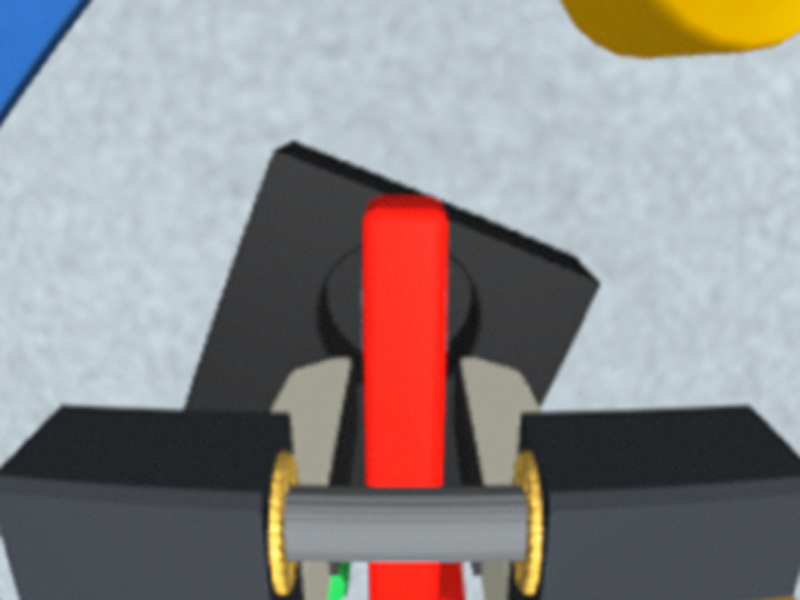

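Request:
drive_tool([
  [0.9,0,0,0,0,0,0],
  [0.9,0,0,0,0,0,0],
  [0.9,0,0,0,0,0,0],
])

```text
t: 12.88
tool_pos: [0.6011, 0.3549, 0.1308]
orientation: [-1.046, 2.959, 0.001]
force: [-0.2, 0.3, -1.2]
opening: 0.0157
```

```bash
python3 - <<'E'
from p import *
s=meas()
r=ori(218.7+9.4,0);p,r0=load()
plan([(p+[0,0,.10],r0),(np.array([.59,.30,.355]),r),(np.array([.5625,.068,.345]),r)])
E
```

```text
t 12.8833 pos [0.6011 0.3549 0.1308] err [-0.0003  0.0018  0.0022] angerr [ 0.002  -0.0021  0.0035] F [-0.2436  0.3225 -1.1706] M [ 0.0327 -0.0248  0.0048] open 0.015742173527073907 q [ 0.4596  0.459   1.3033  0.0005  1.3764 -1.7905]
row [0.0, 0.0, 4.0, 0.0, 0.0, 0.0] dist 0.1 ang 0.0
row [-0.46, -2.12, 9.06, 0.0, 0.0, 0.164] dist 0.2328115600652167 ang 9.396507840145501
row [-1.56, -11.4, 8.66, 0.0, 0.0, 0.164] dist 0.35999398953315875 ang 9.396507840145501
```

Request:
drive_tool([
  [0.9,0,0,1,0,0,0],
  [0.9,0,0,2.4,0,0,0],
  [0.9,0,0,4,0,0,0],
  [0.9,0,0,5.6,0,0,0],
  [0.9,-0.2,-1,7.2,0,0,0.05],
  [0.9,-0.46,-2.12,8.6,0,0,0.1],
  [0.9,-0.6,-3.2,9.06,0,0,0.164],
  [0.9,-0.75,-4.6,9.06,0,0,0.164],
  [0.9,-0.9,-6,9.06,0,0,0.164],
  [0.9,-1.1,-7.4,9,0,0,0.164],
  [0.9,-1.3,-8.8,8.9,0,0,0.164],
  [0.9,-1.4,-10.2,8.8,0,0,0.164],
  [0.9,-1.56,-11.2,8.66,0,0,0.164],
  [0.9,-1.56,-11.4,8.66,0,0,0.164],
  [0.9,-1.56,-11.4,8.66,0,0,0.164],
  [0.9,-1.56,-11.4,8.66,0,0,0.164],
])

```text
t: 14.22
tool_pos: [0.562, 0.0702, 0.347]
orientation: [-1.284, 2.865, 0.003]
force: [0.4, -0.1, -3.3]
opening: 0.0156
```

```bash
python3 - <<'E'
from p import *
s=meas()
c=cam("wrist"); crop(c,160,40,480,280,2.5,"w14.png")
a=cam("scene"); crop(a,280,80,420,220,4.2,"s14.png");b=cam("side"); crop(b,230,60,380,220,3.7,"i14.png")
E
```

```text
t 14.2167 pos [0.562  0.0702 0.347 ] err [-0.0004  0.0022  0.0019] angerr [ 0.0031 -0.0012  0.0029] F [ 0.3903 -0.1184 -3.3288] M [0.109  0.0058 0.0328] open 0.015550650702963655 q [ 0.0321  0.0182  1.4197  0.0028  1.7022 -2.381 ]
```

View pics/w14.png

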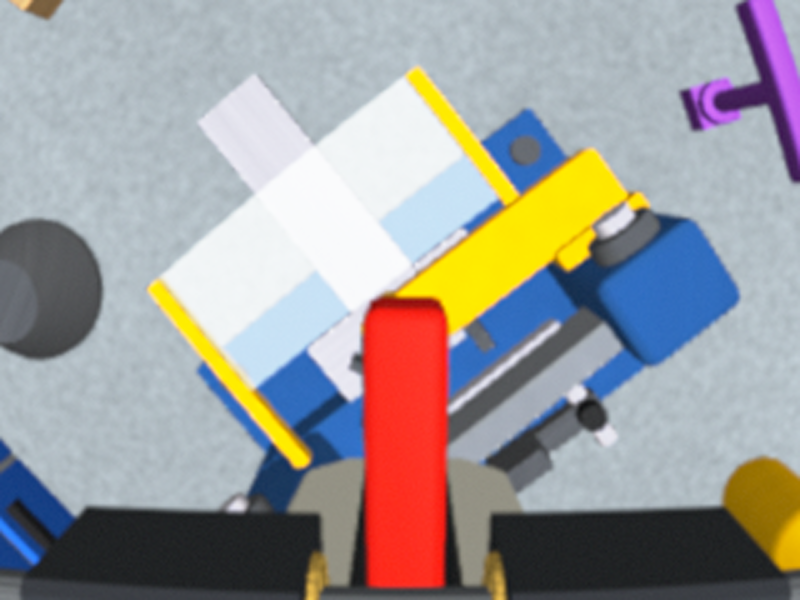

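View pics/s14.png

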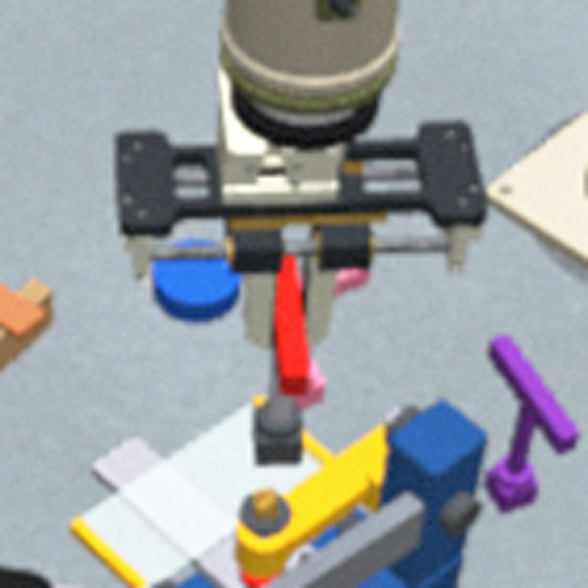

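View pics/i14.png

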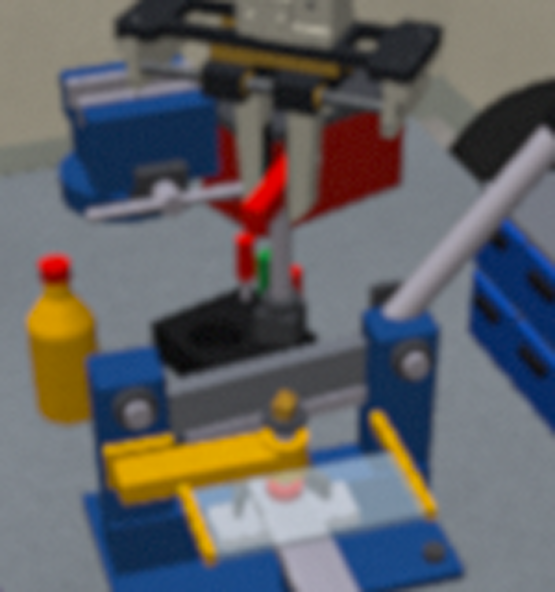

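```bash
python3 - <<'E'
from p import *
a=cam("scene"); crop(a,325,160,375,220,10,"s15.png");b=cam("side"); crop(b,280,125,330,195,9,"i15.png")
e=robot.read_state();P=e["tool_pos"];print(P)
for z in (.2262,.2262+.028): print(proj(a,[P[0],P[1],z]),proj(b,[P[0],P[1],z]))
for z in (.1585,.1705,.1775): print("screw",proj(a,[.5628,.068,z]),proj(b,[.5628,.068,z]))
E
```

```text
[0.5621 0.0711 0.3472]
[345.7067 186.2129] [305.3037 150.2666]
[346.2981 179.0878] [305.2575 140.9468]
screw [343.332  201.8873] [306.0552 172.1254]
screw [343.5541 199.1142] [306.0417 168.4796]
screw [343.6852 197.4772] [306.0337 166.3287]
```

View pics/s15.png

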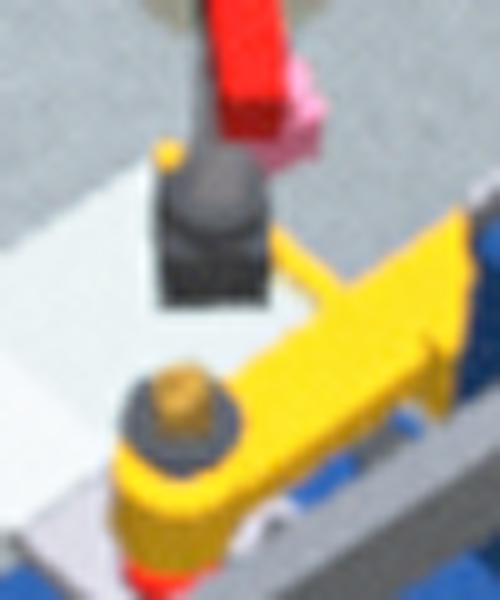

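View pics/i15.png

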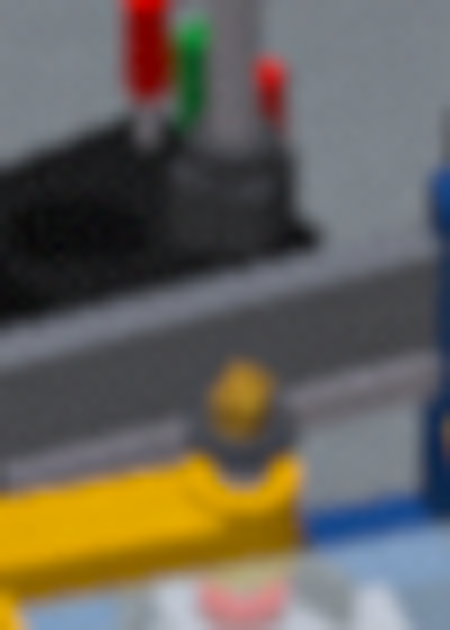

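```bash
python3 - <<'E'
from p import *
a=cam("scene");b=cam("side")
P=np.array([.5621,.0705,.165])
f=lambda P:np.array([proj(a,P)[0],proj(b,P)[0]])
J=np.stack([(f(P+[.001,0,0])-f(P))/.001,(f(P+[0,.001,0])-f(P))/.001],1)
m=lambda P,z:np.array([P[0],P[1],z])
# socket observed at z ~ .235 mid (rows)  minus predicted -> mouth offset
obs=np.array([346.35,305.6]);print("mouth-TCP",np.linalg.solve(J,obs-f(m(P,.232))))
scr=np.array([343.25,306.9]);print("screw",P[:2]+np.linalg.solve(J,scr-f(m(P,.165))))
print(J)
E
```

```text
mouth-TCP [0.0025 0.0048]
screw [0.5661 0.0704]
[[-261.5243  276.1142]
 [ 352.5277 -131.5936]]
```

```bash
python3 - <<'E'
from p import *
c=cam("wrist"); crop(c,295,145,350,185,12,"w16.png")
M=c["mount"].copy(); cc=dict(c);cc["T"]=M
for x,z in [(.05,-.0032),(.05,.0168),(.0475,-.0032),(.0525,-.0032)]: print(x,z,proj(cc,[x,0,z]))
E
```

```text
0.05 -0.0032 [322.2294 159.6168]
0.05 0.0168 [322.1638 153.8472]
0.0475 -0.0032 [322.2285 165.0954]
0.0525 -0.0032 [322.2301 154.1091]
```

View pics/w16.png

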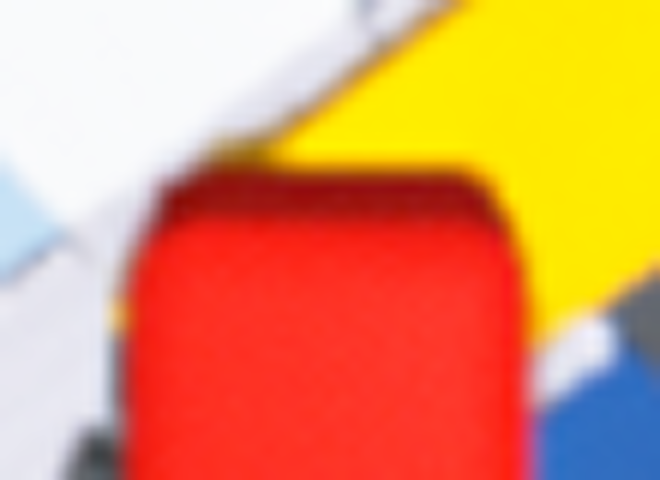

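Request:
drive_tool([
  [0.9,-0.02,-0.24,-0.8,0,0,0],
  [0.9,-0.02,-0.24,-1.5,0,0,0],
  [0.9,-0.02,-0.24,-1.65,0,0,0],
  [0.9,-0.02,-0.24,-1.65,0,0,0],
  [0.9,-0.02,-0.24,-1.65,0,0,0],
])

```text
t: 15.03
tool_pos: [0.5616, 0.0641, 0.3065]
orientation: [-1.285, 2.864, 0.002]
force: [0.1, 0.1, -3.6]
opening: 0.0157
```

```bash
python3 - <<'E'
from p import *
p,r=load(); save(p+.025*np.array([-.02,-.24,-1.65]),r)
meas()
a=cam("scene"); crop(a,325,160,375,220,10,"s17.png");b=cam("side"); crop(b,280,125,330,195,9,"i17.png")
E
```

```text
t 15.0333 pos [0.5616 0.0641 0.3065] err [-0.0003  0.0021  0.0027] angerr [ 0.0025 -0.0017  0.0038] F [ 0.1157  0.1022 -3.6469] M [0.0751 0.0305 0.046 ] open 0.01571889471397663 q [ 0.0216  0.0162  1.4943  0.0022  1.629  -2.3926]
```

View pics/s17.png

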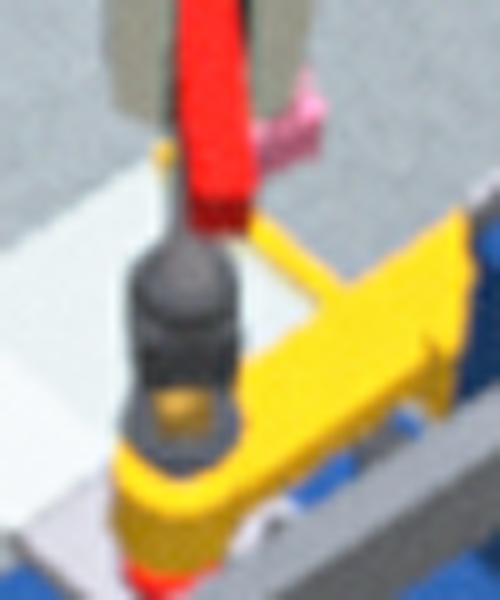

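View pics/i17.png

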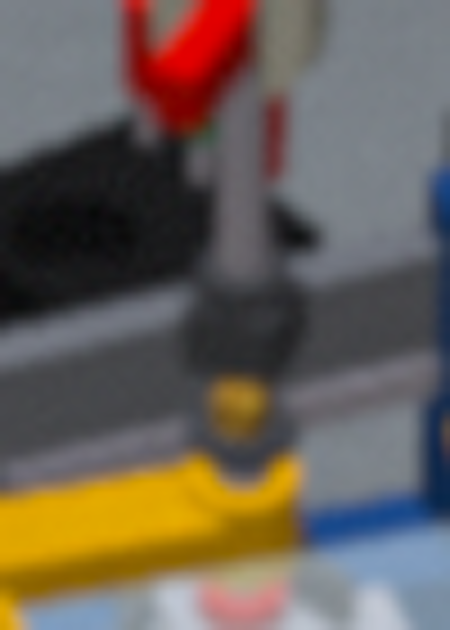

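Request:
drive_tool([
  [0.9,-0.03,-0.02,-0.2,0,0,0],
  [0.9,-0.03,-0.02,-0.35,0,0,0],
  [0.9,-0.03,-0.02,-0.5,0,0,0],
  [0.9,-0.03,-0.02,-0.64,0,0,0],
  [0.9,-0.03,-0.02,-0.64,0,0,0],
])

```text
t: 15.55
tool_pos: [0.5609, 0.0637, 0.2893]
orientation: [-1.285, 2.864, 0.003]
force: [2.6, 2.6, -4.7]
opening: 0.0157
```

Request:
drive_tool([
  [0.9,0,0,-0.1,0,0,0],
  [0.9,0,0,-0.2,0,0,0],
  [0.9,0,0,-0.2,0,0,0],
])

```text
t: 15.8
tool_pos: [0.5609, 0.0636, 0.2847]
orientation: [-1.285, 2.864, 0.002]
force: [2.6, 1.8, -4.4]
opening: 0.0158
```

```bash
python3 - <<'E'
from p import *
p,r=load(); save(p+.025*np.array([-.03,-.02,-.84]),r)
meas()
a=cam("scene"); crop(a,325,160,375,220,10,"s18.png")
E
```

```text
t 15.8 pos [0.5609 0.0636 0.2847] err [-0.0003  0.002   0.0018] angerr [ 0.0027 -0.0018  0.0037] F [ 2.6111  1.8253 -4.3729] M [ 0.5991 -0.593   0.03  ] open 0.015814187360155326 q [ 0.0205  0.0182  1.5317  0.0024  1.5895 -2.3937]
```

View pics/s18.png

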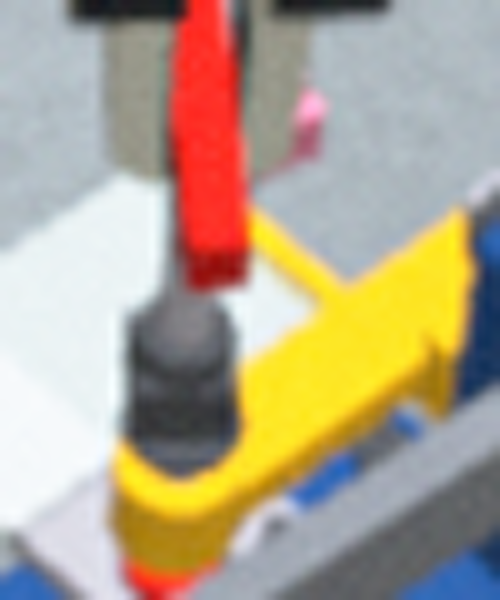

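Request:
drive_tool([
  [0.9,0.04,0.03,-0.06,0,0,0],
  [0.9,0.04,0.03,-0.12,0,0,0],
  [0.9,0.04,0.03,-0.16,0,0,0],
  [0.9,0.04,0.03,-0.16,0,0,0],
])

```text
t: 16.18
tool_pos: [0.5616, 0.064, 0.2807]
orientation: [-1.285, 2.865, 0.002]
force: [1.5, 0.7, -4.3]
opening: 0.0157
```

Request:
drive_tool([
  [0.9,0.04,0.04,-0.04,0,0,0],
  [0.9,0.04,0.04,-0.08,0,0,0],
  [0.9,0.04,0.04,-0.08,0,0,0],
])

```text
t: 16.43
tool_pos: [0.5628, 0.0648, 0.2805]
orientation: [-1.284, 2.864, 0.0]
force: [-4.0, -1.5, 6.7]
opening: 0.0158
```

Request:
drive_tool([
  [0.9,-0.02,-0.02,0.02,0,0,0],
  [0.9,-0.02,-0.02,0.02,0,0,0],
  [0.6,-0.02,-0.02,0.02,0,0,0],
  [0.6,-0.02,-0.02,0.02,0,0,0],
  [0.6,-0.02,-0.02,0.02,0,0,0],
])

```text
t: 16.85
tool_pos: [0.5624, 0.0647, 0.2794]
orientation: [-1.285, 2.864, 0.002]
force: [-0.3, 0.1, 0.5]
opening: 0.031
```

```bash
python3 - <<'E'
from p import *
p,r=load(); save(p+.025*np.array([.06,.05,-.22]),r)
s=meas()
c=cam("wrist"); crop(c,160,40,480,280,2.5,"w19.png")
a=cam("scene"); crop(a,325,140,375,220,7.5,"s19.png");b=cam("side"); crop(b,270,85,340,195,5.4,"i19.png")
hsv=cv2.cvtColor(c["image"],cv2.COLOR_RGB2HSV)
m=((hsv[...,0]<6)|(hsv[...,0]>174))&(hsv[...,1]>180)&(hsv[...,2]>130)
m[:,:290]=0;m[:,360:]=0
for y in range(150,240,10):
    x=np.nonzero(m[y])[0]
    if len(x):
        P=[onz(c,(v,y),s["tool_pos"][2]+.003) for v in (x[0]-.5,x[-1]+.5)];print(y,x[0],x[-1],(P[0]+P[1])[:2]/2,np.linalg.norm(P[0]-P[1]))
E
```

```text
t 16.85 pos [0.5624 0.0647 0.2794] err [-0.0003  0.0019  0.002 ] angerr [ 0.0024 -0.0018  0.0036] F [-0.2557  0.0579  0.5186] M [0.0867 0.0595 0.032 ] open 0.031017450224489786 q [ 0.0226  0.024   1.5353  0.0021  1.58   -2.3915]
160 309 335 [0.5293 0.0274] 0.012141753601018964
170 306 338 [0.5324 0.0308] 0.014941344307963489
180 306 337 [0.5356 0.0341] 0.014593005524267672
190 306 338 [0.5386 0.0378] 0.015170529708499695
200 305 338 [0.5419 0.0412] 0.01576851928787949
210 306 338 [0.545 0.045] 0.015450431301738576
220 306 337 [0.5485 0.0485] 0.015137073982952231
230 307 337 [0.5517 0.0525] 0.014827927604347417
```

View pics/w19.png

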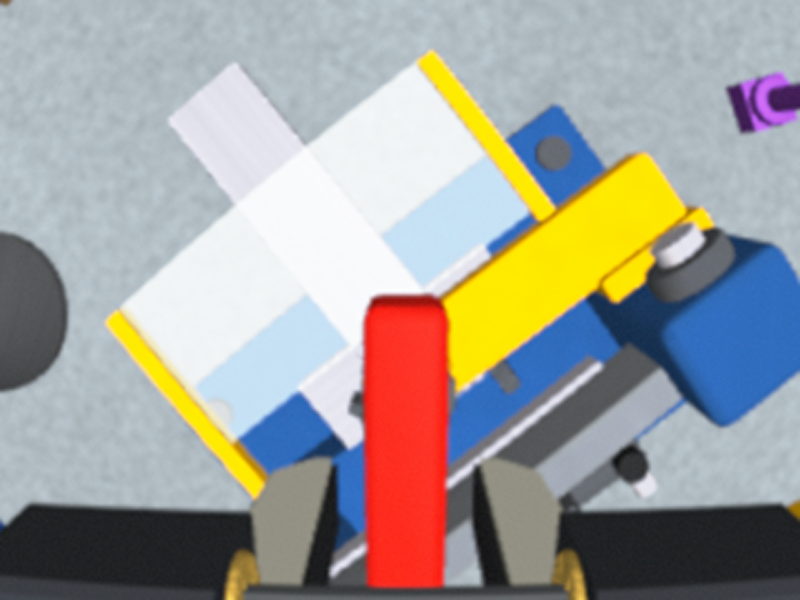

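View pics/i19.png

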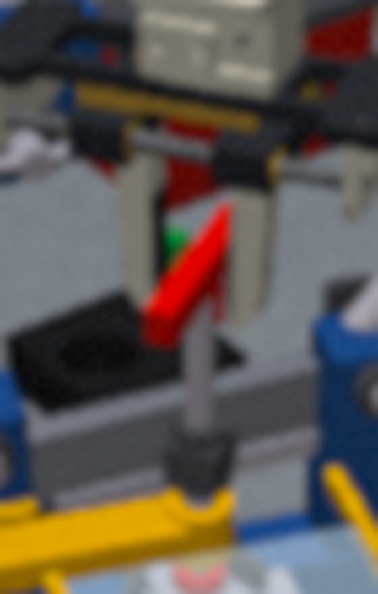

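View pics/s19.png

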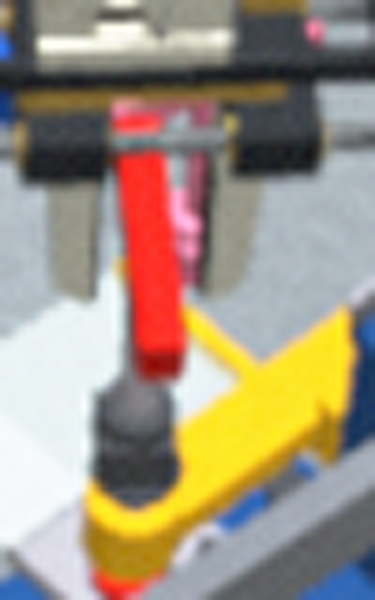

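```bash
python3 - <<'E'
from p import *
s=robot.read_state();c=cam("wrist")
col=c["image"][140:185,314:330].astype(float).mean(1)
for i in range(10,35): print(140+i,col[i].round(),end=" ")
cc=dict(c);cc["T"]=c["mount"]
print()
for x in (.045,.0475,.05): print([proj(cc,[x,0,z])[1].round(1) for z in (-.003,0,.017,.02)])
E
```

```text
150 [232. 241. 248.] 151 [235. 242. 249.] 152 [238. 244. 250.] 153 [241. 246. 250.] 154 [245. 247. 250.] 155 [248. 250. 251.] 156 [246. 248. 251.] 157 [217. 189. 195.] 158 [166.  91.  92.] 159 [150.  31.  28.] 160 [152.  19.  14.] 161 [164.  22.  16.] 162 [199.  26.  19.] 163 [234.  29.  19.] 164 [249.  34.  23.] 165 [252.  39.  26.] 166 [253.  43.  30.] 167 [254.  47.  34.] 168 [254.  49.  37.] 169 [254.  51.  38.] 170 [254.  52.  39.] 171 [254.  52.  39.] 172 [254.  52.  39.] 173 [254.  52.  39.] 174 [254.  52.  39.] 
[np.float64(170.5), np.float64(169.3), np.float64(163.4), np.float64(162.5)]
[np.float64(165.0), np.float64(163.9), np.float64(158.6), np.float64(157.8)]
[np.float64(159.6), np.float64(158.6), np.float64(153.8), np.float64(153.1)]
```

Request:
drive_tool([
  [0.6,0.04,0.09,0,0,0,0],
  [0.6,0.04,0.09,0,0,0,0],
  [0.9,0.04,0.09,0,0,0,0],
  [0.9,0.04,0.09,0,0,0,0],
  [0.9,0.04,0.09,0,0,0,0],
  [0.9,0.04,0.09,0,0,0,0],
  [0.9,0.04,0.09,0,0,0,0],
  [0.9,0.04,0.09,0,0,0,0],
], squeeze=40)

```text
t: 17.72
tool_pos: [0.5634, 0.0668, 0.2796]
orientation: [-1.284, 2.864, 0.001]
force: [0.6, -0.8, -1.0]
opening: 0.0157
```

Request:
drive_tool([
  [0.9,0,0,-0.007,0,0,-0.1],
  [0.9,0,0,-0.013,0,0,-0.2],
  [0.9,0,0,-0.02,0,0,-0.3],
  [0.9,0,0,-0.026,0,0,-0.4],
  [0.9,0,0,-0.032,0,0,-0.5],
  [0.9,0,0,-0.038,0,0,-0.6],
  [0.9,0,0,-0.045,0,0,-0.7],
  [0.9,0,0,-0.051,0,0,-0.8],
  [0.9,0,0,-0.051,0,0,-0.8],
])

```text
t: 18.47
tool_pos: [0.5632, 0.0671, 0.2783]
orientation: [-0.061, 3.138, 0.0]
force: [0.3, 0.9, -0.1]
opening: 0.0155
```

```bash
python3 - <<'E'
from p import *
p,r=load(); save(p+.025*np.array([.04,.09,-.051]),R.from_rotvec([0,0,-.8])*r)
s=meas()
a=cam("scene"); crop(a,320,140,380,220,7.3,"s20.png");b=cam("side"); crop(b,270,85,340,195,5.4,"i20.png")
E
```

```text
t 18.4667 pos [0.5632 0.0671 0.2783] err [-0.0005  0.002   0.0022] angerr [ 0.0007 -0.0027 -0.0011] F [ 0.2621  0.8624 -0.1335] M [ 0.1524  0.0452 -0.0003] open 0.015472950715083159 q [ 0.028   0.0269  1.5345  0.0002  1.5775 -1.5815]
```

View pics/s20.png

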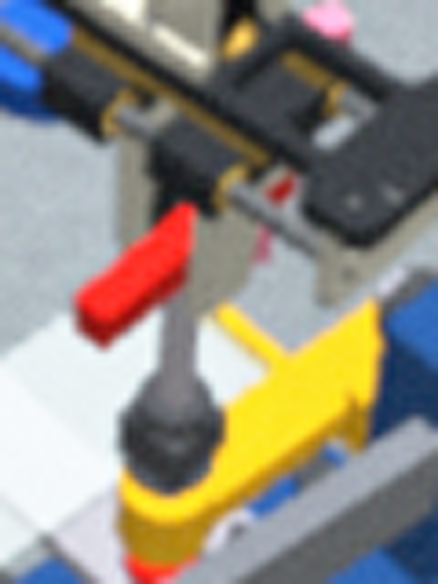

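Request:
drive_tool([
  [0.9,0,0,-0.007,0,0,-0.12],
  [0.9,0,0,-0.014,0,0,-0.24],
  [0.9,0,0,-0.022,0,0,-0.36],
  [0.9,0,0,-0.03,0,0,-0.48],
  [0.9,0,0,-0.038,0,0,-0.6],
  [0.9,0,0,-0.046,0,0,-0.72],
  [0.9,0,0,-0.054,0,0,-0.84],
  [0.9,0,0,-0.062,0,0,-0.96],
  [0.9,0,0,-0.07,0,0,-1.08],
  [0.9,0,0,-0.077,0,0,-1.2],
  [0.9,0,0,-0.084,0,0,-1.32],
  [0.9,0,0,-0.09,0,0,-1.44],
  [0.9,0,0,-0.096,0,0,-1.5],
  [0.9,0,0,-0.096,0,0,-1.5],
])

```text
t: 19.73
tool_pos: [0.5635, 0.067, 0.2762]
orientation: [2.089, 2.343, -0.002]
force: [-0.2, 0.4, 0.5]
opening: 0.0159
```

```bash
python3 - <<'E'
from p import *
p,r=load(); save(p+.025*np.array([0,0,-.096]),R.from_rotvec([0,0,-1.5])*r)
s=meas()
a=cam("scene"); crop(a,320,140,380,220,7.3,"s21.png");b=cam("side"); crop(b,270,85,340,195,5.4,"i21.png")
E
```

```text
t 19.7333 pos [0.5635 0.067  0.2762] err [-0.0002  0.002   0.0025] angerr [-0.0026 -0.0012  0.0039] F [-0.1961  0.3821  0.4848] M [ 0.1619  0.0142 -0.0296] open 0.015907785316058572 q [ 0.0298  0.0304  1.5347 -0.0028  1.5758 -0.0846]
```

View pics/s21.png

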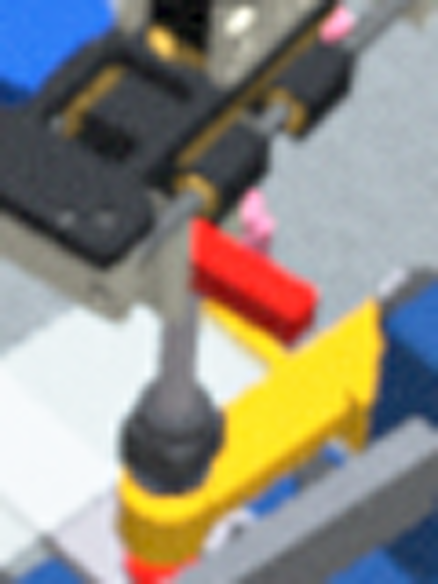

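View pics/i21.png

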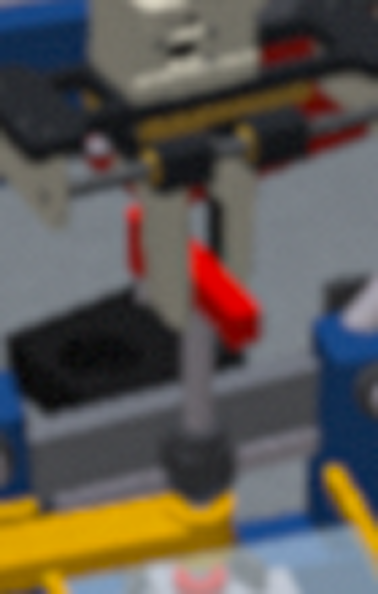

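Request:
drive_tool([
  [0.9,0,0,-0.007,0,0,-0.12],
  [0.9,0,0,-0.014,0,0,-0.24],
  [0.9,0,0,-0.022,0,0,-0.36],
  [0.9,0,0,-0.03,0,0,-0.48],
  [0.9,0,0,-0.038,0,0,-0.6],
  [0.9,0,0,-0.046,0,0,-0.72],
  [0.9,0,0,-0.054,0,0,-0.84],
  [0.9,0,0,-0.062,0,0,-0.96],
  [0.9,0,0,-0.07,0,0,-1.08],
  [0.9,0,0,-0.077,0,0,-1.2],
  [0.9,0,0,-0.077,0,0,-1.2],
  [0.6,0,0,-0.077,0,0,-1.2],
  [0.6,0,0,-0.077,0,0,-1.2],
  [0.6,0,0,-0.077,0,0,-1.2],
])

```text
t: 21.0
tool_pos: [0.5632, 0.0667, 0.2737]
orientation: [3.047, 0.76, -0.005]
force: [0.3, 0.8, 0.4]
opening: 0.0311
```

Request:
drive_tool([
  [0.6,0,0,0.9,0,0,0],
  [0.6,0,0,1.8,0,0,0],
  [1.0,0,0,1.8,0,0,0],
  [1.0,0,0,1.8,0,0,0],
  [1.0,0,0,1.8,0,0,0],
  [1.0,0,0,1.8,0,0,0],
  [1.0,0,0,1.7,0,0,0],
  [1.0,0,0,1.4,0,0,0],
  [1.0,0,0,1.3,0,0,0],
  [1.0,0,0,1.3,0,0,0],
])

```text
t: 21.83
tool_pos: [0.5626, 0.0669, 0.3045]
orientation: [3.05, 0.754, -0.009]
force: [1.0, -0.3, 0.2]
opening: 0.0007
```

```bash
python3 - <<'E'
from p import *
p,r=load(); save(p+.025*np.array([0,0,-.077+1.3]),R.from_rotvec([0,0,-1.2])*r)
s=meas()
a=cam("scene"); crop(a,320,120,380,220,6,"s22.png");b=cam("side"); crop(b,270,85,340,195,5.4,"i22.png")
E
```

```text
t 21.8333 pos [0.5626 0.0669 0.3045] err [-0.001   0.0018  0.0003] angerr [-0.0017  0.0052  0.0037] F [ 0.958  -0.2926  0.1522] M [-0.0429  0.1126  0.0092] open 0.0007328089265724233 q [ 0.0285  0.0277  1.4863 -0.0012  1.6331  1.1143]
```

View pics/i22.png

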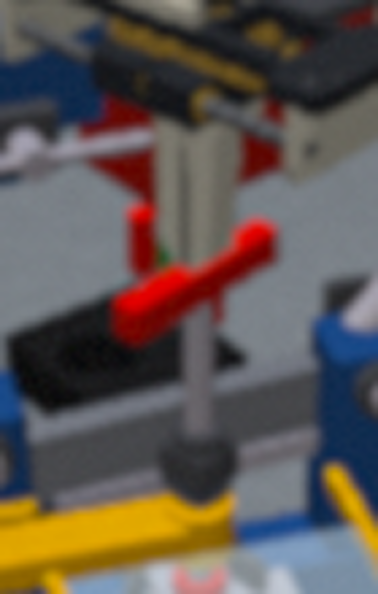

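Request:
drive_tool([
  [1.0,0,0,-0.04,0,0,0],
  [1.0,0,0,-0.04,0,0,0],
])

```text
t: 22.1
tool_pos: [0.5634, 0.0669, 0.3055]
orientation: [3.049, 0.754, -0.004]
force: [0.2, 0.2, -0.0]
opening: 0.0005
```

Request:
drive_tool([
  [1.0,0,0,-0.03,0,0,0],
  [1.0,0,0,-0.03,0,0,0],
])

```text
t: 22.27
tool_pos: [0.5634, 0.0669, 0.3047]
orientation: [3.049, 0.754, -0.004]
force: [0.5, -1.1, -0.6]
opening: 0.0004
```

Request:
drive_tool([
  [1.0,0,0,-0.03,0,0,0],
  [1.0,0,0,-0.03,0,0,0],
])

```text
t: 22.43
tool_pos: [0.5634, 0.0669, 0.304]
orientation: [3.049, 0.754, -0.004]
force: [-0.2, 0.7, -0.1]
opening: 0.0005
```

Request:
drive_tool([
  [1.0,0,0,-0.03,0,0,0],
  [1.0,0,0,-0.03,0,0,0],
])

```text
t: 22.6
tool_pos: [0.5636, 0.0669, 0.3039]
orientation: [3.049, 0.754, -0.003]
force: [-0.7, 0.6, 3.9]
opening: 0.0001
```

Request:
drive_tool([
  [1.0,0,0,-0.02,0,0,0],
  [1.0,0,0,-0.02,0,0,0],
])

```text
t: 22.77
tool_pos: [0.5638, 0.0669, 0.3038]
orientation: [3.049, 0.754, -0.002]
force: [-0.5, -0.1, 6.7]
opening: 0.0002
```

Request:
drive_tool([
  [1.0,0,0,-0.02,0,0,0],
  [1.0,0,0,-0.02,0,0,0],
])

```text
t: 22.93
tool_pos: [0.5639, 0.0669, 0.3038]
orientation: [3.048, 0.754, -0.0]
force: [0.4, 0.2, 9.1]
opening: 0.0006
```

Request:
drive_tool([
  [1.0,0,0,0.6,0,0,0],
  [0.6,0,0,0.6,0,0,0],
  [0.6,0,0,0.6,0,0,0],
  [0.6,0,0,0.6,0,0,0],
  [0.6,0,0,0.6,0,0,0],
  [0.6,0,0,0,0,0,0],
  [0.6,0,0,-0.6,0,0,0],
  [0.6,0,0,-1.1,0,0,0],
  [0.6,0,0,-1.1,0,0,0],
  [0.9,0,0,-1.1,0,0,0],
  [0.9,0,0,-1.1,0,0,0],
  [0.9,0,0,-1.1,0,0,0],
  [0.9,0,0,-1.1,0,0,0],
  [0.9,0,0,-1.1,0,0,0],
])

```text
t: 24.1
tool_pos: [0.5637, 0.067, 0.2758]
orientation: [3.049, 0.754, -0.002]
force: [-0.6, 0.8, 3.0]
opening: 0.0158
```

```bash
python3 - <<'E'
from p import *
p,r=load(); save(p+.025*np.array([0,0,-.17-1.1]),r)
s=meas()
c=cam("wrist"); crop(c,160,40,480,280,2.5,"w23.png")
E
```

```text
t 24.1 pos [0.5637 0.067  0.2758] err [0.0001 0.002  0.0033] angerr [-0.0014  0.0009  0.0036] F [-0.5715  0.7996  3.0283] M [0.1326 0.2133 0.036 ] open 0.015766337716051706 q [ 0.0287  0.0328  1.5329 -0.001   1.577   1.1145]
```

View pics/w23.png

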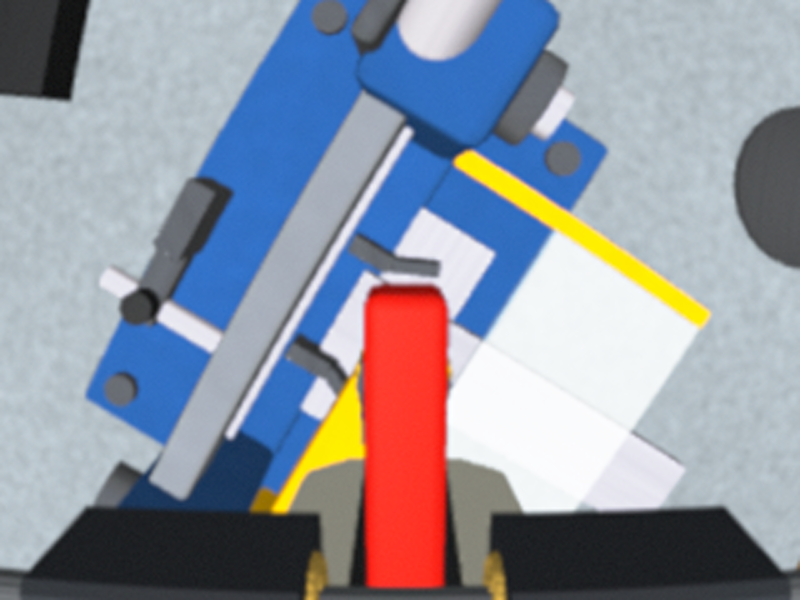

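Request:
drive_tool([
  [0.9,0,0,-0.007,0,0,-0.12],
  [0.9,0,0,-0.014,0,0,-0.24],
  [0.9,0,0,-0.022,0,0,-0.36],
  [0.9,0,0,-0.03,0,0,-0.48],
  [0.9,0,0,-0.038,0,0,-0.6],
  [0.9,0,0,-0.046,0,0,-0.72],
  [0.9,0,0,-0.054,0,0,-0.84],
  [0.9,0,0,-0.062,0,0,-0.96],
  [0.9,0,0,-0.07,0,0,-1.08],
  [0.9,0,0,-0.077,0,0,-1.2],
  [0.9,0,0,-0.084,0,0,-1.32],
  [0.9,0,0,-0.09,0,0,-1.4],
  [0.9,0,0,-0.09,0,0,-1.4],
  [0.9,0,0,-0.09,0,0,-1.4],
])

```text
t: 25.32
tool_pos: [0.5635, 0.067, 0.2736]
orientation: [-2.817, 1.386, 0.003]
force: [-1.8, 1.6, 5.6]
opening: 0.0158
```

```bash
python3 - <<'E'
from p import *
p,r=load(); save(p+.025*np.array([0,0,-.09]),R.from_rotvec([0,0,-1.4])*r)
s=meas()
b=cam("side"); crop(b,270,85,340,225,4,"i24.png")
E
```

```text
t 25.3167 pos [0.5635 0.067  0.2736] err [-0.0001  0.002   0.0034] angerr [0.0024 0.0008 0.0041] F [-1.8012  1.566   5.5971] M [ 0.2183  0.6548 -0.0373] open 0.015833259845237767 q [0.0264 0.0319 1.5377 0.0027 1.5724 2.5118]
```

View pics/i24.png

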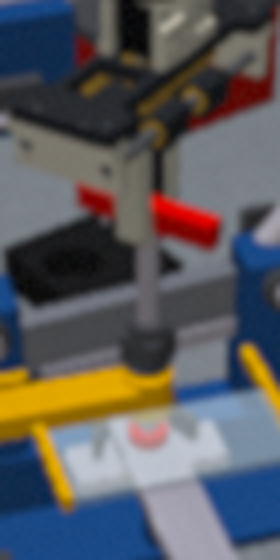

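Request:
drive_tool([
  [0.6,0,0,0,0,0,0],
  [0.6,0,0,0,0,0,0],
  [0.6,0,0,0,0,0,0],
  [0.6,0,0,0.9,0,0,0],
  [0.6,0,0,1.8,0,0,0],
  [1.0,0,0,1.8,0,0,0],
  [1.0,0,0,1.8,0,0,0],
  [1.0,0,0,1.8,0,0,0],
  [1.0,0,0,1.8,0,0,0],
  [1.0,0,0,1.5,0,0,0],
  [1.0,0,0,1.28,0,0,0],
  [1.0,0,0,1.28,0,0,0],
])

```text
t: 26.37
tool_pos: [0.5627, 0.0669, 0.3023]
orientation: [-2.818, 1.388, 0.008]
force: [0.1, -0.6, 0.2]
opening: 0.0007
```

Request:
drive_tool([
  [1.0,0,0,-0.02,0,0,0],
  [1.0,0,0,-0.02,0,0,0],
])

```text
t: 26.53
tool_pos: [0.563, 0.0669, 0.3032]
orientation: [-2.818, 1.387, 0.006]
force: [-0.4, -0.6, -0.2]
opening: 0.0002
```

Request:
drive_tool([
  [1.0,0,0,-0.03,0,0,0],
  [1.0,0,0,-0.03,0,0,0],
])

```text
t: 26.7
tool_pos: [0.5633, 0.0669, 0.303]
orientation: [-2.817, 1.387, 0.005]
force: [0.2, 0.4, 0.1]
opening: 0.0004
```

Request:
drive_tool([
  [1.0,0,0,-0.02,0,0,0],
  [1.0,0,0,-0.02,0,0,0],
])

```text
t: 26.87
tool_pos: [0.5633, 0.0669, 0.3026]
orientation: [-2.817, 1.387, 0.004]
force: [-0.5, 0.4, 0.1]
opening: 0.0002
```

Request:
drive_tool([
  [1.0,0,0,-0.02,0,0,0],
  [1.0,0,0,-0.02,0,0,0],
])

```text
t: 27.03
tool_pos: [0.5633, 0.0669, 0.3022]
orientation: [-2.817, 1.387, 0.004]
force: [-0.4, -0.1, -0.2]
opening: 0.0006
```

Request:
drive_tool([
  [1.0,0,0,-0.02,0,0,0],
  [1.0,0,0,-0.02,0,0,0],
])

```text
t: 27.2
tool_pos: [0.5634, 0.0669, 0.3019]
orientation: [-2.817, 1.387, 0.004]
force: [-0.5, -0.0, 0.4]
opening: 0.0005
```

Request:
drive_tool([
  [1.0,0,0,-0.02,0,0,0],
  [1.0,0,0,-0.02,0,0,0],
])

```text
t: 27.37
tool_pos: [0.5635, 0.0669, 0.3018]
orientation: [-2.817, 1.387, 0.003]
force: [-0.7, 0.2, 4.3]
opening: 0.0004
```

Request:
drive_tool([
  [1.0,0,0,-0.02,0,0,0],
  [1.0,0,0,-0.02,0,0,0],
])

```text
t: 27.53
tool_pos: [0.5637, 0.0669, 0.3018]
orientation: [-2.816, 1.387, 0.002]
force: [-0.9, 0.5, 6.6]
opening: 0.0006
```

Request:
drive_tool([
  [1.0,0,0,0.6,0,0,0],
  [0.6,0,0,0.6,0,0,0],
  [0.6,0,0,0.6,0,0,0],
  [0.6,0,0,0.6,0,0,0],
  [0.6,0,0,0.6,0,0,0],
  [0.6,0,0,0,0,0,0],
  [0.6,0,0,-0.6,0,0,0],
  [0.6,0,0,-1.12,0,0,0],
  [0.6,0,0,-1.12,0,0,0],
  [0.9,0,0,-1.12,0,0,0],
  [0.9,0,0,-1.12,0,0,0],
  [0.9,0,0,-1.12,0,0,0],
  [0.9,0,0,-1.12,0,0,0],
  [0.9,0,0,-1.12,0,0,0],
])

```text
t: 28.7
tool_pos: [0.5638, 0.0669, 0.2738]
orientation: [-2.816, 1.387, 0.002]
force: [0.6, 0.4, 1.9]
opening: 0.016
```

```bash
python3 - <<'E'
from p import *
p,r=load(); save(p+.025*np.array([0,0,1.13-1.12]),r)
s=meas()
E
```

```text
t 28.7 pos [0.5638 0.0669 0.2738] err [0.0002 0.0019 0.0033] angerr [0.0022 0.0002 0.0036] F [0.5714 0.4237 1.9151] M [ 0.1239  0.0857 -0.0429] open 0.015974636558640936 q [0.0263 0.0321 1.5372 0.0025 1.5722 2.5122]
```

```bash
python3 - <<'E'
from p import *
c=cam("scene")
# hole centre from w11 using stored pose
M=np.array([[-1.35579231e-04,-9.67074493e-01,-2.54493433e-01,7.02696320e-02],[9.99999982e-01,-9.72645781e-05,-1.63136376e-04,-3.27308164e-04],[1.33011831e-04,-2.54493451e-01,9.67074488e-01,-1.41038410e-01],[0,0,0,1]])
T=np.eye(4);T[:3,:3]=ori(218.7+.2,0).as_matrix();T[:3,3]=[.6015,.3569,.2598]
w=dict(n="wrist",fx=309.707,fy=309.707,cx=321.759,cy=193.234,T=T@M)
V=lambda x,y:(240+(x+.5)/4.5-.5,110+(y+.5)/4.5-.5)
for p in [(262,275),(455,275),(358,285)]: print(onz(w,V(*p),.04))
print("socket sides",onz(w,V(315,283),.038),onz(w,V(412,283),.038))
a=c; crop(a,370,270,450,350,8,"s25.png")
p0,_=load();r=ori(38.7,0)
H=np.array([.6035,.3540,.1308+.004])
plan([(p0+[0,0,.08],r),(np.array([.5638,.0669,.355])+[.01,.05,0],r),(H-np.array([0,.002,.0022])+[0,0,.06],r)])
E
```

```text
[0.6173 0.3327 0.04  ]
[0.5854 0.3723 0.04  ]
[0.6035 0.3541 0.04  ]
socket sides [0.6106 0.3451 0.038 ] [0.5944 0.3651 0.038 ]
row [0.0, 0.0, 3.2, -0.0, -0.0, 1.594] dist 0.08000000000000002 ang 91.32947254385323
row [0.41, 2.07, 3.38, -0.0, -0.0, 1.594] dist 0.0996578898030658 ang 91.32947254385323
row [1.59, 11.48, -3.12, -0.0, -0.0, 1.594] dist 0.29999455828397953 ang 91.32947254385323
```

View pics/s25.png

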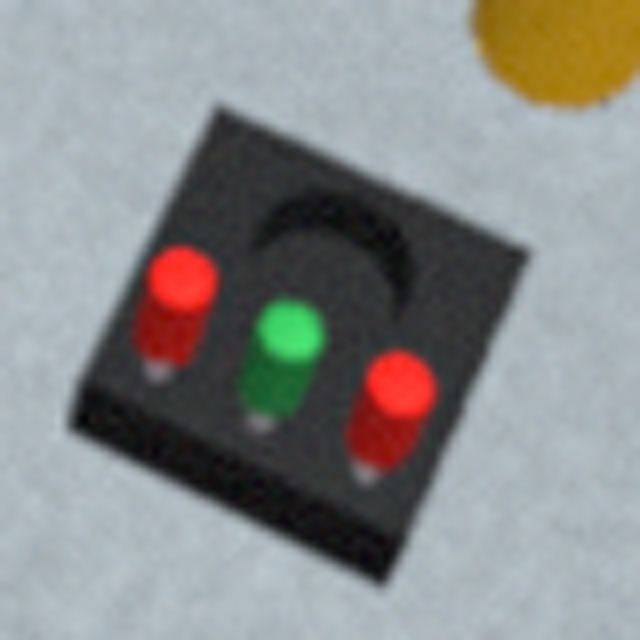

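Request:
drive_tool([
  [0.9,0,0,0.6,0,0,0],
  [0.9,0,0,1.6,0,0,0],
  [0.9,0,0,2.8,0,0,0],
  [0.9,0.1,0.6,3.4,0,0,0.1],
  [0.9,0.3,1.6,3.6,0,0,0.22],
  [0.9,0.45,2.8,3.6,0,0,0.34],
  [0.9,0.6,4,3.6,0,0,0.46],
  [0.9,0.8,5.2,3.5,0,0,0.58],
  [0.9,0.95,6.4,3.2,0,0,0.7],
  [0.9,1.1,7.6,2.8,0,0,0.82],
  [0.9,1.25,8.8,2,0,0,0.94],
  [0.9,1.4,10,1,0,0,1.06],
  [0.9,1.5,11,0,0,0,1.18],
  [0.9,1.59,11.48,-1,0,0,1.3],
  [0.9,1.59,11.48,-2,0,0,1.42],
  [0.9,1.59,11.48,-3,0,0,1.54],
  [0.9,1.59,11.48,-3.12,0,0,1.594],
  [0.9,1.59,11.48,-3.12,0,0,1.594],
  [0.9,1.59,11.48,-3.12,0,0,1.594],
])

```text
t: 30.33
tool_pos: [0.6027, 0.3537, 0.1938]
orientation: [2.962, 1.042, -0.007]
force: [-0.6, 1.1, -2.8]
opening: 0.0157
```

```bash
python3 - <<'E'
from p import *
s=meas()
c=cam("wrist"); crop(c,160,80,480,320,2.5,"w26.png")
a=cam("scene"); crop(a,360,220,460,350,4.6,"s26.png");b=cam("side"); crop(b,260,90,340,180,6,"i26.png")
E
```

```text
t 30.3333 pos [0.6027 0.3537 0.1938] err [-0.0007  0.0017  0.0013] angerr [-0.0029  0.0036  0.0015] F [-0.5969  1.1385 -2.7732] M [-0.0112  0.0928  0.0067] open 0.015703416223168423 q [ 0.4577  0.4255  1.2297 -0.0006  1.4911  1.3518]
```

View pics/s26.png

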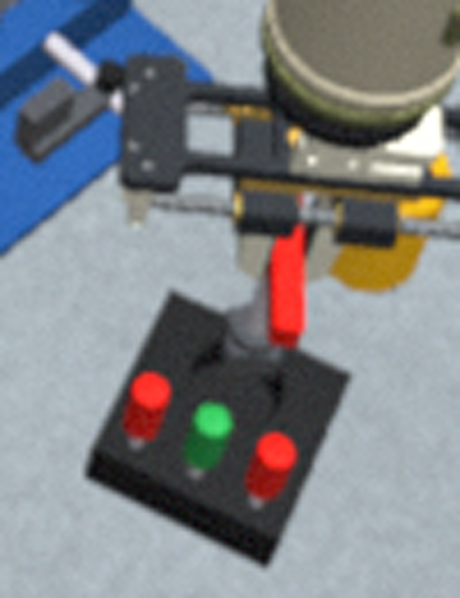

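View pics/i26.png

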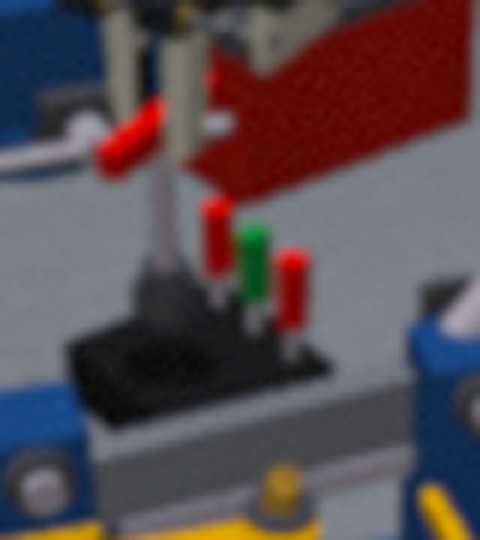

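View pics/w26.png

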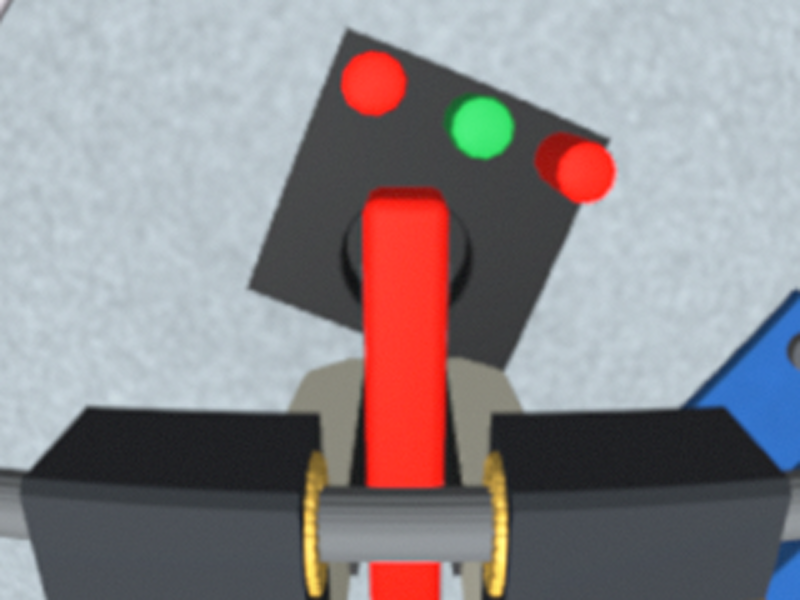

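Request:
drive_tool([
  [0.9,0,0,-0.8,0,0,0],
  [0.9,0,0,-1.5,0,0,0],
  [0.9,0,0,-2.1,0,0,0],
  [0.9,0,0,-2.4,0,0,0],
  [0.9,0,0,-2.5,0,0,0],
  [0.9,0,0,-2.5,0,0,0],
])

```text
t: 30.98
tool_pos: [0.6031, 0.3539, 0.1323]
orientation: [2.962, 1.045, -0.004]
force: [-0.7, -0.1, -4.7]
opening: 0.0157
```

Request:
drive_tool([
  [0.9,0,0,-0.05,0,0,0],
  [0.9,0,0,-0.08,0,0,0],
  [0.9,0,0,-0.08,0,0,0],
])

```text
t: 31.23
tool_pos: [0.6037, 0.3542, 0.1314]
orientation: [2.962, 1.046, -0.002]
force: [0.3, 0.3, -1.9]
opening: 0.0156
```

Request:
drive_tool([
  [0.9,0,0,-0.02,0,0,0],
  [0.55,0,0,-0.02,0,0,0],
  [0.55,0,0,-0.02,0,0,0],
  [0.55,0,0,-0.02,0,0,0],
  [0.55,0,0,-0.02,0,0,0],
  [0.55,0,0,0.8,0,0,0],
  [0.55,0,0,2,0,0,0],
  [0.55,0,0,3.6,0,0,0],
  [0.55,0,0,5.2,0,0,0],
  [0.55,0,0,6,0,0,0],
])

```text
t: 32.07
tool_pos: [0.6043, 0.3545, 0.2867]
orientation: [2.962, 1.046, 0.006]
force: [1.5, 0.3, 1.1]
opening: 0.0418
```

```bash
python3 - <<'E'
from p import *
p,r=load(); save(p+.025*np.array([0,0,-2.58+6]),r)
s=meas()
c=cam("wrist"); crop(c,0,0,640,400,1.25,"w27.png")
a=cam("scene"); crop(a,280,140,460,350,2.8,"s27.png")
b=cam("side"); crop(b,230,80,360,240,3.7,"i27.png");crop(b,280,145,330,215,9,"i27b.png")
E
```

```text
t 32.0667 pos [0.6043 0.3545 0.2867] err [0.0009 0.0025 0.0087] angerr [ 0.0009 -0.0041  0.0036] F [1.4561 0.2553 1.1109] M [-0.043   0.0818 -0.0238] open 0.04176809537668075 q [ 0.4577  0.3916  1.1044 -0.0006  1.6416  1.3496]
```

View pics/s27.png

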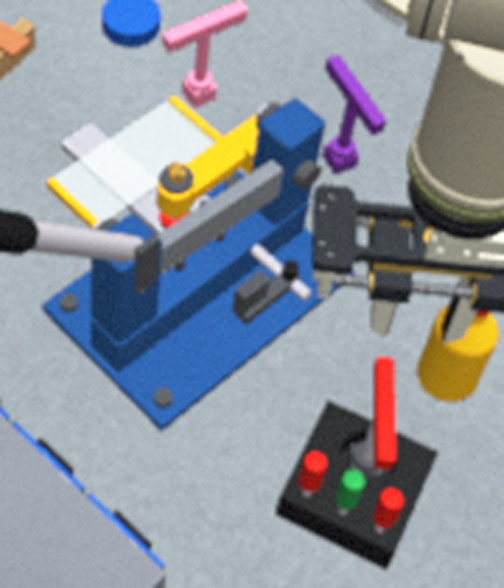

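View pics/i27.png

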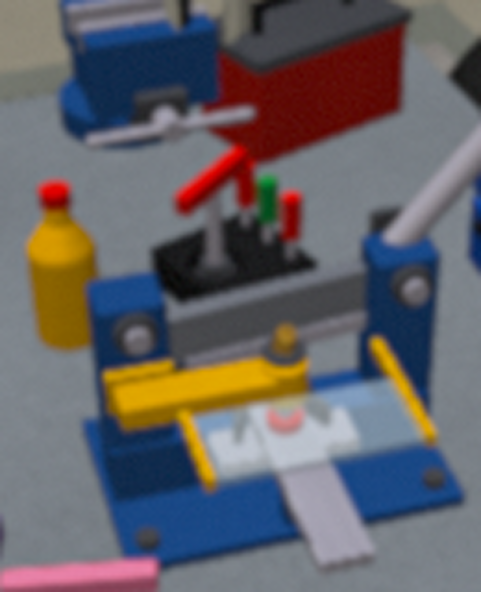

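View pics/i27b.png

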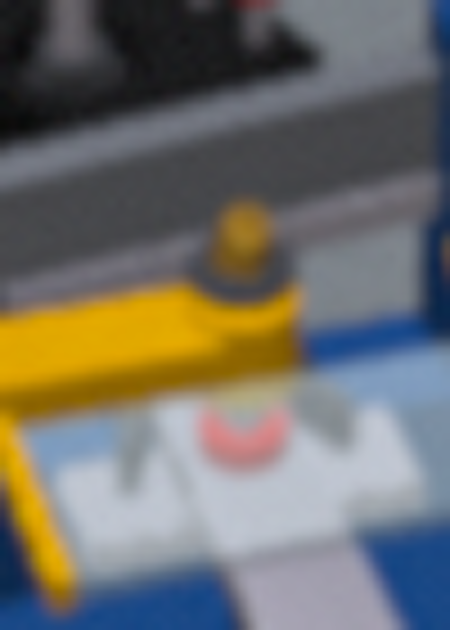

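```bash
python3 - <<'E'
from p import *
b=cam("side");a=cam("scene");crop(b,290,195,345,240,12,"i28.png");crop(a,295,165,345,205,12,"s28.png")
S=lambda x,y:(230+(x+.5)/3.7-.5,80+(y+.5)/3.7-.5)
for p in [(321,558),(374,548),(262,440),(308,425)]:
    P=onz(b,S(*p),.082);print((P-O)@xs,(P-O)@ys)
E
```

```text
-0.1894611800197966 0.017525319403108548
-0.19103792935526737 -0.020257391033211045
-0.05842122896127766 0.020970197831123537
-0.05188548312017088 -0.01698300891617787
```

View pics/i28.png

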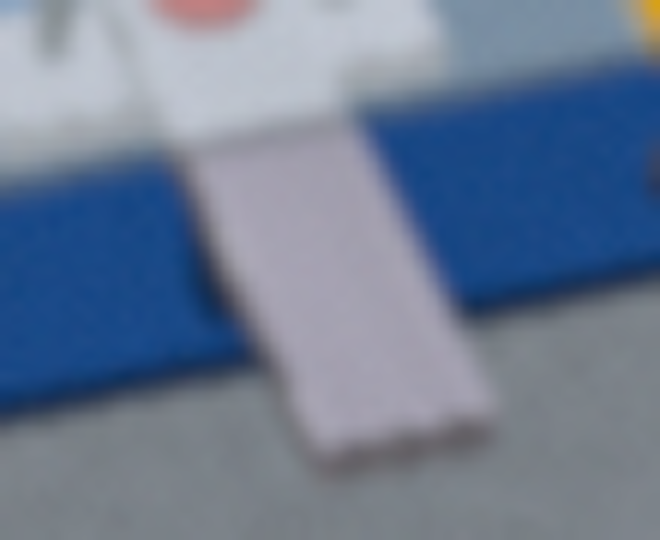

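View pics/s28.png

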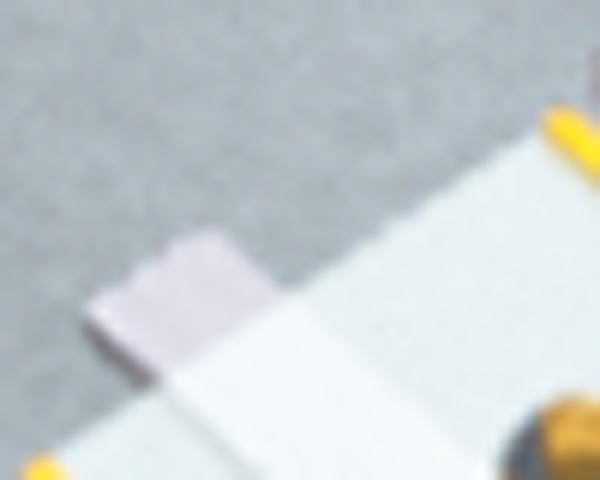

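```bash
python3 - <<'E'
from p import *
s=meas()
save([s["tool_pos"][0],s["tool_pos"][1]-.002,s["tool_pos"][2]-.002],load()[1])
r=ori(86.4,40)
plan([(np.array([.59,.25,.36]),r),(np.array([.56,.05,.36]),r),(F(-.245,-.001,.20),r)])
E
```

```text
t 32.3167 pos [0.6027 0.3537 0.2789] err [-0.0007  0.0016  0.0009] angerr [-0.0028  0.0035  0.0035] F [-0.2224 -0.2236 -0.5535] M [-0.0342  0.1508 -0.0218] open 0.04197730058550895 q [ 0.4576  0.3961  1.1129 -0.0006  1.6372  1.3496]
row [-0.51, -4.07, 3.32, 0.637, -0.331, 0.798] dist 0.1319431081183149 ang 61.499860254023595
row [-1.71, -12.07, 3.32, 0.637, -0.331, 0.798] dist 0.3158222322412769 ang 61.499860254023595
row [-2.03, -19.33, -3.08, 0.637, -0.331, 0.798] dist 0.49197777210067084 ang 61.499860254023595
```

Request:
drive_tool([
  [0.78,-0.2,-1,2.4,0.1,-0.05,0.13],
  [0.78,-0.51,-3,3.32,0.2,-0.1,0.25],
  [0.78,-0.71,-4.6,3.32,0.3,-0.15,0.37],
  [0.78,-0.96,-6.2,3.32,0.4,-0.21,0.5],
  [0.78,-1.2,-7.8,3.32,0.5,-0.26,0.63],
  [0.78,-1.45,-9.4,3.32,0.6,-0.31,0.75],
  [0.78,-1.65,-11,3.32,0.637,-0.331,0.798],
  [0.78,-1.71,-12.6,3.32,0.637,-0.331,0.798],
  [0.78,-1.8,-14.2,3.2,0.637,-0.331,0.798],
  [0.78,-1.9,-15.8,2.8,0.637,-0.331,0.798],
  [0.78,-2.03,-17.4,2,0.637,-0.331,0.798],
  [0.78,-2.03,-18.6,0.8,0.637,-0.331,0.798],
  [0.78,-2.03,-19.33,-0.6,0.637,-0.331,0.798],
  [0.78,-2.03,-19.33,-2,0.637,-0.331,0.798],
  [0.78,-2.03,-19.33,-3.08,0.637,-0.331,0.798],
  [0.78,-2.03,-19.33,-3.08,0.637,-0.331,0.798],
  [0.78,-2.03,-19.33,-3.08,0.637,-0.331,0.798],
])

```text
t: 33.73
tool_pos: [0.5496, -0.1278, 0.1978]
orientation: [-1.877, -1.761, -0.679]
force: [0.6, 0.5, 0.1]
opening: 0.0204
```

```bash
python3 - <<'E'
from p import *
s=meas()
plan([(F(-.245,-.0005,.0895),ori(86.4,40))])
c=cam("wrist"); crop(c,0,0,640,400,1.25,"w30.png")
W=lambda x,y:((x+.5)/1.25-.5,(y+.5)/1.25-.5)
E
```

```text
t 33.7333 pos [ 0.5496 -0.1278  0.1978] err [-0.0024  0.0037 -0.002 ] angerr [0.0037 0.007  0.0013] F [0.6042 0.5266 0.1043] M [-0.3392  0.1265  0.004 ] open 0.020445181419802307 q [-0.663   0.3376  1.4883  0.5655  1.7368 -0.6256]
row [-0.02, 0.0, -4.42, 0.0, -0.0, -0.0] dist 0.11038464558472444 ang 0.0
```

View pics/w30.png

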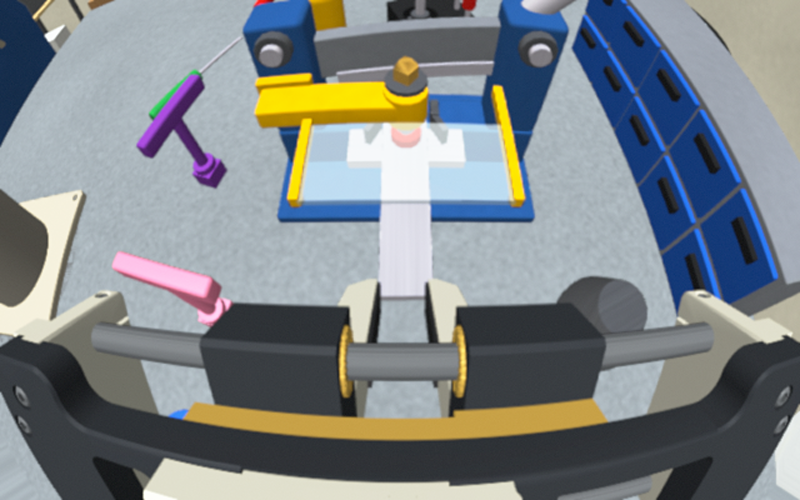

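Request:
drive_tool([
  [0.78,-0.02,0,-1.5,0,0,0],
  [0.78,-0.02,0,-3,0,0,0],
  [0.78,-0.02,0,-4,0,0,0],
  [0.78,-0.02,0,-4.42,0,0,0],
  [0.78,0.01,0.5,-4.46,0,0,0],
  [0.78,0.04,0.9,-4.46,0,0,0],
  [0.78,0.04,0.9,-4.46,0,0,0],
])

```text
t: 34.37
tool_pos: [0.5548, -0.1049, 0.0946]
orientation: [-1.878, -1.776, -0.685]
force: [-0.2, 1.0, 0.4]
opening: 0.0205
```

```bash
python3 - <<'E'
from p import *
p,r=load(); save(p+.025*np.array([.06,.9,-.04]),r)
s=meas()
c=cam("wrist"); crop(c,200,60,440,300,3,"w31.png")
a=cam("scene"); crop(a,270,130,370,220,7,"s31.png")
E
```

```text
t 34.3667 pos [ 0.5548 -0.1049  0.0946] err [0.0019 0.0042 0.0062] angerr [-0.0037 -0.0055  0.0045] F [-0.1854  1.0175  0.3993] M [-0.3074  0.0706 -0.0207] open 0.020511381014410426 q [-0.6293  0.4317  1.5717  0.5712  1.5597 -0.7054]
```

View pics/w31.png

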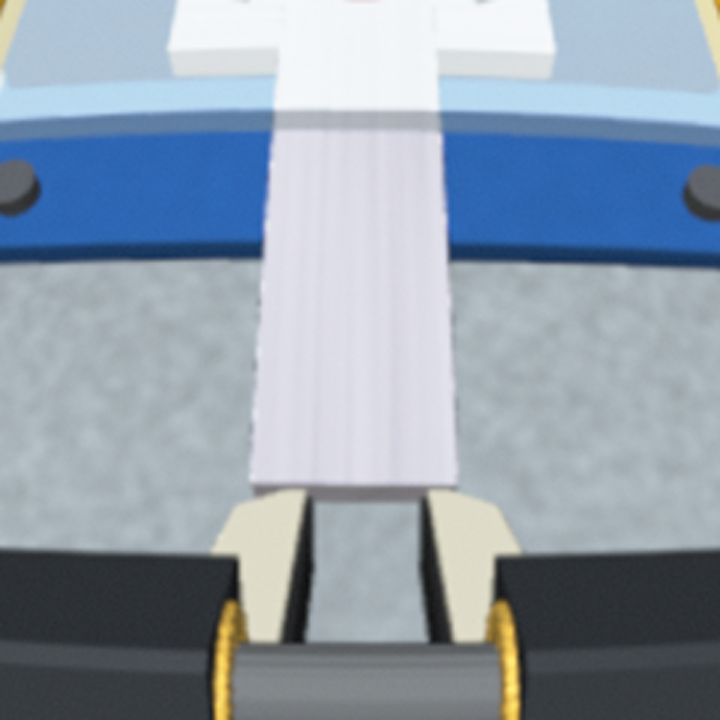

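View pics/s31.png

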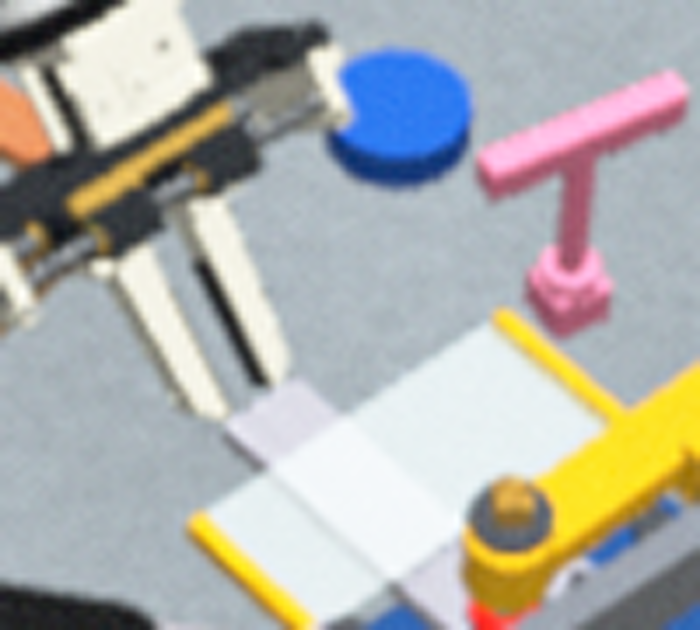

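Request:
drive_tool([
  [0.78,0,0,-0.12,0,0,0],
  [0.78,0.01,0.15,-0.12,0,0,0],
  [0.78,0.02,0.3,-0.12,0,0,0],
  [0.78,0.03,0.45,-0.12,0,0,0],
  [0.78,0.04,0.6,-0.12,0,0,0],
])

```text
t: 34.88
tool_pos: [0.5552, -0.0942, 0.0894]
orientation: [-1.884, -1.774, -0.683]
force: [-0.9, -10.6, 1.7]
opening: 0.0203
```

Request:
drive_tool([
  [0.78,0.01,0.1,0,0,0,0],
  [0.78,0.01,0.2,0,0,0,0],
  [0.78,0.02,0.3,0,0,0,0],
])

```text
t: 35.13
tool_pos: [0.5557, -0.0868, 0.0894]
orientation: [-1.885, -1.774, -0.683]
force: [-0.3, -11.0, 1.8]
opening: 0.0202
```

Request:
drive_tool([
  [0.78,0.01,0.1,0,0,0,0],
  [0.78,0.01,0.2,0,0,0,0],
  [0.78,0.02,0.3,0,0,0,0],
])

```text
t: 35.38
tool_pos: [0.5563, -0.0793, 0.0894]
orientation: [-1.885, -1.774, -0.683]
force: [-0.2, -11.1, 2.1]
opening: 0.0201
```

```bash
python3 - <<'E'
from p import *
p,r=load(); save(p+.025*np.array([.08,1.2,-.12]),r)
s=meas()
c=cam("wrist"); crop(c,200,0,440,240,3,"w32.png")
print("TCP xs,ys",(s["tool_pos"]-O)@xs,(s["tool_pos"]-O)@ys)
b=cam("side"); crop(b,270,150,340,240,7,"i32.png")
meas()
E
```

```text
t 35.3833 pos [ 0.5563 -0.0793  0.0894] err [ 0.0013 -0.0003  0.004 ] angerr [-0.0072 -0.0046  0.0003] F [ -0.1715 -11.093    2.1353] M [-1.5825  0.2384  0.0272] open 0.020108370968190015 q [-0.5938  0.4081  1.6121  0.5845  1.5241 -0.6839]
TCP xs,ys -0.19257453673367375 -0.002148093185816975
t 35.4833 pos [ 0.5563 -0.0789  0.0894] err [0.0013 0.0002 0.004 ] angerr [-0.0068 -0.0046  0.0006] F [-0.0829 -8.0324  1.6738] M [-1.3572  0.0794 -0.0726] open 0.020471222607121878 q [-0.5933  0.4081  1.6123  0.5849  1.5243 -0.6839]
```

View pics/w32.png

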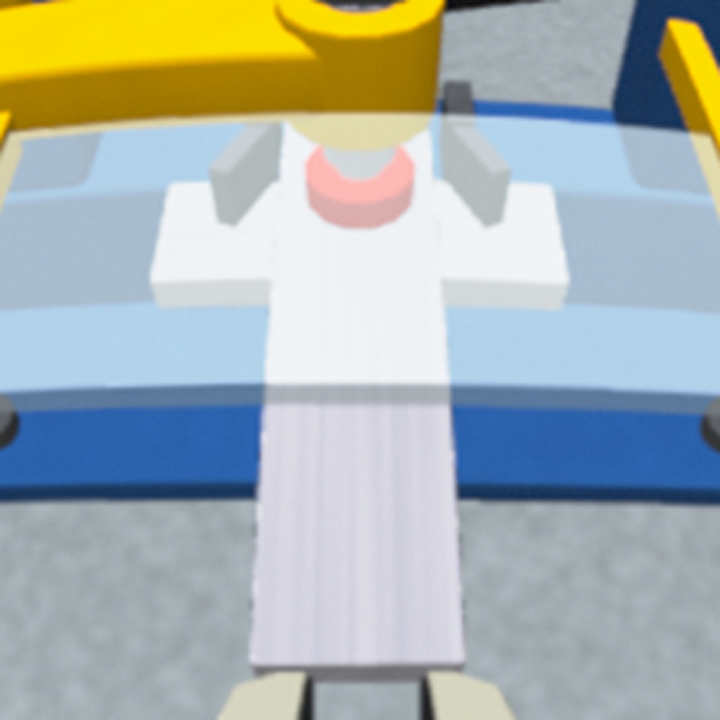

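```bash
python3 - <<'E'
from p import *
s=meas();c=cam("wrist");crop(c,270,0,380,60,7,"w33.png")
r=ori(86.4,40)
p0,_=load()
print("back 30mm then up")
r2=ori(38.7,0)
plan([(p0-.05*xs+[0,0,.02],r),(p0-.06*xs+[0,0,.28],r2),(np.array([.565,.07,.37]),r2),(np.array([.6025,.3525,.26]),r2)])
E
```

```text
t 35.4833 pos [ 0.5563 -0.0789  0.0894] err [0.0013 0.0002 0.004 ] angerr [-0.0068 -0.0046  0.0006] F [-0.0829 -8.0324  1.6738] M [-1.3572  0.0794 -0.0726] open 0.020471222607121878 q [-0.5933  0.4081  1.6123  0.5849  1.5243 -0.6839]
back 30mm then up
row [-0.13, -2.0, 0.8, 0.0, -0.0, -0.0] dist 0.05385164807134504 ang 0.0
row [-0.15, -2.4, 11.2, -0.637, 0.331, -0.798] dist 0.2863564212655271 ang 61.499860254023595
row [0.4, 5.96, 11.38, -0.637, 0.331, -0.798] dist 0.32144820545067315 ang 61.499860254023595
row [1.9, 17.26, 6.98, -0.637, 0.331, -0.798] dist 0.4679774346904006 ang 61.499860254023595
```

View pics/w33.png

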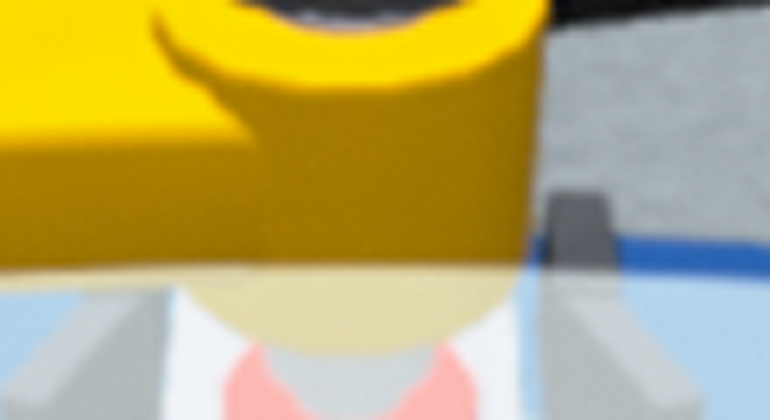

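```bash
python3 - <<'E'
import cv2
im=cv2.imread("pics/w30.png");cv2.imwrite("pics/w30b.png",cv2.resize(im[40:110,365:445],None,fx=9,fy=8,interpolation=cv2.INTER_CUBIC))
E
```

```text
(no output)
```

View pics/w30b.png

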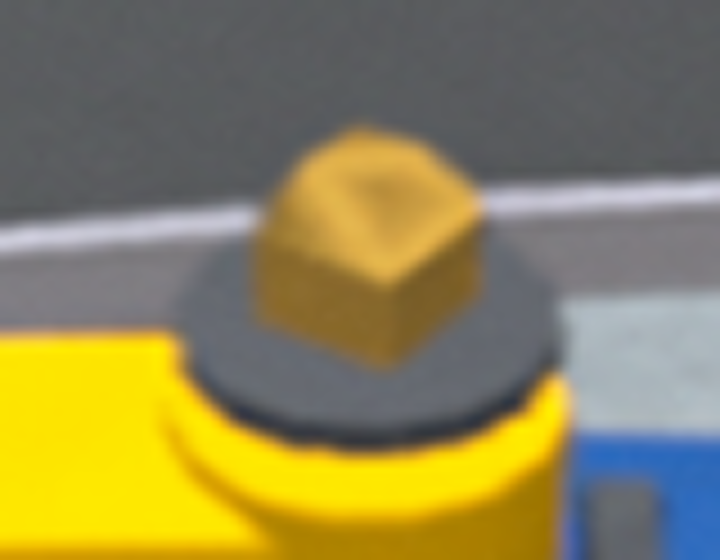

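Request:
drive_tool([
  [0.55,-0.13,-2,0.8,0,0,0],
  [0.55,-0.13,-2.2,2.4,0,0,0],
  [0.55,-0.13,-2.2,4,-0.03,0.02,-0.04],
  [0.55,-0.13,-2,5.6,-0.1,0.05,-0.12],
  [0.55,-0.1,-1.6,7.2,-0.2,0.1,-0.22],
  [0.55,-0.05,-0.8,8.7,-0.3,0.15,-0.35],
  [0.55,0,0.4,9.8,-0.38,0.2,-0.47],
  [0.55,0.1,1.8,10.4,-0.47,0.24,-0.59],
  [0.55,0.2,3.3,10.8,-0.56,0.29,-0.7],
  [0.55,0.3,4.8,11,-0.637,0.331,-0.798],
  [0.55,0.4,6.3,11,-0.637,0.331,-0.798],
  [0.55,0.6,7.9,10.9,-0.637,0.331,-0.798],
  [0.55,0.8,9.5,10.6,-0.637,0.331,-0.798],
  [0.55,1,11.1,10.2,-0.637,0.331,-0.798],
  [0.55,1.2,12.7,9.6,-0.637,0.331,-0.798],
  [0.55,1.5,14.2,8.8,-0.637,0.331,-0.798],
  [0.55,1.7,15.7,8,-0.637,0.331,-0.798],
  [0.55,1.9,17,7.2,-0.637,0.331,-0.798],
  [0.55,1.9,17.26,6.98,-0.637,0.331,-0.798],
  [0.55,1.9,17.26,6.98,-0.637,0.331,-0.798],
])

```text
t: 37.2
tool_pos: [0.6003, 0.3579, 0.2577]
orientation: [2.96, 1.051, -0.016]
force: [0.5, 0.0, -0.3]
opening: 0.0418
```

```bash
python3 - <<'E'
from p import *
c=cam("wrist");s=meas()
M=c["mount"]
T=np.eye(4);T[:3,:3]=(R.from_rotvec([.0037,.007,.0013])*ori(86.4,40)).as_matrix();T[:3,3]=[.5496,-.1278,.1978]
w=dict(n="wrist",fx=c["fx"],fy=c["fy"],cx=c["cx"],cy=c["cy"],T=T@M)
V=lambda x,y:((365+(x+.5)/9-.5+.5)/1.25-.5,(40+(y+.5)/8-.5+.5)/1.25-.5)
for z,ps in [(.1525,[(258,318),(388,368),(478,290)]),(.1645,[(255,240),(388,283),(483,212)])]:
    Q=[onz(w,V(*p),z) for p in ps]
    for i in (0,1):
        d=Q[i+1]-Q[i];print(z,np.linalg.norm(d[:2]),np.degrees(np.arctan2(d[1],d[0])))
    print("ctr",(Q[0]+Q[2])/2)
crop(c,160,80,480,320,2.5,"w34.png")
hsv=cv2.cvtColor(c["image"],cv2.COLOR_RGB2HSV)
m=((hsv[...,0]<6)|(hsv[...,0]>174))&(hsv[...,1]>180)&(hsv[...,2]>130)
m[:,:295]=0;m[:,350:]=0
for y in range(130,240,12):
    x=np.nonzero(m[y])[0]
    if len(x): P=[onz(c,(v,y),.134) for v in (x[0]-.5,x[-1]+.5)];print(y,x[0],x[-1],(P[0]+P[1])[:2]/2,np.linalg.norm(P[0]-P[1]))
E
```

```text
t 37.25 pos [0.6012 0.356  0.26  ] err [-0.0013  0.0036  0.0001] angerr [-0.004   0.0068  0.0061] F [-0.1082 -0.478   0.516 ] M [-0.0549  0.0996 -0.0191] open 0.04196725803280223 q [ 0.4614  0.4026  1.1386 -0.0002  1.6083  1.3508]
0.1525 0.013333152977455413 -38.02709157998307
0.1525 0.014114345647504268 52.77688514076148
ctr [0.564  0.0682 0.1525]
0.1645 0.01265956898037264 -34.51102892620269
0.1645 0.013343035146701081 49.80163834168501
ctr [0.564  0.0657 0.1645]
142 319 337 [0.6381 0.382 ] 0.016222183198812804
154 319 337 [0.6301 0.3754] 0.01632981158121295
166 320 336 [0.6219 0.3688] 0.014722086218482068
178 320 336 [0.6137 0.362 ] 0.01485063622446084
190 319 336 [0.605  0.3555] 0.015878237856085137
202 320 336 [0.5968 0.3481] 0.015160418395103995
214 320 335 [0.5877 0.3413] 0.01443994600155133
226 320 335 [0.5788 0.3339] 0.01463180664072719
238 320 334 [0.5692 0.3266] 0.013915627067324543
```

View pics/w34.png

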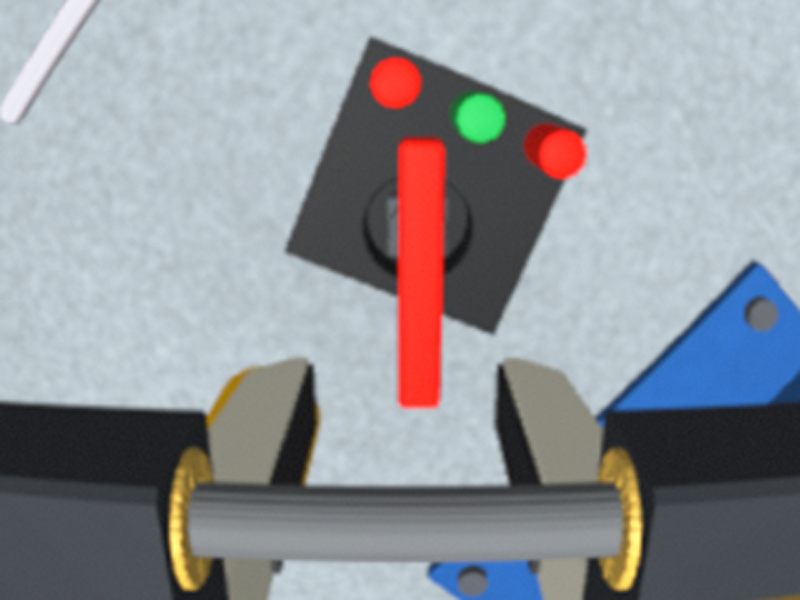

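Request:
drive_tool([
  [0.55,0.06,0.01,-1.4,0,0,0],
  [0.55,0.06,0.01,-2.9,0,0,0],
  [0.55,0.06,0.01,-4.4,0,0,0],
  [0.55,0.06,0.01,-5.1,0,0,0],
  [0.55,0.06,0.01,-5.26,0,0,0],
  [0.55,0.06,0.01,-5.26,0,0,0],
  [0.9,0.06,0.01,-5.26,0,0,0],
  [0.9,0.06,0.01,-5.26,0,0,0],
  [0.9,0.06,0.01,-5.26,0,0,0],
  [0.9,0.06,0.01,-5.26,0,0,0],
  [0.9,0.06,0.01,-5.26,0,0,0],
  [0.9,0.06,0.01,-5.26,0,0,0],
], squeeze=50)

```text
t: 38.25
tool_pos: [0.6051, 0.3554, 0.1335]
orientation: [2.962, 1.046, -0.0]
force: [-1.0, 0.8, 7.0]
opening: 0.0155
```

```bash
python3 - <<'E'
from p import *
p,r=load(); save(p+.025*np.array([.06,.01,-5.26]),r)
s=meas()
c=cam("wrist")
col=c["image"][140:185,314:330].astype(float).mean(1)
print([(140+i,int(col[i][0]),int(col[i][1])) for i in range(12,30)])
r=ori(52.5,0);p0,r0=load()
plan([(p0+[0,0,.17],r0),(np.array([.5635,.065,.345]),r)])
E
```

```text
t 38.25 pos [0.6051 0.3554 0.1335] err [0.0012 0.0027 0.0051] angerr [-0.001  -0.0003  0.0037] F [-0.9567  0.7934  6.9695] M [-0.129   0.1777 -0.0279] open 0.015451889435037712 q [ 0.4582  0.4697  1.284  -0.0006  1.3881  1.3502]
[(152, 69, 70), (153, 69, 70), (154, 69, 71), (155, 68, 71), (156, 79, 68), (157, 111, 49), (158, 133, 30), (159, 142, 23), (160, 144, 21), (161, 155, 22), (162, 193, 25), (163, 234, 30), (164, 249, 36), (165, 253, 41), (166, 254, 46), (167, 254, 53), (168, 255, 59), (169, 255, 61)]
row [0.0, 0.0, 6.8, 0.0, 0.0, 0.0] dist 0.16999999999999998 ang 0.0
row [-1.62, -11.51, 8.66, -0.0, -0.0, 0.241] dist 0.3623810541203265 ang 13.80828286265284
```

Request:
drive_tool([
  [0.9,0,0,0.8,0,0,0],
  [0.9,0,0,2,0,0,0],
  [0.9,0,0,3.4,0,0,0],
  [0.9,0,0,5,0,0,0],
  [0.9,-0.1,-0.7,6.6,0,0,0.05],
  [0.9,-0.25,-1.8,8,0,0,0.1],
  [0.9,-0.45,-3.2,8.8,0,0,0.16],
  [0.9,-0.65,-4.6,8.8,0,0,0.22],
  [0.9,-0.85,-6,8.8,0,0,0.241],
  [0.9,-1.05,-7.4,8.8,0,0,0.241],
  [0.9,-1.25,-8.8,8.8,0,0,0.241],
  [0.9,-1.42,-10.1,8.7,0,0,0.241],
  [0.9,-1.54,-11,8.4,0,0,0.241],
  [0.9,-1.6,-11.49,7.6,0,0,0.241],
  [0.9,-1.6,-11.49,7,0,0,0.241],
  [0.9,-1.6,-11.49,6.8,0,0,0.241],
  [0.9,-1.6,-11.49,6.8,0,0,0.241],
  [0.9,-1.6,-11.49,6.8,0,0,0.241],
])

```text
t: 39.8
tool_pos: [0.5641, 0.0681, 0.3017]
orientation: [2.814, 1.395, -0.005]
force: [1.4, 0.4, -3.1]
opening: 0.0157
```

```bash
python3 - <<'E'
from p import *
p,r=load(); save(np.array(p)+.025*np.array([.02,.02,6.8-8.66]),r)
s=meas()
a=cam("scene"); crop(a,325,160,375,220,10,"s35.png");b=cam("side"); crop(b,280,125,330,195,9,"i35.png")
E
```

```text
t 39.8 pos [0.5641 0.0681 0.3017] err [0.0002 0.0027 0.0033] angerr [-0.0024  0.0024  0.0042] F [ 1.3778  0.4356 -3.0727] M [-0.0587  0.0618  0.0747] open 0.015675867960054803 q [ 0.0313  0.0301  1.4889 -0.0021  1.6253  0.6814]
```

View pics/s35.png

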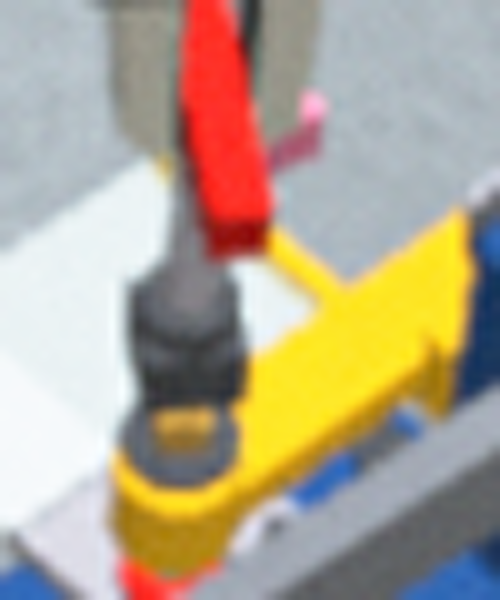

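View pics/i35.png

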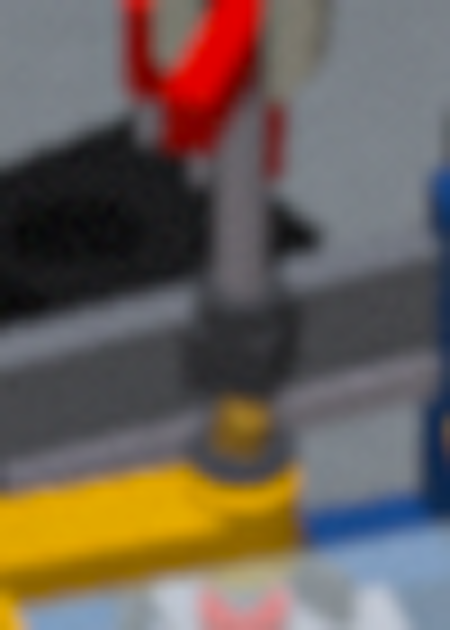

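Request:
drive_tool([
  [0.9,-0.02,-0.07,-0.15,0,0,0],
  [0.9,-0.02,-0.07,-0.35,0,0,0],
  [0.9,-0.02,-0.07,-0.55,0,0,0],
  [0.9,-0.02,-0.07,-0.7,0,0,0],
  [0.9,-0.02,-0.07,-0.8,0,0,0],
  [0.9,-0.02,-0.07,-0.8,0,0,0],
])

```text
t: 40.4
tool_pos: [0.5638, 0.0663, 0.2809]
orientation: [2.814, 1.395, -0.004]
force: [2.2, 3.4, -6.0]
opening: 0.0154
```

Request:
drive_tool([
  [0.9,0.02,0.03,-0.08,0,0,0],
  [0.9,0.03,0.04,-0.14,0,0,0],
  [0.9,0.03,0.04,-0.18,0,0,0],
  [0.9,0.03,0.04,-0.18,0,0,0],
])

```text
t: 40.73
tool_pos: [0.5645, 0.0668, 0.2769]
orientation: [2.814, 1.394, -0.005]
force: [0.9, 0.1, -4.5]
opening: 0.0157
```

Request:
drive_tool([
  [0.9,0,0,-0.03,0,0,0],
  [0.9,0,0,-0.06,0,0,0],
  [0.9,0,0,-0.06,0,0,0],
])

```text
t: 40.98
tool_pos: [0.5646, 0.0669, 0.276]
orientation: [2.814, 1.394, -0.004]
force: [1.5, 1.1, -1.2]
opening: 0.0156
```

Request:
drive_tool([
  [0.9,0,0,-0.04,0,0,0.1],
  [0.9,0,0,-0.04,0,0,0.2],
  [0.9,0,0,-0.04,0,0,0.3],
  [0.9,0,0,-0.035,0,0,0.4],
  [0.9,0,0,-0.03,0,0,0.5],
  [0.9,0,0,-0.025,0,0,0.585],
  [0.9,0,0,-0.025,0,0,0.585],
])

```text
t: 41.57
tool_pos: [0.5651, 0.0673, 0.2767]
orientation: [2.287, 2.15, -0.0]
force: [0.0, 2.2, 6.6]
opening: 0.0155
```

```bash
python3 - <<'E'
from p import *
p,r=load(); save(np.array(p)+.025*np.array([.01,-.03,-1.04-.025]),R.from_rotvec([0,0,.585])*r)
s=meas()
p0,r0=load();r=ori(86.4,40)
TP=F(-.2145,-.0015,.0855)
plan([(p0+[0,0,.09],r0),(F(-.27,0,.30),r),(TP-.02*xs,r),(TP,r)])
E
```

```text
t 41.5667 pos [0.5651 0.0673 0.2767] err [0.0009 0.0026 0.005 ] angerr [-0.0022 -0.0024  0.0079] F [0.0083 2.1515 6.5558] M [0.6835 0.3235 0.0782] open 0.015451454770777884 q [ 0.0299  0.0334  1.5306 -0.0023  1.5757  0.0914]
row [0.0, 0.0, 3.6, 0.0, 0.0, 0.0] dist 0.08999999999999997 ang 0.0
row [-0.6, -8.85, 1.13, 0.697, -0.047, 0.006] dist 0.22344692363437324 ang 40.0273252959604
row [-0.45, -7.43, -7.45, 0.697, -0.047, 0.006] dist 0.2633343935610312 ang 40.0273252959604
row [-0.4, -6.63, -7.45, 0.697, -0.047, 0.006] dist 0.24959747655013984 ang 40.0273252959604
```

Request:
drive_tool([
  [0.55,0,0,0.02,0,0,0],
  [0.55,0,0,0.02,0,0,0],
  [0.55,0,0,0.02,0,0,0],
  [0.55,0,0,0.02,0,0,0],
  [0.55,0,0,1.4,0,0,0],
  [0.55,0,0,2.9,0,0,0],
  [0.55,-0.05,-0.7,3.8,0.1,0,0],
  [0.78,-0.15,-2.2,3.8,0.2,-0.01,0],
  [0.78,-0.25,-3.8,3.6,0.32,-0.02,0],
  [0.78,-0.35,-5.3,3.2,0.44,-0.03,0],
  [0.78,-0.45,-6.8,2.6,0.56,-0.04,0.005],
  [0.78,-0.55,-8,1.6,0.68,-0.047,0.006],
  [0.78,-0.55,-8,0,0.697,-0.047,0.006],
  [0.78,-0.5,-7.8,-1.6,0.697,-0.047,0.006],
  [0.78,-0.48,-7.7,-3.2,0.697,-0.047,0.006],
  [0.78,-0.45,-7.43,-4.8,0.697,-0.047,0.006],
  [0.78,-0.45,-7.43,-6.4,0.697,-0.047,0.006],
  [0.78,-0.45,-7.43,-7.3,0.697,-0.047,0.006],
  [0.78,-0.43,-7.03,-7.45,0.697,-0.047,0.006],
  [0.78,-0.4,-6.63,-7.45,0.697,-0.047,0.006],
])

```text
t: 43.23
tool_pos: [0.5534, -0.0977, 0.0872]
orientation: [-1.88, -1.766, -0.683]
force: [0.6, -0.3, 0.2]
opening: 0.0201
```

```bash
python3 - <<'E'
from p import *
s=meas();print("TCP xs,ys",(s["tool_pos"]-O)@xs,(s["tool_pos"]-O)@ys)
c=cam("wrist"); crop(c,160,0,480,260,2.3,"w36.png")
b=cam("side"); crop(b,230,60,380,240,3.3,"i36.png")
E
```

```text
t 43.2333 pos [ 0.5534 -0.0977  0.0872] err [-0.0007  0.0033  0.0017] angerr [-0.0005  0.0016  0.0012] F [ 0.6359 -0.2763  0.1978] M [-0.3943  0.1066  0.0213] open 0.02008211160852302 q [-0.6218  0.4348  1.5848  0.5754  1.5465 -0.701 ]
TCP xs,ys -0.21110307113295165 -0.0005015035334543243
```

View pics/w36.png

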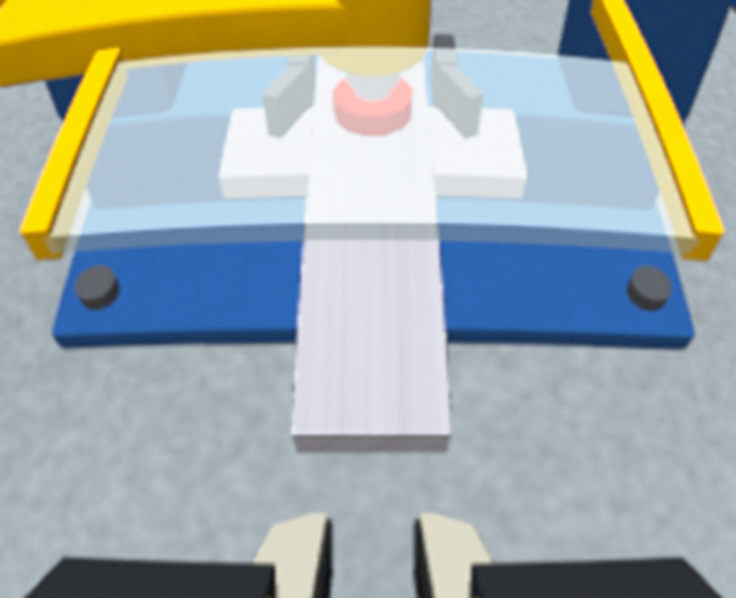

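View pics/i36.png

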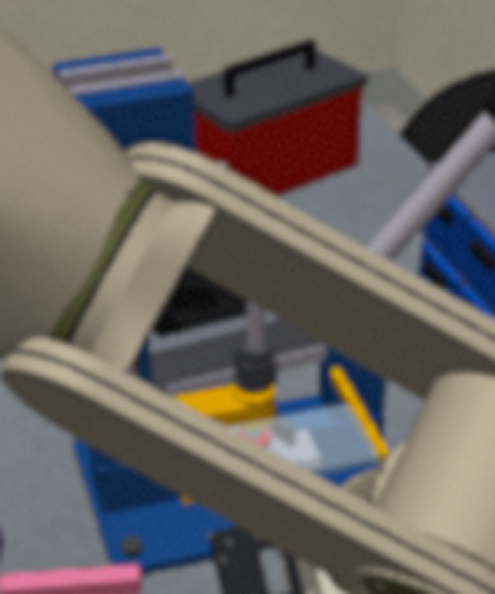

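Request:
drive_tool([
  [0.78,0.03,0.5,0.05,0,0,0],
  [0.78,0.04,0.7,0.05,0,0,0],
  [0.78,0.05,0.85,0.05,0,0,0],
  [0.78,0.06,0.95,0.05,0,0,0],
  [0.78,0.07,1.05,0.05,0,0,0],
  [0.78,0.07,1.15,0.05,0,0,0],
])

```text
t: 43.83
tool_pos: [0.5579, -0.0717, 0.0922]
orientation: [-1.883, -1.776, -0.686]
force: [-0.8, -7.9, 5.4]
opening: 0.0206
```

Request:
drive_tool([
  [0.78,0.01,0.1,0,0,0,0],
  [0.78,0.01,0.2,0,0,0,0],
  [0.78,0.02,0.3,0,0,0,0],
])

```text
t: 44.08
tool_pos: [0.5584, -0.0644, 0.0923]
orientation: [-1.884, -1.775, -0.686]
force: [-0.1, -8.1, 5.3]
opening: 0.0203
```

Request:
drive_tool([
  [0.78,0.01,0.1,-0.03,0,0,0],
  [0.78,0.01,0.2,-0.05,0,0,0],
  [0.78,0.02,0.3,-0.05,0,0,0],
  [0.78,0.03,0.4,-0.05,0,0,0],
  [0.78,0.03,0.5,-0.05,0,0,0],
  [0.78,0.04,0.6,-0.05,0,0,0],
  [0.78,0.04,0.7,-0.05,0,0,0],
  [0.78,0.05,0.8,-0.05,0,0,0],
  [0.78,0.06,0.9,-0.05,0,0,0],
  [0.78,0.06,1.0,-0.05,0,0,0],
  [0.78,0.07,1.1,-0.05,0,0,0],
])

```text
t: 45.0
tool_pos: [0.5603, -0.0368, 0.0911]
orientation: [-1.883, -1.775, -0.687]
force: [-1.1, -8.5, 5.9]
opening: 0.0209
```

Request:
drive_tool([
  [0.78,0.005,0.07,0,0,0,0],
  [0.78,0.01,0.14,0,0,0,0],
  [0.78,0.01,0.2,0,0,0,0],
])

```text
t: 45.25
tool_pos: [0.5606, -0.0318, 0.0911]
orientation: [-1.883, -1.775, -0.687]
force: [-0.0, -8.6, 5.5]
opening: 0.0205
```

Request:
drive_tool([
  [0.78,0.005,0.05,0,0,0,0],
  [0.78,0.01,0.1,0,0,0,0],
])

```text
t: 45.42
tool_pos: [0.5609, -0.0311, 0.0912]
orientation: [-1.886, -1.777, -0.685]
force: [-6.9, -23.1, 10.4]
opening: 0.0207
```

Request:
drive_tool([
  [0.78,-0.01,-0.1,0,0,0,0],
  [0.78,-0.03,-0.5,0,0,0,0],
  [0.78,-0.1,-1.6,0.2,0,0,0],
  [0.78,-0.13,-2.4,0.8,0,0,0],
  [0.78,-0.13,-2.6,1.6,0,0,0],
])

```text
t: 45.83
tool_pos: [0.5548, -0.0949, 0.1282]
orientation: [-1.882, -1.768, -0.683]
force: [0.2, 0.2, 0.4]
opening: 0.0204
```

```bash
python3 - <<'E'
from p import *
p,r=load(); save(np.array(p)+.025*np.array([.07+.02+.07+.01+.01-.13, 1.15+.3+1.1+.2+.1-2.6, .05-.05+1.6]),r)
s=meas();save(s["tool_pos"]-[0,.002,.002],load()[1])
c=cam("wrist"); crop(c,160,0,480,260,2.3,"w37.png")
a=cam("scene"); crop(a,280,120,420,260,5,"s37.png")
E
```

```text
t 45.8333 pos [ 0.5548 -0.0949  0.1282] err [-0.0006 -0.0001  0.0027] angerr [-0.0029 -0.0002  0.0009] F [0.2261 0.1792 0.3788] M [-0.3671  0.0753 -0.0307] open 0.020395447617543645 q [-0.6165  0.3754  1.5758  0.5769  1.5984 -0.6607]
```

View pics/w37.png

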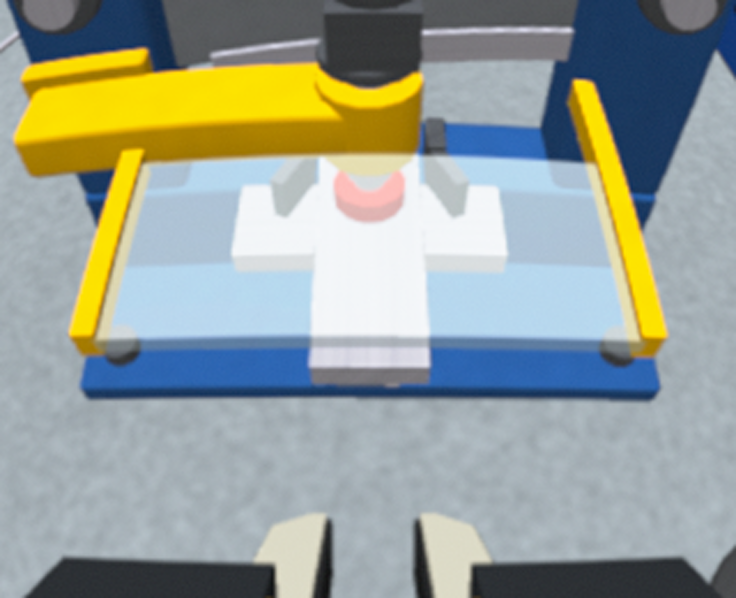

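View pics/s37.png

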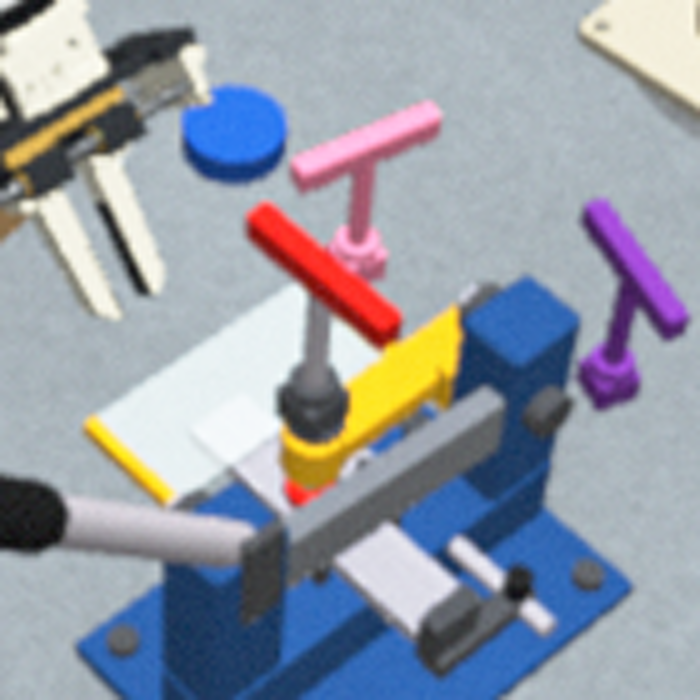

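```bash
python3 - <<'E'
from p import *
c=cam("wrist")
W=lambda x,y:(160+(x+.5)/2.3-.5,(y+.5)/2.3-.5)
for p in [(312,369),(428,369)]: 
    P=onz(c,W(*p),.082);print("tail",(P-O)@xs,(P-O)@ys)
for p in [(75,335),(660,335)]:
    P=onz(c,W(*p),.127);print("guard",(P-O)@xs,(P-O)@ys)
a=cam("scene");crop(a,340,215,395,260,12,"s38.png")
r=ori(86.,0)
plan([(F(-.20,0,.34),r),(np.array([.5645,.065,.345]),r),(np.array([.5645,.065,.2725]),r)])
E
```

```text
tail -0.12178578078369767 0.015287345132762763
tail -0.12159435972262565 -0.02348903016074904
guard -0.13647898772992387 0.0800520018797165
guard -0.13566016337814926 -0.08666869422949285
row [-0.05, 0.41, 8.55, -0.697, 0.047, -0.006] dist 0.21402648880139008 ang 40.0273252959604
row [0.39, 6.48, 8.75, -0.697, 0.047, -0.006] dist 0.2723354928170547 ang 40.0273252959604
row [0.39, 6.48, 5.85, -0.697, 0.047, -0.006] dist 0.2184042661919652 ang 40.0273252959604
```

View pics/s38.png

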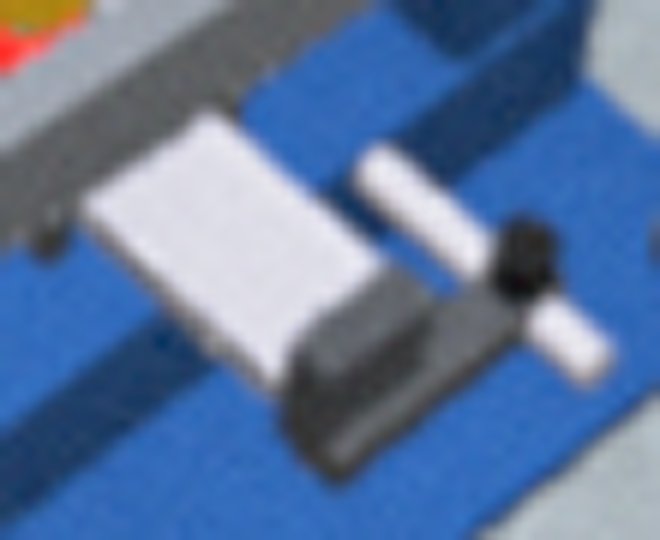

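Request:
drive_tool([
  [0.55,-0.05,0,1.6,0,0,0],
  [0.55,-0.05,0,3.2,-0.05,0,0],
  [0.55,-0.05,0,4.8,-0.15,0.01,0],
  [0.55,-0.05,0.1,6.4,-0.26,0.02,0],
  [0.55,0,0.4,8,-0.38,0.03,0],
  [0.55,0.05,1.2,9,-0.5,0.035,-0.003],
  [0.55,0.15,2.5,9.3,-0.62,0.042,-0.006],
  [0.55,0.25,4,9.3,-0.697,0.047,-0.006],
  [0.55,0.35,5.4,9.2,-0.697,0.047,-0.006],
  [0.55,0.39,6.48,8.9,-0.697,0.047,-0.006],
  [0.55,0.39,6.48,8.75,-0.697,0.047,-0.006],
  [0.55,0.39,6.48,8.75,-0.697,0.047,-0.006],
])

```text
t: 47.03
tool_pos: [0.5644, 0.0716, 0.3449]
orientation: [-2.288, -2.152, 0.008]
force: [0.0, -1.0, -0.9]
opening: 0.0418
```

```bash
python3 - <<'E'
from p import *
p,r=load(); save(np.array(p)+.025*np.array([0,0,2.9]),r)
s=meas()
c=cam("wrist"); crop(c,160,80,480,320,2.3,"w39.png")
zt=.142+.0110+.124
hsv=cv2.cvtColor(c["image"],cv2.COLOR_RGB2HSV)
m=((hsv[...,0]<6)|(hsv[...,0]>174))&(hsv[...,1]>180)&(hsv[...,2]>130)
m[:,:280]=0;m[:,365:]=0
ys_=np.nonzero(m.sum(1)>8)[0];print(ys_[0],ys_[-1])
for y in range(140,270,12):
    x=np.nonzero(m[y])[0]
    if len(x)>5: P=[onz(c,(v,y),zt) for v in (x[0]-.5,x[-1]+.5)];print(y,x[0],x[-1],(P[0]+P[1])[:2]/2,np.linalg.norm(P[0]-P[1]))
E
```

```text
t 47.0333 pos [0.5644 0.0716 0.3449] err [-0.0002  0.0065 -0.0001] angerr [-0.0031  0.0039  0.0083] F [ 0.0114 -1.0413 -0.9384] M [-0.049   0.0727  0.0187] open 0.04183724948586007 q [ 0.038   0.0314  1.41   -0.003   1.7046  0.0988]
150 274
152 315 332 [0.568  0.1152] 0.012194629664511809
164 314 333 [0.5675 0.1069] 0.013648680026830404
176 313 334 [0.567  0.0986] 0.015139250160109344
188 313 334 [0.5665 0.0901] 0.015281205809375078
200 314 333 [0.5659 0.0814] 0.01403659907726284
212 314 332 [0.565  0.0726] 0.01348928524325306
224 314 332 [0.5645 0.0635] 0.013662018874853863
236 314 332 [0.5639 0.0541] 0.013853776143624454
248 314 332 [0.5634 0.0445] 0.01406603952635421
260 314 332 [0.5628 0.0344] 0.01430053692276286
```

View pics/w39.png

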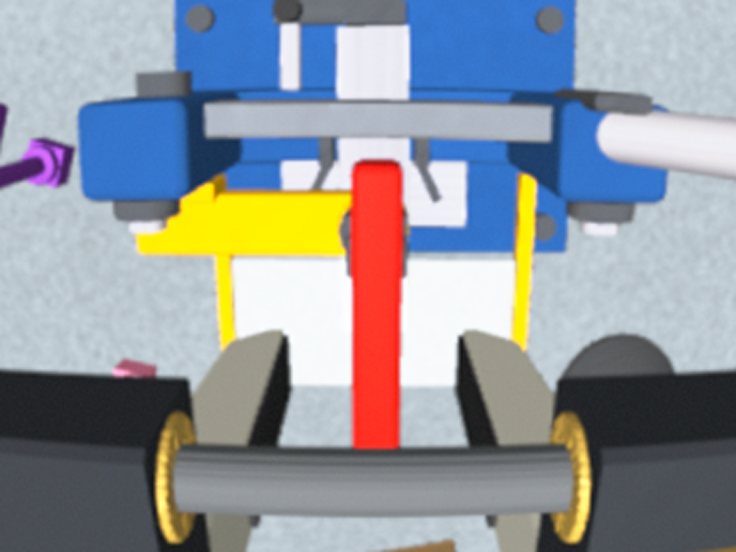

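Request:
drive_tool([
  [0.55,0,0,-1,0,0,0],
  [0.55,0,0,-2.2,0,0,0],
  [0.55,0,0,-2.8,0,0,0],
  [0.55,0,0,-2.95,0,0,0],
  [0.55,0,0,-2.95,0,0,0],
  [0.9,0,0,-2.95,0,0,0],
  [0.9,0,0,-2.95,0,0,0],
  [0.9,0,0,-2.95,0,0,0],
  [0.9,0,0,-2.95,0,0,0],
  [0.9,0,0,-2.95,0,0,0],
  [0.9,0,0,-2.95,0,0,0],
])

```text
t: 48.0
tool_pos: [0.5658, 0.0695, 0.2749]
orientation: [2.291, 2.145, -0.002]
force: [-1.8, -0.1, 4.6]
opening: 0.0155
```

```bash
python3 - <<'E'
from p import *
p,r=load(); save(np.array(p)+.025*np.array([0,0,-2.95]),r)
s=meas()
p0,_=load();r=ori(38.7,0)
plan([(p0+[0,0,.09],r),(np.array([.6035,.352,.1926]),r)])
E
```

```text
t 48.0 pos [0.5658 0.0695 0.2749] err [0.0012 0.0044 0.0037] angerr [-0.0029 -0.0013  0.0037] F [-1.7674 -0.1382  4.6418] M [-0.0604  0.4238 -0.0283] open 0.015512117293304957 q [ 0.0341  0.0378  1.5294 -0.003   1.5736  0.0999]
row [0.0, 0.0, 3.6, -0.0, -0.0, -0.826] dist 0.08999999999999997 ang 47.326313877805994
row [1.56, 11.48, -3.14, -0.0, -0.0, -0.826] dist 0.30000884369456005 ang 47.326313877805994
```

Request:
drive_tool([
  [0.9,0,0,0.6,0,0,0],
  [0.9,0,0,1.6,0,0,0],
  [0.9,0,0,2.8,0,0,0],
  [0.9,0.1,0.6,3.4,0,0,-0.06],
  [0.9,0.3,1.6,3.6,0,0,-0.15],
  [0.9,0.45,2.8,3.6,0,0,-0.25],
  [0.9,0.6,4,3.6,0,0,-0.35],
  [0.9,0.8,5.2,3.5,0,0,-0.45],
  [0.9,0.95,6.4,3.2,0,0,-0.55],
  [0.9,1.1,7.6,2.8,0,0,-0.65],
  [0.9,1.25,8.8,2,0,0,-0.75],
  [0.9,1.4,10,1,0,0,-0.826],
  [0.9,1.55,11,0,0,0,-0.826],
  [0.9,1.64,11.52,-1,0,0,-0.826],
  [0.9,1.64,11.52,-2,0,0,-0.826],
  [0.9,1.64,11.52,-2.8,0,0,-0.826],
  [0.9,1.64,11.52,-3.14,0,0,-0.826],
  [0.9,1.64,11.52,-3.14,0,0,-0.826],
  [0.9,1.64,11.52,-3.14,0,0,-0.826],
])

```text
t: 49.58
tool_pos: [0.6064, 0.3571, 0.1952]
orientation: [2.961, 1.045, -0.006]
force: [0.9, 0.6, -3.5]
opening: 0.0154
```

```bash
python3 - <<'E'
from p import *
p,r=load(); save(np.array(p)+.025*np.array([.08,.04,0]),r)
s=meas()
a=cam("scene"); crop(a,360,220,460,350,4.6,"s40.png");b=cam("side"); crop(b,240,90,340,230,4.2,"i40.png")
E
```

```text
t 49.5833 pos [0.6064 0.3571 0.1952] err [0.0008 0.004  0.0024] angerr [-0.0026  0.0031  0.0034] F [ 0.9195  0.5693 -3.5433] M [-0.0366  0.0794  0.0023] open 0.015390755441660926 q [ 0.4597  0.4377  1.2116 -0.0005  1.4964  1.3519]
```

View pics/s40.png

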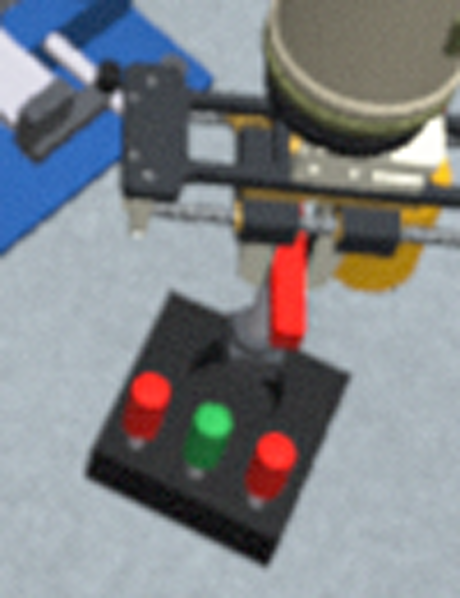

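View pics/i40.png

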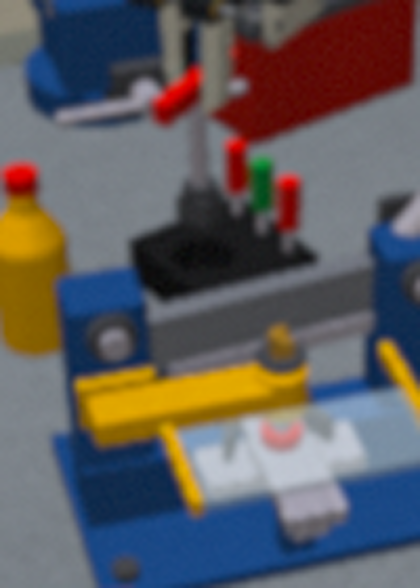

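Request:
drive_tool([
  [0.9,0,-0.03,-0.8,0,0,0],
  [0.9,0,-0.03,-1.5,0,0,0],
  [0.9,0,-0.03,-2.1,0,0,0],
  [0.9,0,-0.03,-2.4,0,0,0],
  [0.9,0,-0.03,-2.48,0,0,0],
  [0.9,0,-0.03,-2.48,0,0,0],
])

```text
t: 50.18
tool_pos: [0.6065, 0.3565, 0.1333]
orientation: [2.962, 1.046, -0.005]
force: [0.1, -0.1, -3.0]
opening: 0.0157
```

Request:
drive_tool([
  [0.9,0,0,-0.04,0,0,0],
  [0.9,0,0,-0.07,0,0,0],
  [0.9,0,0,-0.07,0,0,0],
])

```text
t: 50.43
tool_pos: [0.6071, 0.3569, 0.1327]
orientation: [2.962, 1.046, -0.002]
force: [-0.6, -0.2, -3.9]
opening: 0.0154
```

Request:
drive_tool([
  [0.9,0,0,-0.04,0,0,0],
  [0.9,0,0,-0.07,0,0,0],
  [0.9,0,0,-0.07,0,0,0],
])

```text
t: 50.68
tool_pos: [0.6073, 0.3571, 0.1317]
orientation: [2.962, 1.046, -0.001]
force: [-1.8, 0.4, 5.2]
opening: 0.0159
```

Request:
drive_tool([
  [0.9,0,0,0.03,0,0,0],
  [0.55,0,0,0.03,0,0,0],
  [0.55,0,0,0.03,0,0,0],
  [0.55,0,0,0.03,0,0,0],
  [0.55,0,0,0.03,0,0,0],
  [0.55,0,0,0.8,0,0,0],
  [0.55,0,0,2,0,0,0],
  [0.55,0,0,3.6,0,0,0],
  [0.55,0,0,5.2,0,0,0],
  [0.55,0,0,6,0,0,0],
  [0.55,0,0,6,0,0,0],
  [0.55,0,0,6,0,0,0],
])

```text
t: 51.68
tool_pos: [0.6075, 0.3571, 0.2821]
orientation: [2.962, 1.046, 0.002]
force: [-0.2, -0.6, -0.7]
opening: 0.0416
```

```bash
python3 - <<'E'
from p import *
s=robot.read_state();print(s["t"],s["tool_pos"],s["force"],s["opening"])
a=cam("scene"); crop(a,280,120,460,350,2.6,"s41.png");b=cam("side"); crop(b,220,80,400,240,4,"i41.png")
E
```

```text
51.6833 [0.6075 0.3571 0.2821] [-0.2271 -0.5839 -0.6791] 0.041570293421939304
```

View pics/s41.png

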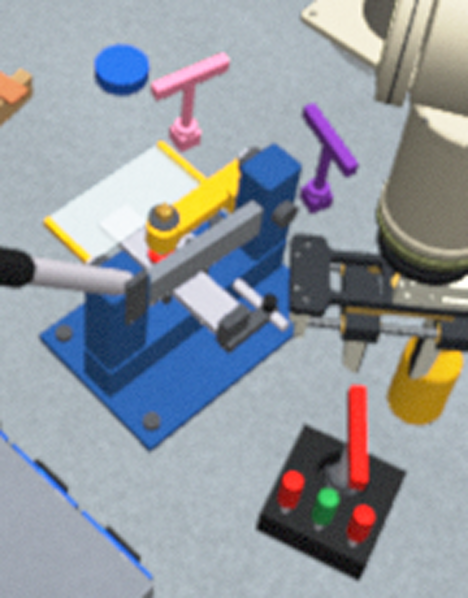

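View pics/i41.png

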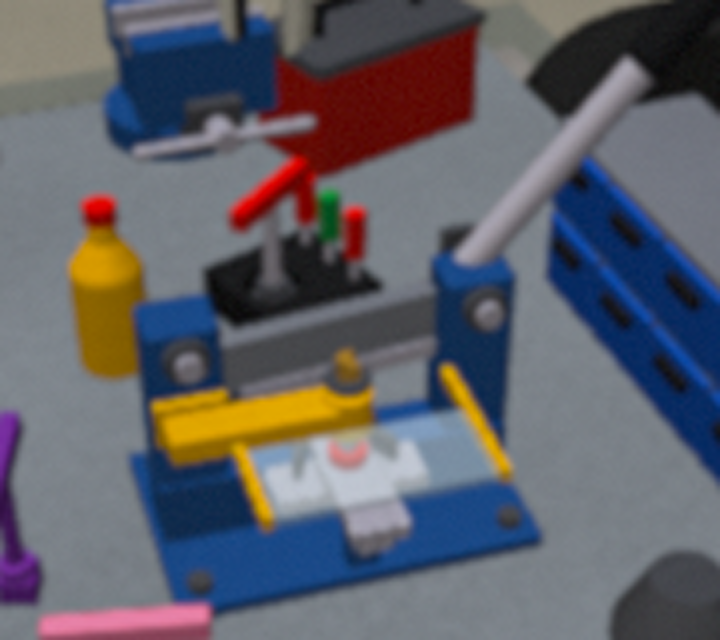

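Bar against the stop, the wrench upright in its holder, and the arm is clear. Handing in.

```bash
python3 -c "
from plant import robot
print(robot.close_job())"
```

```text
the job is handed in; nothing more can be done
None
```

I handed the job in at about 51.7 s. The bar is against the length stop, lightly nipped, and the wrench is back in its holder.

**What I did**
- **Laying the bar:** I set the steel bar on the support arm with its front end under the foot, about 70 mm short of the stop.
- **First nip:** I turned the screw down about 265°. A first push moved the bar about 20 mm at roughly 11 N, the top of the allowed range.
- **Correction:** I fetched the wrench again and backed the screw off, aiming for about 16°. I left the wrench standing on the screw and pushed the bar on to the stop at 8 to 8.6 N.
- **Wrench back:** I then stood the wrench in its holder. It had already been put back there once, before the first push.

**Last checks**
- **Stop:** The push force jumped to 23 N on contact. The bar's tail measured at shear x -122 mm, exactly where it should be, and the scene camera shows the bar's end touching the stop face.
- **Wrench and arm:** The camera shows the wrench upright in its hole, and the arm is touching nothing.

**What disagreed**
- **Nip before the correction:** Collar height readings of 10.2 to 10.8 mm implied a nip of roughly 6 to 10 N. The 11 N push force suggested nearer 14 N, which is why I backed off.
- **Nip after the correction:** The final height estimate of about 10.6 mm and the 8 to 8.6 N drag both fall inside the right range. The exact nip force was not measured directly.
- **Fingers on a rail at pickup:** When I first picked up the bar, the fingers came to rest with about 9 N, probably on the rail of the bearer frame. The grip ended up about 6 mm higher than planned, with no further effect.

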